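# Strip the milling-block holder in the spring vice

### The job

Clamp the block holder, with its blocks still in it, in the self-centring spring vice: push one end into a sprung jaw, lower the other end in front of the opposite jaw and let go so that the jaws centre it. The blocks are gummed tight, and a straight pull would only heave the vice off its pins, so free each one by twisting it to and fro while drawing it gently upwards, and put all of them in the steel tray, wholly inside the rim. Then take the empty holder out of the vice the same way it went in, lay it flat, sleeves up, wholly on the rubber drying mat, and leave the plaster cast and the brush where they lie.

Things in the scene. Friction and masses are not known exactly. Their poses are not given: they have to be found in the camera images.
- plate: block holder: aluminium plate 190 (x) by 60 (y) by 10 mm, 0.36 kg; origin at the centre of its underside, z up. Four open steel sleeves of 22 mm diameter stand on its centre line at x = -74, -40, 40, 74 mm, rims 26 mm above the underside. Its middle (x = -28 to 28 mm) is clear, to grip it across its 60 mm width. Same either way round. Starts on the bench; seated, its origin is at vice_seat
- block0: milling block, 64 mm long, 55 g; origin at the foot end. Along its z: steel mandrel, diameter 13 mm, 0-25 mm, with a 16 mm rubber ring at 8 mm; collar, diameter 22 mm, 25-28 mm; ivory ceramic prism 28-64 mm, 19 mm along x, 15 along y. Starts upright in the plate's sleeve at x = -74 mm, axes as the plate's, collar on the rim, origin 1 mm above the plate's underside. 2 or 3 of the 4 blocks are present
- block1: like block0, starts in the sleeve at x = -40 mm. Gummed tight: pulled straight, a block needs about 40 N; while it turns, only a part of that, the less the faster it turns compared with its rise: rising 2.5 mm per 0.7 rad of turning needs some 15 to 20 N. Turning it takes about 0.3 N m. It is free after rising 18 mm
- block2: like block0, starts in the sleeve at x = 40 mm
- block3: like block0, starts in the sleeve at x = 74 mm
- block0_top (a point): centre of the top face of block0, 64 mm from its foot end
- block1_top (a point): centre of the top face of block1, 64 mm from its foot end
- block2_top (a point): centre of the top face of block2, 64 mm from its foot end
- block3_top (a point): centre of the top face of block3, 64 mm from its foot end
- vice_seat (a point): centre of the grey spring vice (300 by 80 mm) at the top of its ledges, 42 mm above the bench; x along the vice towards jaw_a, z up. Two aluminium jaws, 76 mm wide, face each other at +x (jaw_a) and -x (jaw_b). To load: with the plate pitched 0.12 rad, push its low end into one jaw until that is 18 mm out, lower the other end past the other lip, let go. Clear below the middle down to 35 mm above the bench
- jaw_a (a joint): travel (m) of the jaw at +x: 0 at rest, grows outwards, at most 0.024; 0.005 with the plate seated. Pushes inwards with 6 N plus 0.6 N per mm. It is a slot open to the middle. From the centre of the vice, at rest: ledge's inner edge 78 mm, back wall 90 mm, lip's inner edge 85 mm; lip's underside 12.5 mm and its top 17.5 mm above the ledge. The three distances grow with the travel
- jaw_b (a joint): travel (m) of the jaw at -x, the mirror image of jaw_a: 0 at rest, grows outwards (towards -x). To unload the plate, do the loading in reverse: push it 13 mm into one jaw, raise the other end by 0.12 rad about the first, draw it out of the slot over the other jaw, lift. Pulled straight up, it catches under the lips and lifts the vice
- vice (a joint): height (m) of the vice above its foot, 0 as it stands. Two upright pins of the foot, which is screwed to the bench, hold it sideways; only its weight holds it down: an upward pull of about 28 N lifts it
- tray: loose stainless steel tray, 190 mm (its x) by 140 mm (its y) outside, 28 mm high, walls and floor 4 mm, 0.55 kg; origin at the centre of its underside, z up
- mat: grey ribbed rubber drying mat, fixed, 240 mm (its x) by 100 mm (its y), 4 mm thick; origin at the centre of its underside, z up
- cast: plaster dental cast, 62 by 66 mm, 28 mm high; bystander, origin at the centre of its underside
- brush: brush lying on the bench, 170 mm long along its x; bystander, origin near its middle

How it is judged:
By the outcome, as a careful person would: the job done as asked, in the order asked, and still so for the second after the job is handed in, with the robot touching nothing.
Of block0, block1, block2, block3 only 2 to 3 are there at a start; the rules pass over those that are not, and their reading is None.
At some moment in a run one of tray may be knocked a few centimetres aside while the robot is not near it.
Once in a run the grip may slacken for a moment while it holds something.
It also fails if it takes over 210 s, if anything falls off the work surface, if the arm or the gripper's body presses on something with over 40 N, if the wrist force passes 120 N, or if a joint passes its speed limit or range.

### The arm

A 6-joint arm with a two-finger parallel gripper is mounted at the origin on the work surface. World frame = base frame: x ahead of the robot, y to its left, z up, the work surface at z = 0. Lengths are in m, angles in rad, forces in N, time in s.
With the tool pointing down it reaches from about 0.225 to 0.875 m from the base axis. Payload 3.4 kg.
Tool frame: the origin (TCP) lies at the very end of the fingers, on their centre line; the grasp point (between the pads) lies manip.pinch_z behind it (manip.pinch_z is the distance from the TCP to the grasp point, in m); z points along the fingers, y is the direction in which the jaws open and shut (so a half turn about z gives the same grasp; the last joint's range is limited). The gripper opens to 85 mm and grips with 20 to 120 N. Pads are 22 mm wide; open, the fingers measure 114 mm over their backs; the gripper's body (76 mm by 85 mm) begins 54 mm behind the grasp point. The pads swing forward as they close: fully open they stand 13 mm farther back than shut.
Start: joints at [-1.279, 0.276, 1.505, -0, 1.361, -0.121], TCP at [0.231, -0.527, 0.231] pointing down, gripper open.
Joint ranges: [-2.89, 2.89], [-0.75, 2.08], [0.22, 2.7], [-1.18, 4.32], [0.11, 2.71], [-2.7, 2.7]. Speed limits (rad/s): [2.57, 2.57, 3.14, 3.14, 3.14, 3.14].

### API

Orientations are given as a unit quaternion [w, x, y, z].
In Python, from rig import manip, imaging, workorder gives the robot as it stands.
- The arm moves only by the tool apply_moves, never from a script. Its argument "moves" is one flat list of numbers, 7 for each row, row after row: the finger opening in m, from 0 to 0.0854, then the shift along the tool's x, y, z in m, then the turn, a rotation vector about the tool's x, y, z in rad. In form: [jaw, tx, ty, tz, rx, ry, rz, jaw, tx, ty, tz, rx, ry, rz, ...]. A call has exactly 8 rows; each row shifts and turns the pose as measured when the row begins, along the tool's axes as they then stand; what a row does not reach is not made up. A row lasts 1/12 s, in which the tool goes at most 41.7 mm and 7.16 degrees, less where a joint would pass 70% of its speed; a pose out of reach is approached as far as the arm can. A call with a gripper value outside its range is refused whole. The fingers move at their own pace and stop on an object; "newtons" is the grip in N (left out, the last holds). Time passes only in rows, so rows that do not move let the fingers close, or fill a call up. It gives the time, the measured TCP pose, the force and the opening at its end, in the units of the state.
- manip.get_state(): the state, without advancing time (a new reading comes with each control period).
- imaging.get_image(name): name is "scene" or "top" or "wrist"; returns a dict with "image" (420x560x3 uint8, red, green, blue), "range_z" (420x560 float32, m along the optical axis (not along the pixel's ray), 0 where there is no reading), "fx", "fy", "cx", "cy" (pixels), "k1" (the pictures are not rectified: a ray, as slopes to the right and down, at radius r is drawn at 1 + k1 r^2 times it, then the intrinsics apply), "R" (3x3) and "t" (3): a world point X has camera coordinates R X + t. Camera axes: x right, y down, z forward; pixel columns grow to the right and rows downward; lengths in m; the calibration is good to about 2 mm. A picture is of the moment at which its call begins.
- workorder.sign_off(): hands the job in, once; it reports no verdict.
The state is a dict: "clock": time; "qpos": joint angles; "qd": joint speeds; "effort": joint torques, N m; "position": TCP position; "ee_rot": TCP orientation; "contact_force": force on the tool from outside, world axes, zero at the start; "moment": the same for the moment, N m; "width": finger opening in m.
Only numpy, scipy, OpenCV 4.12 (cv2) and the standard library are available. Lean on these libraries where they do the work, as an engineer would, in place of code of your own. Each camera call takes 0.05 s, during which the arm holds its last target.

## Working session

There is one attempt and no reset: what is moved stays moved. The work goes in short steps, Python scripts to look and compute and a tool call to move; the robot and the scene stay as the last step left them, time stands still between calls to the robot, and variables do not carry over. Pictures are saved under pics/ and viewed, and the job is handed in when it is done.

Besides the shell and the picture viewer there is one more tool, called after "Emit:" as name(argument=value, ...), one argument or row to a line, values as JSON. apply_moves: Moves the arm, as the interface text tells. Its arguments: {"type":"object","properties":{"moves":{"type":"array"},"newtons":{"type":"number"}},"required":["moves"]}

```bash
ls -la; mkdir -p pics; python3 - <<'E'
from rig import manip, imaging, workorder
import cv2,numpy as np
print(manip.get_state(), manip.pinch_z)
for n in ["scene","top","wrist"]:
    d=imaging.get_image(n); cv2.imwrite(f"pics/{n}0.png",d["image"][:,:,::-1]); np.savez(f"pics/{n}0.npz",**d)
    print(n,d["fx"],d["fy"],d["cx"],d["cy"],d["k1"],d["R"],d["t"])
E
```

```text
total 12
drwxr-xr-x  3 agent agent 4096 Dec  7 06:43 .
drwxr-xr-x 23 root  root  4096 Dec  7 06:43 ..
drwxr-xr-x  2 agent agent 4096 Dec  7 06:43 pics
{'clock': 0.0, 'qpos': array([-1.27903079e+00,  2.76575150e-01,  1.50613739e+00, -1.25627625e-05,
        1.36069932e+00, -1.21014512e-01]), 'qd': array([ 0.00094213,  0.00037409,  0.00045456,  0.00270812, -0.00054065,
        0.00155688]), 'effort': array([-1.10919515e-03, -4.16772544e+01, -2.45803177e+01,  4.93523908e-05,
        1.11548707e-02, -2.19920884e-05]), 'position': array([ 0.23049436, -0.52619831,  0.23044933]), 'ee_rot': array([-9.05767082e-04,  9.78776401e-01,  2.04929084e-01, -8.36832814e-05]), 'contact_force': array([-0.25718837, -0.3492422 ,  0.81452004]), 'moment': array([-0.00425165,  0.0268485 ,  0.00128639]), 'width': 0.0851292465351877} 0.0187
scene 385.6879287831176 385.6879287831176 279.37531746175245 210.4483325884496 0.030062394726536136 [[-0.88240992  0.47025412 -0.01462199]
 [ 0.31794704  0.57312854 -0.75527039]
 [-0.34678873 -0.6711071  -0.65525021]] [ 0.51185673 -0.15468022  1.16056441]
top 379.6141459605978 379.6141459605978 280.51289530625496 210.64975885383265 -0.05395566087211489 [[ 1.21808992e-03 -9.99990686e-01 -4.14066917e-03]
 [-9.92789979e-01 -7.12993985e-04 -1.19864713e-01]
 [ 1.19860645e-01  4.25682086e-03 -9.92781600e-01]] [0.02377035 0.58315749 0.85694754]
wrist 358.61660121689476 358.61660121689476 277.9747392790026 208.76911166458342 0.0029972318041562333 [[ 0.40063154 -0.91623693 -0.00206287]
 [-0.88225358 -0.38637762  0.26896274]
 [-0.24723064 -0.10593498 -0.96314837]] [-0.57493851 -0.03611695  0.37817082]
```

View pics/top0.png

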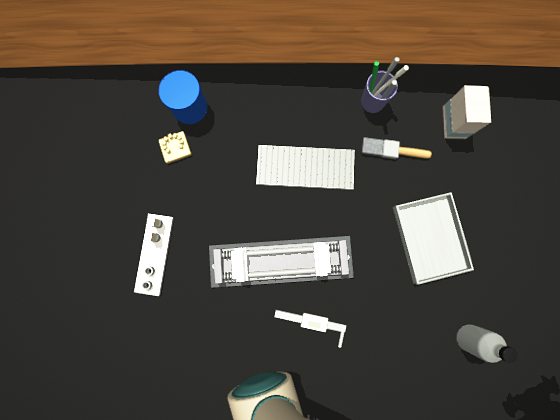

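View pics/scene0.png

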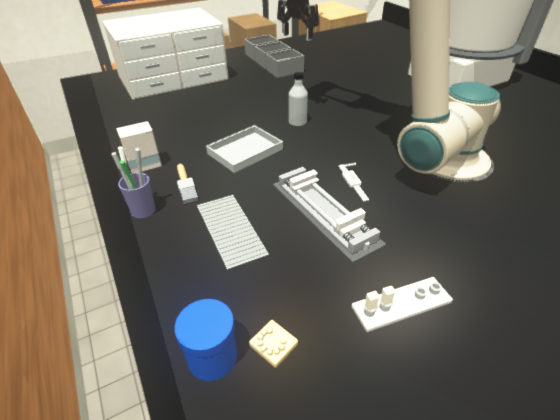

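View pics/wrist0.png

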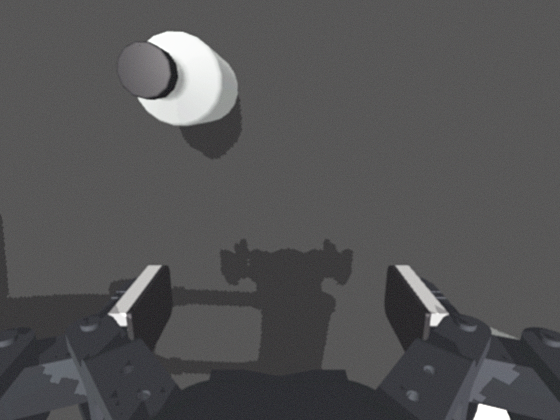

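The top view shows the plate at left (about 154,255) with two blocks at its far end. The vice is at (281,262), the tray at (434,238), the mat at (306,167), the cast at (175,147) and the brush at (397,150).

```bash
cat > h.py <<'E'
import cv2,numpy as np
from rig import manip, imaging, workorder
from scipy.spatial.transform import Rotation as Ro
def cam(d): return np.array([[d["fx"],0,d["cx"]],[0,d["fy"],d["cy"]],[0,0,1]],float), np.array([float(d["k1"]),0,0,0])
def ray(d,px):
    K,D=cam(d); px=np.asarray(px,float).reshape(-1,1,2)
    u=cv2.undistortPoints(px,K,D,None,None,None,(3,100,1e-12)) if 0 else cv2.undistortPoints(px,K,D)
    u=u.reshape(-1,2); v=np.c_[u,np.ones(len(u))]@np.asarray(d["R"])
    c=-np.asarray(d["R"]).T@np.asarray(d["t"]); return c,v
def onplane(d,px,z):
    c,v=ray(d,px); s=(z-c[2])/v[:,2]; return c+v*s[:,None]
def proj(d,X):
    K,D=cam(d); X=np.asarray(X,float).reshape(-1,3)
    return cv2.projectPoints(X,cv2.Rodrigues(np.asarray(d["R"]))[0],np.asarray(d["t"]),K,D)[0].reshape(-1,2)
def cloud(d):
    h,w=d["range_z"].shape; vv,uu=np.mgrid[0:h,0:w]
    K,D=cam(d); u=cv2.undistortPoints(np.stack([uu,vv],-1).reshape(-1,1,2).astype(float),K,D).reshape(-1,2)
    z=d["range_z"].reshape(-1,1); P=np.c_[u,np.ones(len(u))]*z
    return ((P-np.asarray(d["t"]))@np.asarray(d["R"])).reshape(h,w,3)
def rq(q): return Ro.from_quat([q[1],q[2],q[3],q[0]])
def shot(n,name):
    d=imaging.get_image(n); cv2.imwrite(f"pics/{name}.png",d["image"][:,:,::-1]); np.savez(f"pics/{name}.npz",**d); return d
def load(name): return dict(np.load(f"pics/{name}.npz"))
E
python3 - <<'E'
from h import *
d=load("top0"); P=cloud(d); np.set_printoptions(precision=4,suppress=True)
im=d["image"]; g=cv2.cvtColor(im,cv2.COLOR_RGB2GRAY)
print("bench z", P[380,100],P[200,200],P[100,230])
m=(g>90).astype(np.uint8)
for nm,(u0,v0,u1,v1),z in [("plate",(125,205,185,305),.010),("mat",(250,140,360,195),.004),("tray",(390,185,480,290),.028),("cast",(150,125,195,165),.028)]:
    s=np.zeros_like(m); s[v0:v1,u0:u1]=m[v0:v1,u0:u1]
    n,l,st,c=cv2.connectedComponentsWithStats(s); k=1+np.argmax(st[1:,4]); 
    cs,_=cv2.findContours((l==k).astype(np.uint8),cv2.RETR_EXTERNAL,cv2.CHAIN_APPROX_NONE)
    w=onplane(d,cs[0].reshape(-1,2),z)[:,:2]
    r=cv2.minAreaRect((w*1000).astype(np.float32)); print(nm,r, "z med",np.median(P[l==k][:,2])); print(cv2.boxPoints(r))
x0,y0,x1,y1=200,225,362,295
cv2.imwrite("pics/topz_v.png",cv2.resize(im[y0:y1,x0:x1,::-1],None,fx=4.9,fy=4.9,interpolation=cv2.INTER_CUBIC))
x0,y0,x1,y1=120,200,190,305
cv2.imwrite("pics/topz_p.png",cv2.resize(im[y0:y1,x0:x1,::-1],None,fx=5.7,fy=5.7,interpolation=cv2.INTER_CUBIC))
E
```

```text
bench z [ 0.181   0.4539 -0.0017] [0.6135 0.2224 0.0008] [ 0.8724  0.1539 -0.0025]
plate ((481.1529235839844, 330.2511291503906), (64.19810485839844, 192.81878662109375), 81.9196548461914) z med 0.01032120775686427
[[381.1888 312.0222]
 [572.0933 284.9193]
 [581.1171 348.48  ]
 [390.2126 375.5829]]
mat ((696.6148681640625, -36.51274108886719), (240.4131622314453, 101.90521240234375), 87.05754089355469) z med 0.004081491213134363
[[ 639.5588 -153.9453]
 [ 741.3297 -159.1764]
 [ 753.6709   80.9198]
 [ 651.9      86.1509]]
tray ((520.322265625, -336.7726745605469), (192.5968475341797, 150.03741455078125), 13.450764656066895) z med 0.004513034089244509
[[ 409.2152 -286.2117]
 [ 444.1154 -432.1336]
 [ 631.4293 -387.3337]
 [ 596.5292 -241.4117]]
cast ((743.1580810546875, 284.7420654296875), (69.45930480957031, 66.96652221679688), 19.80291175842285) z med 0.016168432946202887
[[699.1386 304.4793]
 [721.8259 241.473 ]
 [787.1776 265.0048]
 [764.4903 328.0112]]
```

View pics/topz_v.png

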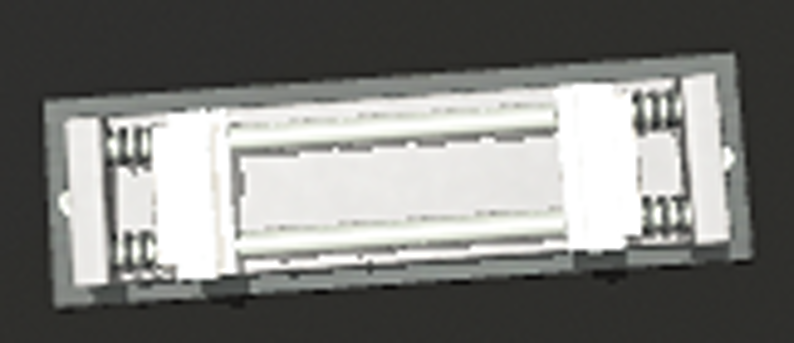

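View pics/topz_p.png

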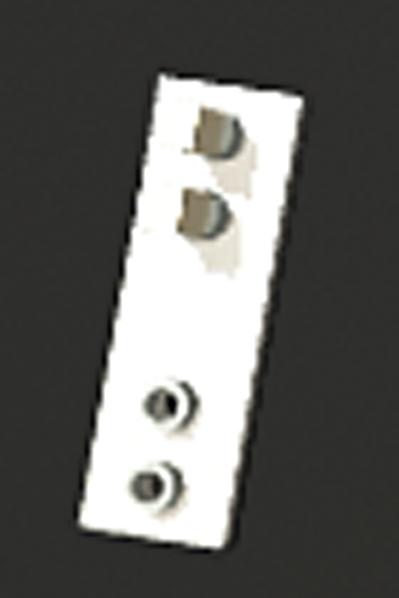

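```bash
python3 - <<'E'
from h import *
np.set_printoptions(precision=4,suppress=True)
d=load("top0"); P=cloud(d)
R=P[225:295,200:362]
h,e=np.histogram(R[...,2],bins=np.arange(-.01,.08,.004)); print(list(zip(e.round(3),h)))
for lo,hi,nm in [(.054,.066,"high"),(.008,.024,"base")]:
    m=np.zeros(P.shape[:2],np.uint8); m[225:295,200:362]=((R[...,2]>lo)&(R[...,2]<hi))
    n,l,st,c=cv2.connectedComponentsWithStats(m)
    for k in range(1,n):
        if st[k,4]>60:
            w=P[l==k]; r=cv2.minAreaRect((w[:,:2]*1000).astype(np.float32)); print(nm,st[k],r,np.median(w[:,2]))
# outer base outline by colour
g=cv2.cvtColor(d["image"],cv2.COLOR_RGB2GRAY)
s=np.zeros_like(g); s[225:295,200:362]=(g[225:295,200:362]>75)
n,l,st,c=cv2.connectedComponentsWithStats(s.astype(np.uint8)); k=1+np.argmax(st[1:,4])
w=P[l==k]; print("low part z", np.percentile(w[:,2],[2,10,20,50]))
cs,_=cv2.findContours((l==k).astype(np.uint8),cv2.RETR_EXTERNAL,cv2.CHAIN_APPROX_NONE)
for z in (.006,.01,.014): print(z,cv2.minAreaRect((onplane(d,cs[0].reshape(-1,2),z)[:,:2]*1000).astype(np.float32)))
# rows of depth along vice axis
for px in [(207,262),(216,262),(225,262),(236,262),(243,262),(246,262),(260,262),(281,262),(310,262),(322,262),(335,260),(345,260),(351,260)]:
    print(px,P[px[1],px[0]])
E
```

```text
[(np.float64(-0.01), np.int64(4)), (np.float64(-0.006), np.int64(511)), (np.float64(-0.002), np.int64(4155)), (np.float64(0.002), np.int64(1331)), (np.float64(0.006), np.int64(693)), (np.float64(0.01), np.int64(33)), (np.float64(0.014), np.int64(974)), (np.float64(0.018), np.int64(999)), (np.float64(0.022), np.int64(38)), (np.float64(0.026), np.int64(70)), (np.float64(0.03), np.int64(409)), (np.float64(0.034), np.int64(592)), (np.float64(0.038), np.int64(748)), (np.float64(0.042), np.int64(207)), (np.float64(0.046), np.int64(2)), (np.float64(0.05), np.int64(1)), (np.float64(0.054), np.int64(80)), (np.float64(0.058), np.int64(431)), (np.float64(0.062), np.int64(18)), (np.float64(0.066), np.int64(0)), (np.float64(0.07), np.int64(0)), (np.float64(0.074), np.int64(0))]
high [317 242  10  34 264] ((471.83416748046875, -68.79694366455078), (75.21602630615234, 17.35126495361328), 4.415999889373779) 0.05956224029063605
high [235 248   9  34 265] ((458.16302490234375, 117.78884887695312), (74.72514343261719, 17.384334564208984), 3.7945444583892822) 0.059601602142994446
base [238 240  79  11 2
[... 850 characters left out ...]
1015625), 4.018365383148193)
0.01 ((465.0455322265625, 24.386077880859375), (100.55259704589844, 340.33160400390625), 4.018368721008301)
0.014 ((465.094482421875, 24.369094848632812), (100.1109848022461, 338.83673095703125), 4.018352508544922)
(207, 262) [0.4625 0.2014 0.0015]
(216, 262) [0.4631 0.1729 0.0404]
(225, 262) [0.4629 0.1555 0.0174]
(236, 262) [0.4636 0.1244 0.0597]
(243, 262) [0.4634 0.1104 0.0422]
(246, 262) [0.4633 0.1036 0.0403]
(260, 262) [0.4631 0.0727 0.0168]
(281, 262) [0.4632 0.0231 0.0185]
(310, 262) [ 0.4632 -0.0454  0.0172]
(322, 262) [ 0.4638 -0.0694  0.0588]
(335, 260) [ 0.4679 -0.1045  0.0177]
(345, 260) [ 0.4681 -0.124   0.0426]
(351, 260) [ 0.4678 -0.1441  0.0079]
```

```bash
cat >> h.py <<'E'
np.set_printoptions(precision=4,suppress=True)
def T(s): return rq(s["ee_rot"])
def tgt(yaw,pitch=0):
    "tool down, tool x at world yaw(deg); pitch: ry about tool y"
    a=np.radians(yaw); M=np.array([[np.cos(a),np.sin(a),0],[np.sin(a),-np.cos(a),0],[0,0,-1]])
    return Ro.from_matrix(M)*Ro.from_rotvec([0,pitch,0])
def go(pos,R=None,n=8,s=None):
    s=s or manip.get_state(); C=T(s); 
    print("clk %.2f pos"%s["clock"],s["position"],"F",s["contact_force"],"M",s["moment"],"w %.4f"%s["width"],"q",s["qpos"])
    dt=C.inv().apply(np.asarray(pos)-s["position"]); print(" tool shift",dt,"per row",dt/n)
    if R is not None: r=(C.inv()*R).as_rotvec(); print(" rot",r,"per row",r/n)
E
python3 - <<'E'
from h import *
d=load("top0"); P=cloud(d)
m=(np.abs(P[...,2]-.010)<.004); b=np.zeros(m.shape,bool); b[205:305,125:185]=1; g=cv2.cvtColor(d["image"],cv2.COLOR_RGB2GRAY)
w=P[m&b&(g>120)]; r=cv2.minAreaRect((w[:,:2]*1000).astype(np.float32)); print(r,w[:,:2].mean(0))
dw=load("wrist0"); s=manip.get_state()
print("wristcam in tool", T(s).inv().apply(-dw["R"].T@dw["t"]-s["position"]), (T(s).inv().as_matrix()@dw["R"].T))
go([.46,.33,.25],tgt(171.9),21)
E
```

```text
((482.2808532714844, 330.26031494140625), (63.230926513671875, 189.65194702148438), 81.6231689453125) [0.4775 0.3286]
wristcam in tool [ 0.0666  0.0009 -0.1421] [[-0.0006 -0.9631 -0.2691]
 [ 1.     -0.0004 -0.0009]
 [ 0.0007 -0.2691  0.9631]]
clk 0.15 pos [ 0.2306 -0.5263  0.2307] F [ 0.3989 -0.1055  0.0088] M [-0.0177  0.0581 -0.0255] w 0.0855 q [-1.279   0.2764  1.5058  0.      1.3607 -0.121 ]
 tool shift [ 0.5537 -0.6924 -0.0183] per row [ 0.0264 -0.033  -0.0009]
 rot [-0.0003 -0.0018 -2.5874] per row [-0.     -0.0001 -0.1232]
```

Emit:
apply_moves(
  moves=[0.085, 0.023, -0.029, -0.001, 0, 0, 0, 0.085, 0.023, -0.029, -0.001, 0, 0, 0, 0.085, 0.023, -0.029, -0.001, 0, 0, 0, 0.085, 0.023, -0.029, -0.001, 0, 0, 0, 0.085, 0.023, -0.029, -0.001, 0, 0, 0, 0.085, 0.023, -0.029, -0.001, 0, 0, 0, 0.085, 0.023, -0.029, -0.001, 0, 0, 0, 0.085, 0.023, -0.029, -0.001, 0, 0, 0],
)

```text
clock: 0.82
position: [0.3064, -0.2362, 0.2339]
ee_rot: [-0.001, 0.98, 0.199, -0.001]
contact_force: [0.1, -0.9, 0.1]
width: 0.0849
```

Emit:
apply_moves(
  moves=[0.085, 0.023, -0.029, -0.001, 0, 0, 0, 0.085, 0.023, -0.029, -0.001, 0, 0, 0, 0.085, 0.023, -0.029, -0.001, 0, 0, 0, 0.085, 0.023, -0.029, -0.001, 0, 0, 0, 0.085, 0.023, -0.029, -0.001, 0, 0, 0, 0.085, 0.023, -0.029, -0.001, 0, 0, 0, 0.085, 0.023, -0.029, -0.001, 0, 0, 0, 0.085, 0.023, -0.029, -0.001, 0, 0, 0],
)

```text
clock: 1.48
position: [0.3844, 0.0642, 0.243]
ee_rot: [-0.001, 0.98, 0.197, 0.001]
contact_force: [1.6, -0.7, 0.5]
width: 0.0849
```

Emit:
apply_moves(
  moves=[0.085, 0.023, -0.029, -0.001, 0, 0, 0, 0.085, 0.023, -0.029, -0.001, 0, 0, 0, 0.085, 0.023, -0.029, -0.001, 0, 0, 0, 0.085, 0.023, -0.029, -0.001, 0, 0, 0, 0.085, 0.023, -0.029, -0.001, 0, 0, 0, 0.085, 0.023, -0.029, -0.001, 0, 0, 0, 0.085, 0.023, -0.029, -0.001, 0, 0, 0, 0.085, 0.023, -0.029, -0.001, 0, 0, 0],
)

```text
clock: 2.15
position: [0.4623, 0.3658, 0.2507]
ee_rot: [0.0, 0.98, 0.199, 0.0]
contact_force: [0.4, -0.9, 0.5]
width: 0.0849
```

Emit:
apply_moves(
  moves=[0.085, 0, 0, 0, 0, 0, -0.12, 0.085, 0, 0, 0, 0, 0, -0.12, 0.085, 0, 0, 0, 0, 0, -0.12, 0.085, 0, 0, 0, 0, 0, -0.12, 0.085, 0, 0, 0, 0, 0, -0.12, 0.085, 0, 0, 0, 0, 0, -0.12, 0.085, 0, 0, 0, 0, 0, -0.12, 0.085, 0, 0, 0, 0, 0, -0.12],
)

```text
clock: 2.82
position: [0.4624, 0.3766, 0.2443]
ee_rot: [-0.002, 0.764, 0.645, -0.002]
contact_force: [0.1, -0.1, -0.4]
width: 0.0851
```

Emit:
apply_moves(
  moves=[0.085, 0, 0, 0, 0, 0, -0.12, 0.085, 0, 0, 0, 0, 0, -0.12, 0.085, 0, 0, 0, 0, 0, -0.12, 0.085, 0, 0, 0, 0, 0, -0.12, 0.085, 0, 0, 0, 0, 0, -0.12, 0.085, 0, 0, 0, 0, 0, -0.12, 0.085, 0, 0, 0, 0, 0, -0.12, 0.085, 0, 0, 0, 0, 0, -0.12],
)

```text
clock: 3.48
position: [0.4606, 0.3757, 0.2406]
ee_rot: [-0.005, 0.361, 0.932, -0.004]
contact_force: [0.0, 0.1, -0.2]
width: 0.0851
```

```bash
python3 - <<'E'
from h import *
go([.48,.33,.25],tgt(171.9),8)
E
```

```text
clk 3.48 pos [0.4606 0.3757 0.2406] F [ 0.0278  0.1162 -0.2405] M [-0.0163  0.0091  0.0043] w 0.0851 q [ 0.5656  0.307   1.4369  0.0025  1.41   -0.2663]
 tool shift [-0.045  -0.0208 -0.0094] per row [-0.0056 -0.0026 -0.0012]
 rot [-0.0092 -0.0088 -0.5979] per row [-0.0011 -0.0011 -0.0747]
```

Emit:
apply_moves(
  moves=[0.085, -0.002, -0.005, -0.002, -0.001, -0.001, -0.075, 0.085, -0.002, -0.005, -0.001, -0.001, -0.001, -0.075, 0.085, -0.002, -0.005, -0.001, -0.001, -0.001, -0.075, 0.085, -0.001, -0.005, -0.001, -0.001, -0.001, -0.075, 0.085, 0, -0.005, -0.001, -0.001, -0.001, -0.075, 0.085, 0, -0.005, -0.001, -0.001, -0.001, -0.075, 0.085, 0, -0.005, -0.001, -0.001, -0.001, -0.075, 0.085, 0, -0.005, -0.001, -0.001, -0.001, -0.075],
)

```text
clock: 4.15
position: [0.4467, 0.3347, 0.246]
ee_rot: [-0.004, 0.052, 0.999, -0.002]
contact_force: [-0.7, 0.0, -0.7]
width: 0.0849
```

```bash
python3 - <<'E'
from h import *
d=shot("wrist","w1")
go([.48,.33,.25],tgt(171.9),8)
E
```

```text
clk 4.20 pos [0.4464 0.3337 0.2463] F [-0.5958 -0.872   0.4312] M [-0.0068  0.0709 -0.0221] w 0.0852 q [ 0.5174  0.2464  1.5091 -0.0005  1.3955 -0.9504]
 tool shift [-0.0338 -0.0002 -0.004 ] per row [-0.0042 -0.     -0.0005]
 rot [-0.006  -0.0072  0.0384] per row [-0.0008 -0.0009  0.0048]
```

View pics/w1.png

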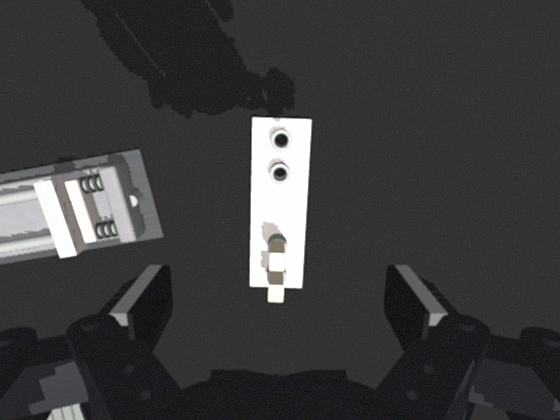

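The plate fills the middle of the wrist view, with corners near (252,117), (311,120), (303,288) and (250,287). Its two blocks are at the lower end.

```bash
python3 - <<'E'
from h import *
d=load("w1"); P=cloud(d); g=cv2.cvtColor(d["image"],cv2.COLOR_RGB2GRAY)
s=np.zeros_like(g); s[100:320,235:325]=(g[100:320,235:325]>170)
m=(s>0)&(np.abs(P[...,2]-.010)<.0035)
n,l,st,c=cv2.connectedComponentsWithStats(m.astype(np.uint8)); k=1+np.argmax(st[1:,4])
cs,_=cv2.findContours((l==k).astype(np.uint8),cv2.RETR_EXTERNAL,cv2.CHAIN_APPROX_NONE)
w=onplane(d,cs[0].reshape(-1,2),.010)[:,:2]; r=cv2.minAreaRect((w*1000).astype(np.float32)); print(r); print(cv2.boxPoints(r)); print(np.median(P[l==k][:,2]))
print("sleeves",onplane(d,[(281,138),(280,172)],.026))
m=(np.abs(P[...,2]-.065)<.004); m[:, :200]=0;m[:,360:]=0; m[310:]=0
n,l,st,c=cv2.connectedComponentsWithStats(m.astype(np.uint8))
for k in range(1,n):
  if st[k,4]>30: w=P[l==k];print("top",st[k],w.mean(0),cv2.minAreaRect((w[:,:2]*1000).astype(np.float32)))
E
```

```text
((479.29693603515625, 328.30535888671875), (59.900917053222656, 189.66329956054688), 81.95183563232422)
[[381.2061 311.9268]
 [569.0013 285.373 ]
 [577.3878 344.6839]
 [389.5925 371.2378]]
0.009493484677386515
sleeves [[0.4044 0.3395 0.026 ]
 [0.4382 0.335  0.026 ]]
top [269 251  16  20 289] [0.5182 0.3229 0.0644] ((518.6165771484375, 323.1136474609375), (14.625480651855469, 19.163070678710938), 83.681640625)
top [268 283  15  19 276] [0.5517 0.3181 0.0643] ((552.549560546875, 317.99761962890625), (14.114433288574219, 19.83294105529785), 83.84280395507812)
```

```bash
python3 - <<'E'
from h import *
d=load("w1"); P=cloud(d); s=manip.get_state()
Q=T(s).inv().apply((P-s["position"]).reshape(-1,3)).reshape(P.shape)
m=(d["range_z"]>0)&(d["range_z"]<.3)&(np.arange(420)[:,None]<330)
for side in (slice(60,200),slice(360,500)):
    q=Q[:,side][m[:,side]]; print(len(q), q.max(0), q.min(0), np.percentile(q[:,2],99.5))
    print(q[q[:,2]>q[:,2].max()-.004].mean(0))
go([.4793,.3283,.08],tgt(171.95),16)
E
```

```text
3945 [ 0.0154 -0.0416 -0.0116] [-0.0104 -0.0574 -0.0609] -0.012831346728125225
[ 0.001  -0.0433 -0.014 ]
3950 [ 0.0151  0.0561 -0.0118] [-0.0104  0.04   -0.0611] -0.013030386718993243
[ 0.0008  0.0421 -0.0141]
clk 4.20 pos [0.4464 0.3337 0.2463] F [-0.5958 -0.872   0.4312] M [-0.0068  0.0709 -0.0221] w 0.0852 q [ 0.5174  0.2464  1.5091 -0.0005  1.3955 -0.9504]
 tool shift [-0.0345 -0.001   0.166 ] per row [-0.0022 -0.0001  0.0104]
 rot [-0.006  -0.0072  0.0375] per row [-0.0004 -0.0005  0.0023]
```

Emit:
apply_moves(
  moves=[0.085, -0.0045, 0, 0.001, -0.001, -0.001, 0.005, 0.085, -0.0045, 0, 0.001, -0.001, -0.001, 0.005, 0.085, -0.0045, 0, 0.001, -0.001, -0.001, 0.005, 0.085, -0.0045, 0, 0.001, -0.001, -0.001, 0.005, 0.085, -0.0045, 0, 0.001, -0.001, -0.001, 0.005, 0.085, -0.0045, 0, 0.001, -0.001, -0.001, 0.005, 0.085, -0.004, 0, 0.001, 0, 0, 0.004, 0.085, -0.004, -0.001, 0.001, 0, 0, 0.004],
)

```text
clock: 4.87
position: [0.4845, 0.3287, 0.2361]
ee_rot: [-0.001, 0.076, 0.997, 0.0]
contact_force: [0.5, 0.6, 0.8]
width: 0.0851
```

Emit:
apply_moves(
  moves=[0.085, 0, 0, 0.02, 0, 0, 0, 0.085, 0, 0, 0.02, 0, 0, 0, 0.085, 0, 0, 0.02, 0, 0, 0, 0.085, 0, 0, 0.02, 0, 0, 0, 0.085, 0, 0, 0.02, 0, 0, 0, 0.085, 0, 0, 0.02, 0, 0, 0, 0.085, 0, 0, 0.015, 0, 0, 0, 0.085, 0, 0, 0, 0, 0, 0],
)

```text
clock: 5.53
position: [0.4905, 0.3288, 0.0967]
ee_rot: [0.002, 0.078, 0.997, 0.002]
contact_force: [-0.7, -0.6, -0.5]
width: 0.085
```

```bash
python3 - <<'E'
from h import *
go([.4793,.3283,-.003],tgt(171.95),16)
E
```

```text
clk 5.53 pos [0.4905 0.3288 0.0967] F [-0.7194 -0.5687 -0.4846] M [-0.064   0.041   0.0593] w 0.0850 q [ 0.4724  0.3987  1.675   0.0008  1.0623 -0.9426]
 tool shift [ 0.0114 -0.0027  0.0997] per row [ 0.0007 -0.0002  0.0062]
 rot [ 0.0038  0.0042 -0.0156] per row [ 0.0002  0.0003 -0.001 ]
```

Emit:
apply_moves(
  moves=[0.085, 0.0015, -0.0003, 0.005, 0.0005, 0.0005, -0.002, 0.085, 0.0015, -0.0003, 0.005, 0.0005, 0.0005, -0.002, 0.085, 0.0015, -0.0003, 0.005, 0.0005, 0.0005, -0.002, 0.085, 0.0015, -0.0003, 0.005, 0.0005, 0.0005, -0.002, 0.085, 0.0015, -0.0003, 0.005, 0.0005, 0.0005, -0.002, 0.085, 0.0015, -0.0003, 0.005, 0.0005, 0.0005, -0.002, 0.085, 0.0015, -0.0003, 0.005, 0.0005, 0.0005, -0.002, 0.085, 0.001, -0.0003, 0.005, 0.0005, 0.0005, -0.001],
)

```text
clock: 6.2
position: [0.4814, 0.3298, 0.0576]
ee_rot: [0.003, 0.07, 0.998, 0.002]
contact_force: [-0.9, -0.3, -0.7]
width: 0.0848
```

```bash
python3 - <<'E'
from h import *
go([.4793,.3283,-.003],tgt(171.95),8)
E
```

```text
clk 6.20 pos [0.4814 0.3298 0.0576] F [-0.9181 -0.3472 -0.6955] M [-0.0314  0.0226 -0.0026] w 0.0848 q [ 0.4816  0.43    1.7389 -0.0004  0.9646 -0.9486]
 tool shift [ 0.0023 -0.002   0.0606] per row [ 0.0003 -0.0003  0.0076]
 rot [0.0044 0.0067 0.0001] per row [0.0005 0.0008 0.    ]
```

Emit:
apply_moves(
  moves=[0.085, 0.0003, -0.0003, 0.0095, 0.0005, 0.001, 0, 0.085, 0.0003, -0.0003, 0.0095, 0.0005, 0.001, 0, 0.085, 0.0003, -0.0003, 0.009, 0.0005, 0.001, 0, 0.085, 0.0003, -0.0003, 0.009, 0.0005, 0.001, 0, 0.085, 0.0003, -0.0003, 0.009, 0.0005, 0.001, 0, 0.085, 0.0003, -0.0003, 0.005, 0.0005, 0.001, 0, 0.085, 0.0003, -0.0002, 0.003, 0.0005, 0, 0, 0.085, 0, 0, 0, 0, 0, 0],
)

```text
clock: 6.87
position: [0.4776, 0.3273, -0.0045]
ee_rot: [-0.002, 0.07, 0.998, -0.001]
contact_force: [0.2, 0.4, 0.4]
width: 0.085
```

```bash
python3 - <<'E'
from h import *
go([.4793,.3283,-.003],tgt(171.95),8)
E
```

```text
clk 6.87 pos [ 0.4776  0.3273 -0.0045] F [0.1566 0.3567 0.4016] M [-0.044  -0.0854  0.0248] w 0.0850 q [ 0.4805  0.5056  1.8023  0.0004  0.8374 -0.9504]
 tool shift [-0.0015  0.0012 -0.0015] per row [-0.0002  0.0001 -0.0002]
 rot [-0.0018 -0.0031  0.0003] per row [-0.0002 -0.0004  0.    ]
```

Emit:
apply_moves(
  moves=[0.085, -0.0015, 0.001, -0.002, -0.002, -0.003, 0, 0.06, 0, 0, 0, 0, 0, 0, 0.05, 0, 0, 0, 0, 0, 0, 0.05, 0, 0, 0, 0, 0, 0, 0.05, 0, 0, 0, 0, 0, 0, 0.05, 0, 0, 0, 0, 0, 0, 0.05, 0, 0, 0, 0, 0, 0, 0.05, 0, 0, 0, 0, 0, 0],
  newtons=110,
)

```text
clock: 7.53
position: [0.4799, 0.3288, -0.0007]
ee_rot: [0.001, 0.07, 0.998, 0.001]
contact_force: [1.0, -0.3, -0.3]
width: 0.0561
```

```bash
python3 - <<'E'
from h import *
d=shot("wrist","w2")
go([.4793,.3283,-.003],tgt(171.95),8)
E
```

```text
clk 7.58 pos [ 0.4799  0.3288 -0.0007] F [-0.0913 -0.1551 -2.7806] M [0.0362 0.0178 0.003 ] w 0.0560 q [ 0.4807  0.501   1.7978  0.0009  0.8403 -0.9505]
 tool shift [ 0.0005 -0.0006  0.0023] per row [ 0.0001 -0.0001  0.0003]
 rot [0.002  0.0017 0.0003] per row [0.0002 0.0002 0.    ]
```

View pics/w2.png

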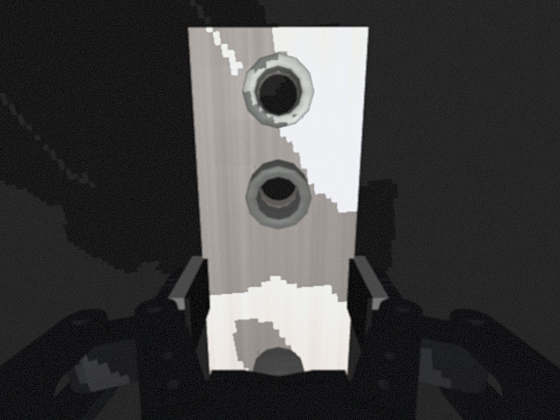

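The plate lies between the fingers at (280,330). The opening reads 56 mm, below the plate's 60 mm, so I'll wait a moment and check it again.

Emit:
apply_moves(
  moves=[0.05, 0, 0, 0, 0, 0, 0, 0.05, 0, 0, 0, 0, 0, 0, 0.05, 0, 0, 0, 0, 0, 0, 0.05, 0, 0, 0, 0, 0, 0, 0.05, 0, 0, 0, 0, 0, 0, 0.05, 0, 0, 0, 0, 0, 0, 0.05, 0, 0, 0, 0, 0, 0, 0.05, 0, 0, 0, 0, 0, 0],
)

```text
clock: 8.25
position: [0.4799, 0.3288, -0.0006]
ee_rot: [0.001, 0.07, 0.998, 0.001]
contact_force: [-0.4, -0.0, -1.9]
width: 0.0558
```

```bash
python3 - <<'E'
from h import *
d=shot("wrist","w3")
go([.4793,.3283,-.003],tgt(171.95),8)
P=cloud(d); s=manip.get_state()
Q=T(s).inv().apply((P-s["position"]).reshape(-1,3)).reshape(P.shape)
g=(d["range_z"]>0)&(d["range_z"]<.3)
for px in [(182,280),(195,265),(200,300),(208,340),(360,265),(375,290),(355,300),(347,340),(280,300),(220,330),(215,300),(343,300)]: print(px,Q[px[1],px[0]],P[px[1],px[0]][2])
E
```

```text
clk 8.30 pos [ 0.4799  0.3288 -0.0006] F [-0.9296 -0.5519 -2.0977] M [ 0.06    0.0055 -0.0109] w 0.0558 q [ 0.4806  0.501   1.7976  0.0009  0.8405 -0.9505]
 tool shift [ 0.0006 -0.0006  0.0024] per row [ 0.0001 -0.0001  0.0003]
 rot [0.002  0.0016 0.0002] per row [0.0002 0.0002 0.    ]
(182, 280) [ 0.0124 -0.0346 -0.0303] 0.02956657762744473
(195, 265) [ 0.012  -0.0331 -0.0172] 0.01645166044525833
(200, 300) [ 0.0019 -0.03   -0.0254] 0.024716052220420087
(208, 340) [-0.0263 -0.0316 -0.0095] 0.008877002951435203
(360, 265) [ 0.0116  0.0295 -0.0165] 0.01590669178103881
(375, 290) [ 0.0123  0.0298 -0.0373] 0.036714058185989884
(355, 300) [ 0.0013  0.0266 -0.0244] 0.023855983901489554
(347, 340) [-0.0262  0.0278 -0.0097] 0.009148746171116526
(280, 300) [-0.0065 -0.0008 -0.0108] 0.010127789412837953
(220, 330) [-0.0211 -0.0262 -0.01  ] 0.009298696940864534
(215, 300) [-0.0067 -0.0275 -0.0104] 0.009675626542199927
(343, 300) [-0.0068  0.025  -0.0104] 0.009769578324906764
```

Emit:
apply_moves(
  moves=[0.08, 0, 0, 0, 0, 0, 0, 0.08, 0, 0, 0, 0, 0, 0, 0.08, 0, 0, 0.003, 0, 0, 0, 0.08, 0, 0, 0.001, 0, 0, 0, 0.05, 0, 0, 0, 0, 0, 0, 0.05, 0, 0, 0, 0, 0, 0, 0.05, 0, 0, 0, 0, 0, 0, 0.05, 0, 0, 0, 0, 0, 0],
)

```text
clock: 8.97
position: [0.4812, 0.3291, -0.0027]
ee_rot: [0.002, 0.07, 0.998, 0.001]
contact_force: [1.5, 0.5, -4.1]
width: 0.0567
```

Emit:
apply_moves(
  moves=[0.05, 0, 0, 0, 0, 0, 0, 0.05, 0, 0, 0, 0, 0, 0, 0.05, 0, 0, 0, 0, 0, 0, 0.05, 0, 0, 0, 0, 0, 0, 0.05, 0, 0, 0, 0, 0, 0, 0.05, 0, 0, 0, 0, 0, 0, 0.05, 0, 0, 0, 0, 0, 0, 0.05, 0, 0, 0, 0, 0, 0],
)

```text
clock: 9.63
position: [0.4812, 0.3291, -0.0028]
ee_rot: [0.002, 0.07, 0.998, 0.001]
contact_force: [-0.4, -0.5, 1.7]
width: 0.0567
```

```bash
python3 - <<'E'
from h import *
go([.4793,.3283,-.003],tgt(171.95),8)
E
```

```text
clk 9.63 pos [ 0.4812  0.3291 -0.0028] F [-0.3846 -0.508   1.7499] M [-0.0008  0.058  -0.0208] w 0.0567 q [ 0.4804  0.5041  1.799   0.0001  0.8333 -0.9503]
 tool shift [ 0.0018 -0.0011  0.0002] per row [ 0.0002 -0.0001  0.    ]
 rot [0.0031 0.0042 0.0004] per row [0.0004 0.0005 0.    ]
```

Emit:
apply_moves(
  moves=[0.05, 0, 0, -0.005, 0, 0, 0, 0.05, 0, 0, -0.01, 0, 0, 0, 0.05, 0, 0, -0.02, 0, 0, 0, 0.05, 0, 0, -0.025, 0, 0, 0, 0.05, 0, 0, -0.025, 0, 0, 0, 0.05, 0, 0, -0.025, 0, 0, 0, 0.05, 0, 0, -0.025, 0, 0, 0, 0.05, 0, 0, -0.01, 0, 0, 0],
)

```text
clock: 10.3
position: [0.474, 0.3255, 0.1429]
ee_rot: [-0.007, 0.07, 0.997, -0.004]
contact_force: [1.2, 0.7, -4.6]
width: 0.0563
```

```bash
cat >> h.py <<'E'
def platefit(d,s):
    P=cloud(d)
    Q=T(s).inv().apply((P-s["position"]).reshape(-1,3)).reshape(P.shape)
    m=np.zeros(P.shape[:2],bool); m[60:345,215:340]=1; m[:215,235:322]=0
    m&=(np.abs(Q[...,2]+.010)<.012)&(d["range_z"]>0)
    q=Q[m]
    for _ in range(3):
        A=np.c_[q[:,:2],np.ones(len(q))]; c=np.linalg.lstsq(A,q[:,2],rcond=None)[0]; e=q[:,2]-A@c; q=q[np.abs(e)<.002]
    print("plate top in tool: z=%.4f*x+%.4f*y+%.4f"%tuple(c),len(q))
    mm=(np.abs(Q[...,2]-(c[0]*Q[...,0]+c[1]*Q[...,1]+c[2]))<.003)&(Q[...,0]>.01)&(np.abs(Q[...,1])<.045)&(d["range_z"]>0)
    w=Q[mm]; print(" end edge x",np.percentile(w[:,0],[99,99.7]),"y range",np.percentile(w[:,1],[.5,99.5]))
E
python3 - <<'E'
from h import *
d=shot("wrist","w4"); s=manip.get_state(); platefit(d,s)
go([.465,.0245,.15],tgt(94.1),8)
E
```

```text
plate top in tool: z=-0.0115*x+0.0045*y+-0.0111 21604
 end edge x [0.0965 0.0969] y range [-0.032  0.028]
clk 10.35 pos [0.4746 0.3258 0.144 ] F [ 2.1146 -1.269  -2.4905] M [0.03   0.0284 0.005 ] w 0.0569 q [ 0.4804  0.3453  1.6288  0.0006  1.1821 -0.9502]
 tool shift [-0.0326 -0.2997 -0.0039] per row [-0.0041 -0.0375 -0.0005]
 rot [-0.0151 -0.0048  1.3588] per row [-0.0019 -0.0006  0.1698]
```

View pics/w4.png

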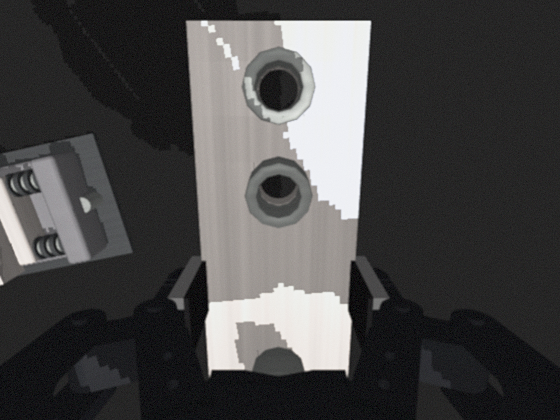

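Emit:
apply_moves(
  moves=[0.05, 0, 0, -0.002, -0.001, 0, 0.085, 0.05, 0, 0, -0.002, -0.001, 0, 0.085, 0.05, 0, 0, 0, -0.001, 0, 0.085, 0.05, 0, 0, 0, -0.001, 0, 0.085, 0.05, 0, 0, 0, -0.001, 0, 0.085, 0.05, 0, 0, 0, -0.001, 0, 0.085, 0.05, 0, 0, 0, -0.001, 0, 0.085, 0.05, 0, 0, 0, -0.001, 0, 0.085],
)

```text
clock: 11.02
position: [0.4691, 0.3232, 0.1452]
ee_rot: [-0.008, 0.413, 0.911, -0.005]
contact_force: [0.3, -0.5, -3.9]
width: 0.0568
```

Emit:
apply_moves(
  moves=[0.05, 0, 0, 0, -0.001, 0, 0.085, 0.05, 0, 0, 0, -0.001, 0, 0.085, 0.05, 0, 0, 0, -0.001, 0, 0.085, 0.05, 0, 0, 0, -0.001, 0, 0.085, 0.05, 0, 0, 0, -0.001, 0, 0.085, 0.05, 0, 0, 0, -0.001, 0, 0.085, 0.05, 0, 0, 0, -0.001, 0, 0.085, 0.05, 0, 0, 0, -0.001, 0, 0.06],
)

```text
clock: 11.68
position: [0.4615, 0.3195, 0.1373]
ee_rot: [-0.007, 0.697, 0.717, -0.013]
contact_force: [0.7, -0.2, -5.0]
width: 0.0564
```

```bash
python3 - <<'E'
from h import *
go([.465,.0,.15],tgt(94.05),16)
E
```

```text
clk 11.68 pos [0.4615 0.3195 0.1373] F [ 0.7462 -0.1559 -5.0041] M [ 0.1329 -0.0451 -0.0311] w 0.0564 q [0.4781 0.3379 1.6595 0.0058 1.1726 0.4478]
 tool shift [-0.3196 -0.0058 -0.0101] per row [-0.02   -0.0004 -0.0006]
 rot [-0.0281  0.0069 -0.0427] per row [-0.0018  0.0004 -0.0027]
```

Emit:
apply_moves(
  moves=[0.05, -0.02, 0, -0.001, -0.002, 0, -0.003, 0.05, -0.02, 0, -0.001, -0.002, 0, -0.003, 0.05, -0.02, 0, -0.001, -0.002, 0, -0.003, 0.05, -0.02, 0, -0.001, -0.002, 0, -0.003, 0.05, -0.02, 0, -0.001, -0.002, 0, -0.003, 0.05, -0.02, 0, -0.001, -0.002, 0, -0.003, 0.05, -0.02, 0, 0, -0.002, 0, -0.003, 0.05, -0.02, 0, 0, -0.002, 0, -0.003],
)

```text
clock: 12.35
position: [0.4608, 0.1561, 0.1377]
ee_rot: [-0.006, 0.687, 0.727, -0.012]
contact_force: [1.2, 0.3, -4.6]
width: 0.0563
```

Emit:
apply_moves(
  moves=[0.05, -0.02, 0, 0, -0.002, 0, -0.003, 0.05, -0.02, 0, 0, -0.002, 0, -0.003, 0.05, -0.02, 0, 0, -0.002, 0, -0.003, 0.05, -0.02, 0, 0, -0.002, 0, -0.003, 0.05, -0.02, 0, 0, -0.002, 0, -0.003, 0.05, -0.02, 0, 0, -0.002, 0, -0.003, 0.05, -0.018, 0, 0, -0.002, 0, -0.003, 0.05, -0.01, 0, 0, 0, 0, 0],
)

```text
clock: 13.02
position: [0.4627, -0.0001, 0.1338]
ee_rot: [-0.006, 0.679, 0.734, -0.011]
contact_force: [1.2, -0.1, -5.4]
width: 0.0564
```

```bash
python3 - <<'E'
from h import *
go([.4663,.0065,.12],tgt(94.05,-.1365),8)
d=shot("top","t1")
E
```

```text
clk 13.02 pos [ 0.4627 -0.0001  0.1338] F [ 1.1587 -0.1274 -5.361 ] M [0.0518 0.0004 0.0403] w 0.0564 q [-0.142   0.2014  1.8715 -0.0126  1.0906 -0.2145]
 tool shift [0.0064 0.0045 0.0137] per row [0.0008 0.0006 0.0017]
 rot [-0.0232 -0.1303  0.0094] per row [-0.0029 -0.0163  0.0012]
```

View pics/t1.png

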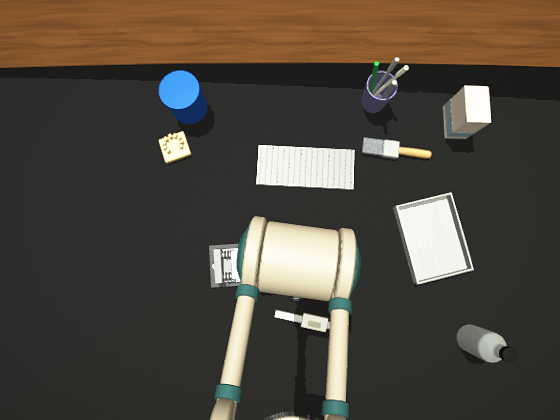

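Emit:
apply_moves(
  moves=[0.05, 0.001, 0.0005, 0.0015, -0.004, -0.018, 0.002, 0.05, 0.001, 0.0005, 0.0015, -0.004, -0.018, 0.002, 0.05, 0.001, 0.0005, 0.0015, -0.004, -0.018, 0.002, 0.05, 0.001, 0.0005, 0.0015, -0.004, -0.018, 0.002, 0.05, 0.001, 0.0005, 0.0015, -0.004, -0.018, 0.002, 0.05, 0.001, 0.0005, 0.0015, -0.004, -0.018, 0.002, 0.05, 0.001, 0.0005, 0.0015, -0.004, -0.018, 0.002, 0.05, 0, 0, 0, 0, 0, 0],
)

```text
clock: 13.73
position: [0.4618, 0.0123, 0.1192]
ee_rot: [0.05, 0.684, 0.727, -0.046]
contact_force: [0.0, 0.5, -4.3]
width: 0.0567
```

```bash
python3 - <<'E'
from h import *
d=shot("wrist","w5"); s=manip.get_state(); platefit(d,s); shot("scene","s5")
go([.4663,.0065,.12],tgt(94.05,-.1365),8)
E
```

```text
plate top in tool: z=-0.0087*x+0.0032*y+-0.0120 21594
 end edge x [0.0939 0.0943] y range [-0.0311  0.0287]
clk 13.83 pos [0.4622 0.0116 0.1196] F [-0.081   0.7483 -4.1694] M [0.2214 0.0461 0.002 ] w 0.0565 q [-0.0193  0.2084  1.9141 -0.1586  1.012   0.0036]
 tool shift [-0.0054  0.0038  0.0003] per row [-0.0007  0.0005  0.    ]
 rot [ 0.0007 -0.0016 -0.01  ] per row [ 0.0001 -0.0002 -0.0012]
```

View pics/w5.png

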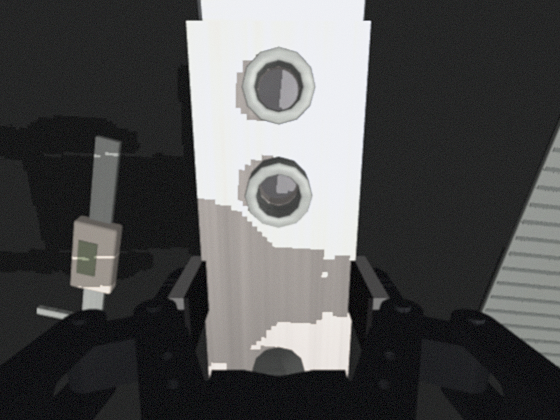

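View pics/s5.png

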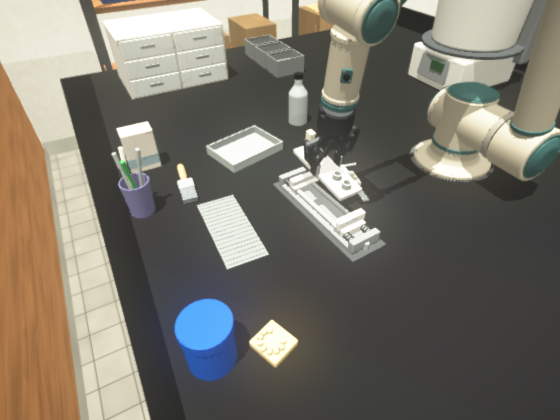

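```bash
python3 - <<'E'
from h import *
go([.4663,.0060,.062],tgt(94.05,-.1365),8)
E
```

```text
clk 13.83 pos [0.4622 0.0116 0.1196] F [-0.081   0.7483 -4.1694] M [0.2214 0.0461 0.002 ] w 0.0565 q [-0.0193  0.2084  1.9141 -0.1586  1.012   0.0036]
 tool shift [0.0019 0.0036 0.0578] per row [0.0002 0.0005 0.0072]
 rot [ 0.0007 -0.0016 -0.01  ] per row [ 0.0001 -0.0002 -0.0012]
```

Emit:
apply_moves(
  moves=[0.05, -0.003, 0.002, 0, 0, 0, -0.004, 0.05, -0.003, 0.002, 0, 0, 0, -0.003, 0.05, 0.0015, 0, 0.01, 0, 0, -0.003, 0.05, 0.0015, 0, 0.01, 0, 0, 0, 0.05, 0.0015, 0, 0.01, 0, 0, 0, 0.05, 0.0015, 0, 0.01, 0, 0, 0, 0.05, 0.001, 0, 0.01, 0, 0, 0, 0.05, 0.0, 0, 0.003, 0, 0, 0],
)

```text
clock: 14.5
position: [0.4724, 0.0033, 0.0679]
ee_rot: [0.053, 0.681, 0.729, -0.042]
contact_force: [-0.9, -0.5, -5.2]
width: 0.0565
```

```bash
python3 - <<'E'
from h import *
d=shot("wrist","w6"); s=manip.get_state(); shot("scene","s6")
go([.4663,.0060,.0541],tgt(94.05,-.1365),8)
P=cloud(d)
for v in range(0,60,5): print(v,P[v,278],P[v,210],P[v,350])
E
```

```text
clk 14.60 pos [0.4728 0.0033 0.0686] F [-0.4244 -0.1114 -4.4662] M [ 0.236   0.0405 -0.0027] w 0.0567 q [-0.0374  0.2803  1.9719 -0.1745  0.8717  0.0048]
 tool shift [ 0.0051 -0.0064  0.0139] per row [ 0.0006 -0.0008  0.0017]
 rot [ 0.0105 -0.0013 -0.0023] per row [ 0.0013 -0.0002 -0.0003]
0 [0.4642 0.1073 0.041 ] [0.4383 0.1054 0.0417] [0.4921 0.1094 0.0399]
5 [0.4644 0.1056 0.0415] [0.4383 0.1037 0.0416] [0.4922 0.1076 0.0408]
10 [0.4645 0.104  0.04  ] [0.4383 0.102  0.0419] [0.4925 0.1059 0.0406]
15 [0.4646 0.1021 0.0427] [0.438  0.1005 0.0399] [0.4925 0.1041 0.0421]
20 [0.4647 0.1007 0.038 ] [0.4379 0.0987 0.0396] [0.4932 0.1026 0.0398]
25 [0.4647 0.097  0.0678] [0.4424 0.0954 0.0672] [0.4882 0.0986 0.0684]
30 [0.4648 0.0954 0.0695] [0.4427 0.0939 0.0688] [0.4884 0.0971 0.0685]
35 [0.4649 0.094  0.0686] [0.4425 0.0924 0.0682] [0.4884 0.0956 0.0696]
40 [0.465  0.0925 0.0692] [0.4426 0.0909 0.0685] [0.4889 0.0942 0.0678]
45 [0.4651 0.091  0.0689] [0.4426 0.0894 0.0684] [0.4888 0.0926 0.0697]
50 [0.4651 0.0893 0.0861] [0.4426 0.0879 0.0689] [0.489  0.0911 0.0699]
55 [0.4652 0.088  0.085 ] [0.4427 0.0864 0.0693] [0.4893 0.0896 0.0693]
```

View pics/w6.png

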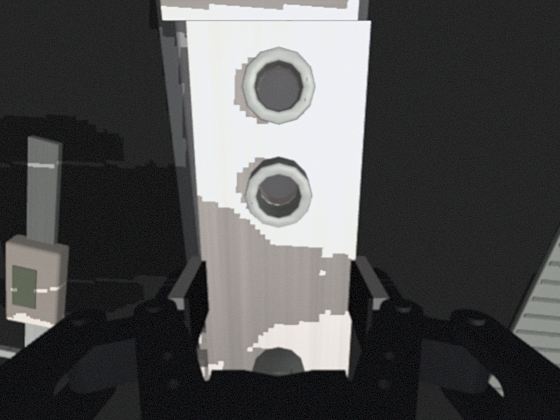

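Emit:
apply_moves(
  moves=[0.05, 0.001, -0.002, 0.001, 0, 0, 0, 0.05, 0.001, -0.002, 0.001, 0, 0, 0, 0.05, 0.001, -0.002, 0.001, 0, 0, 0, 0.05, 0, 0, 0, 0, 0, 0, 0.05, 0, 0, 0, 0, 0, 0, 0.05, 0, 0, 0, 0, 0, 0, 0.05, 0, 0, 0, 0, 0, 0, 0.05, 0, 0, 0, 0, 0, 0],
)

```text
clock: 15.27
position: [0.4684, 0.0052, 0.0679]
ee_rot: [0.055, 0.681, 0.729, -0.04]
contact_force: [0.2, -0.0, -4.0]
width: 0.0563
```

```bash
python3 - <<'E'
from h import *
go([.4663,.0060,.0541],tgt(94.05,-.1365),8)
E
```

```text
clk 15.27 pos [0.4684 0.0052 0.0679] F [ 0.1607 -0.0449 -4.0205] M [ 0.1852  0.0548 -0.0091] w 0.0563 q [-0.0336  0.2734  1.9857 -0.1766  0.8595  0.0121]
 tool shift [ 0.0028 -0.0023  0.0135] per row [ 0.0004 -0.0003  0.0017]
 rot [ 0.0164 -0.0006 -0.0036] per row [ 0.002  -0.0001 -0.0004]
```

Emit:
apply_moves(
  moves=[0.05, 0.001, -0.001, 0.003, 0.004, 0, -0.001, 0.05, 0.001, -0.001, 0.003, 0.004, 0, -0.001, 0.05, 0.001, -0.001, 0.003, 0.004, 0, -0.001, 0.05, 0.001, 0, 0.003, 0.004, 0, 0, 0.05, 0, 0, 0, 0, 0, 0, 0.05, 0, 0, 0, 0, 0, 0, 0.05, 0, 0, 0, 0, 0, 0, 0.05, 0, 0, 0, 0, 0, 0],
)

```text
clock: 15.93
position: [0.4652, 0.0077, 0.0536]
ee_rot: [0.049, 0.68, 0.73, -0.047]
contact_force: [0.9, 0.1, -4.6]
width: 0.0564
```

```bash
python3 - <<'E'
from h import *
go([.4663,.0060,.0541],tgt(94.05,-.1365),8)
E
```

```text
clk 15.93 pos [0.4652 0.0077 0.0536] F [ 0.8684  0.0906 -4.6275] M [0.2044 0.0047 0.0018] w 0.0564 q [-0.027   0.2982  1.9958 -0.1815  0.8443  0.0228]
 tool shift [-0.0018  0.0009 -0.0003] per row [-0.0002  0.0001 -0.    ]
 rot [-0.0019 -0.0006  0.0002] per row [-0.0002 -0.0001  0.    ]
```

```bash
python3 - <<'E'
from h import *
d=shot("scene","s7"); im=d["image"][120:270,250:400,::-1]
cv2.imwrite("pics/s7z.png",cv2.resize(im,None,fx=4,fy=4,interpolation=cv2.INTER_CUBIC))
shot("wrist","w7")
C=np.array([.465,.0245]);a=np.radians(94.05);u=np.array([np.cos(a),np.sin(a)]);
for x,z in [(78,42),(85,59.5),(90,42),(-85,59.5)]:
  print(x,z,proj(d,[*(C+u*x/1000),z/1000]))
E
```

```text
78 42 [[345.0153 218.2651]]
85 59.5 [[347.7036 214.3363]]
90 42 [[348.3318 221.169 ]]
-85 59.5 [[305.2662 177.8357]]
```

View pics/s7z.png

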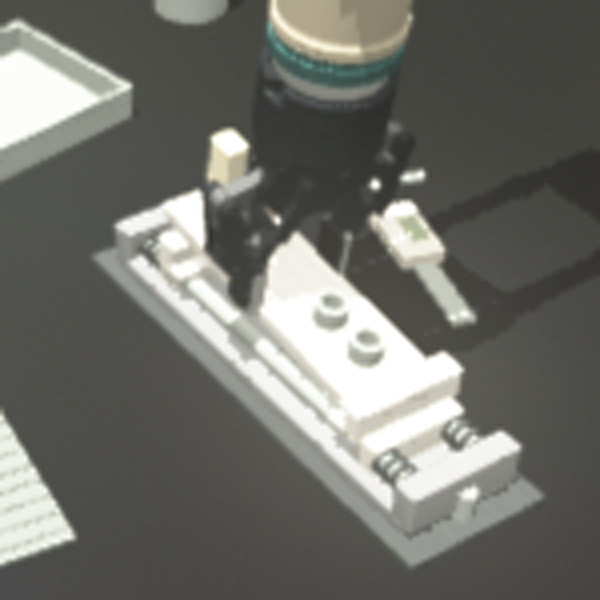

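View pics/w7.png

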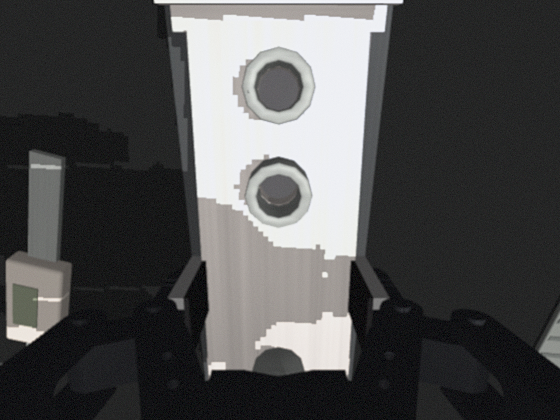

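Emit:
apply_moves(
  moves=[0.05, 0.001, 0.0005, 0, 0, 0, 0, 0.05, 0.0015, 0, -0.0002, 0, 0, 0, 0.05, 0.002, 0, -0.0003, 0, 0, 0, 0.05, 0.002, 0, -0.0003, 0, 0, 0, 0.05, 0.002, 0, -0.0003, 0, 0, 0, 0.05, 0.002, 0, -0.0003, 0, 0, 0, 0.05, 0, 0, 0, 0, 0, 0, 0.05, 0, 0, 0, 0, 0, 0],
)

```text
clock: 16.7
position: [0.4657, 0.0173, 0.0544]
ee_rot: [0.051, 0.679, 0.731, -0.048]
contact_force: [0.3, -0.7, -5.7]
width: 0.0565
```

```bash
cat >> h.py <<'E'
VC=np.array([.465,.0245]);va=np.radians(94.05);U=np.array([np.cos(va),np.sin(va)]);V=np.array([-U[1],U[0]])
def vp(u,v,z): return np.r_[VC+U*u+V*v,z]
def uv(s): p=s["position"][:2]-VC; print("u %.4f v %.4f"%(p@U,p@V), "Fu %.1f Fv %.1f Fz %.1f"%(s["contact_force"][:2]@U,s["contact_force"][:2]@V,s["contact_force"][2]))
E
python3 - <<'E'
from h import *
uv(manip.get_state()); go(vp(0.010,0,.0541),tgt(94.05,-.1365),8)
E
```

```text
u -0.0073 v -0.0002 Fu -0.7 Fv -0.2 Fz -5.7
clk 16.70 pos [0.4657 0.0173 0.0544] F [ 0.2629 -0.6556 -5.7449] M [ 0.0483 -0.0731 -0.0503] w 0.0565 q [-0.0026  0.2989  1.9925 -0.1873  0.8487  0.0481]
 tool shift [ 0.0171 -0.0002 -0.0021] per row [ 0.0021 -0.     -0.0003]
 rot [-0.0002  0.0041  0.0025] per row [-0.      0.0005  0.0003]
```

Emit:
apply_moves(
  moves=[0.05, 0.002, 0, -0.0003, 0, 0, 0, 0.05, 0.002, 0, -0.0003, 0, 0, 0, 0.05, 0.002, 0, -0.0003, 0, 0, 0, 0.05, 0.002, 0, -0.0003, 0, 0, 0, 0.05, 0.002, 0, -0.0003, 0, 0, 0, 0.05, 0.002, 0, -0.0003, 0, 0, 0, 0.05, 0, 0, 0, 0, 0, 0, 0.05, 0, 0, 0, 0, 0, 0],
)

```text
clock: 17.37
position: [0.4663, 0.0188, 0.0566]
ee_rot: [0.059, 0.676, 0.733, -0.056]
contact_force: [0.7, -6.5, -5.3]
width: 0.057
```

```bash
python3 - <<'E'
from h import *
uv(manip.get_state()); go(vp(0.010,0,.0541),tgt(94.05,-.1365),8)
shot("wrist","w8")
E
```

```text
u -0.0058 v -0.0009 Fu -6.5 Fv -0.2 Fz -5.3
clk 17.37 pos [0.4663 0.0188 0.0566] F [ 0.6546 -6.5157 -5.2964] M [-0.8259 -0.2012 -0.2353] w 0.0570 q [ 0.0182  0.2996  1.9881 -0.2162  0.8572  0.0791]
 tool shift [ 0.016  -0.0008 -0.0001] per row [ 0.002  -0.0001 -0.    ]
 rot [-0.0005  0.0266  0.0106] per row [-0.0001  0.0033  0.0013]
```

View pics/w8.png

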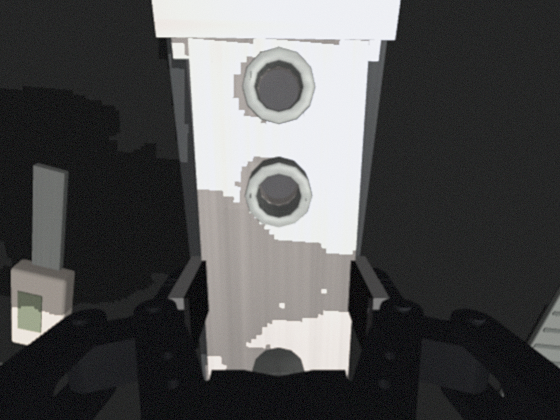

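Emit:
apply_moves(
  moves=[0.05, 0.004, 0, 0, 0, 0.008, 0.002, 0.05, 0.004, 0, 0, 0, 0.008, 0.002, 0.05, 0.005, 0, 0, 0, 0.008, 0.002, 0.05, 0.005, 0, 0, 0, 0.008, 0.002, 0.05, 0.005, 0, 0, 0, 0.006, 0.002, 0.05, 0.005, 0, 0, 0, 0.006, 0.002, 0.05, 0.005, 0, 0, 0, 0.006, 0.002, 0.05, 0.005, 0, 0, 0, 0.006, 0.002],
)

```text
clock: 18.08
position: [0.4653, 0.0347, 0.0546]
ee_rot: [0.053, 0.676, 0.733, -0.052]
contact_force: [1.3, -17.4, -3.3]
width: 0.0566
```

```bash
python3 - <<'E'
from h import *
uv(manip.get_state()); go(vp(0.010,0,.0541),tgt(94.05,-.1365),8)
E
```

```text
u 0.0102 v -0.0010 Fu -17.5 Fv -0.0 Fz -3.3
clk 18.08 pos [0.4653 0.0347 0.0546] F [  1.263  -17.434   -3.3354] M [-2.5068 -0.2232 -0.2177] w 0.0566 q [ 0.0423  0.3042  1.9848 -0.1979  0.8613  0.09  ]
 tool shift [-0.0001 -0.001   0.0005] per row [-0.     -0.0001  0.0001]
 rot [-0.0033  0.0132  0.0117] per row [-0.0004  0.0016  0.0015]
```

```bash
python3 - <<'E'
from h import *
d=shot("wrist","w9"); s=manip.get_state(); uv(s); print(s["position"]); platefit(d,s)
d2=shot("scene","s9"); im=d2["image"][120:270,250:400,::-1]
cv2.imwrite("pics/s9z.png",cv2.resize(im,None,fx=4,fy=4,interpolation=cv2.INTER_CUBIC))
P=cloud(d)
for v in range(0,60,4): print(v,P[v,278],(P[v,278][:2]-VC)@U)
E
```

```text
u 0.0104 v -0.0010 Fu -16.6 Fv 0.9 Fz -1.7
[0.4653 0.0349 0.0546]
plate top in tool: z=-0.0094*x+0.0032*y+-0.0121 21555
 end edge x [0.0885 0.0889] y range [-0.0311  0.0286]
0 [0.456  0.1347 0.0596] 0.11057009364057079
4 [0.456  0.1338 0.0584] 0.1096256144272402
8 [0.4561 0.1327 0.0585] 0.10854334867497403
12 [0.4562 0.1315 0.0594] 0.10738835095453916
16 [0.4563 0.1305 0.0586] 0.10636075480365013
20 [0.4564 0.1294 0.0592] 0.10521685609486202
24 [0.4565 0.1283 0.0595] 0.10409822930291861
28 [0.4566 0.1271 0.0606] 0.10293570028764679
32 [0.4566 0.1261 0.0586] 0.10189649347820956
36 [0.4567 0.1249 0.0596] 0.10073071982879445
40 [0.4568 0.1239 0.0544] 0.09968431532682388
44 [0.4569 0.1227 0.0549] 0.09848314781857445
48 [0.4571 0.1215 0.0712] 0.09728900086977019
52 [0.4572 0.1204 0.0701] 0.09621769375051337
56 [0.4573 0.1193 0.0708] 0.09515287385821872
```

View pics/s9z.png

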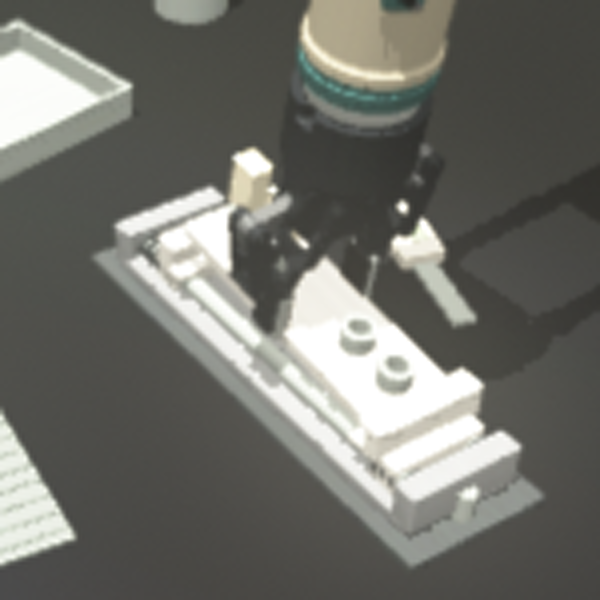

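View pics/w9.png

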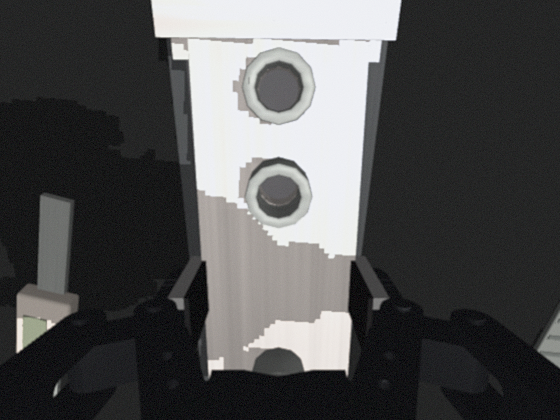

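Emit:
apply_moves(
  moves=[0.05, 0.0058, 0, 0.0005, 0, 0.012, 0.002, 0.05, 0.0058, 0, 0.001, 0, 0.012, 0.002, 0.05, 0.0056, 0, 0.001, 0, 0.013, 0.002, 0.05, 0.0056, 0, 0.001, 0, 0.013, 0.002, 0.05, 0.0056, 0, 0.001, 0, 0.013, 0.002, 0.05, 0.0056, 0, 0.001, 0, 0.013, 0.002, 0.05, 0.0056, 0, 0.001, 0, 0.013, 0.002, 0.05, 0.0056, 0, 0.001, 0, 0.013, 0.002],
)

```text
clock: 18.85
position: [0.4658, 0.0413, 0.0489]
ee_rot: [0.041, 0.672, 0.738, -0.043]
contact_force: [0.0, -23.5, 0.4]
width: 0.0564
```

```bash
python3 - <<'E'
from h import *
uv(manip.get_state()); go(vp(0.012,0,.041),tgt(94.05,-.0),8)
E
```

```text
u 0.0167 v -0.0020 Fu -23.5 Fv 1.6 Fz 0.4
clk 18.85 pos [0.4658 0.0413 0.0489] F [  0.0294 -23.523    0.3781] M [-3.4048 -0.2141 -0.3888] w 0.0564 q [ 0.032   0.3119  1.9868 -0.1577  0.8505  0.0432]
 tool shift [-0.0037 -0.002   0.0084] per row [-0.0005 -0.0003  0.0011]
 rot [-0.0074  0.1181  0.0227] per row [-0.0009  0.0148  0.0028]
```

Emit:
apply_moves(
  moves=[0.05, 0.003, 0, 0, 0, 0.016, 0.003, 0.05, 0.003, 0, 0, 0, 0.016, 0.003, 0.05, 0.0035, 0, 0.0005, 0, 0.016, 0.003, 0.05, 0.004, 0, 0.0005, 0, 0.016, 0.003, 0.05, 0.0045, 0, 0.0005, 0, 0.016, 0.003, 0.05, 0.0045, 0, 0.0005, 0, 0.016, 0.003, 0.05, 0.0045, 0, 0.0005, 0, 0.016, 0.002, 0.05, 0.0045, 0, 0.0005, 0, 0.016, 0.002],
)

```text
clock: 19.52
position: [0.4663, 0.0366, 0.0474]
ee_rot: [0.016, 0.672, 0.74, -0.022]
contact_force: [0.5, -17.1, -7.2]
width: 0.0566
```

```bash
python3 - <<'E'
from h import *
uv(manip.get_state()); go(vp(0.012,0,.041),tgt(94.05,-.0),8)
d=shot("wrist","w10"); s=manip.get_state(); uv(s); platefit(d,s)
d2=shot("scene","s10"); im=d2["image"][120:270,250:400,::-1]
cv2.imwrite("pics/s10z.png",cv2.resize(im,None,fx=4,fy=4,interpolation=cv2.INTER_CUBIC))
P=cloud(d)
for v in range(0,60,4): print(v,P[v,278],(P[v,278][:2]-VC)@U)
E
```

```text
u 0.0120 v -0.0022 Fu -17.1 Fv 0.7 Fz -7.2
clk 19.52 pos [0.4663 0.0366 0.0474] F [  0.4965 -17.0782  -7.1636] M [-2.9885 -0.2971 -0.3851] w 0.0566 q [-0.0278  0.3107  1.9871 -0.0725  0.8503 -0.0749]
 tool shift [ 0.0004 -0.0021  0.0064] per row [ 0.0001 -0.0003  0.0008]
 rot [-0.0112  0.0535  0.0244] per row [-0.0014  0.0067  0.0031]
u 0.0118 v -0.0022 Fu -17.4 Fv 1.7 Fz -6.4
plate top in tool: z=0.0097*x+0.0028*y+-0.0123 21642
 end edge x [0.0896 0.0901] y range [-0.0312  0.0288]
0 [0.4558 0.136  0.0597] 0.1118720285994378
4 [0.4559 0.1353 0.0579] 0.11113033463510556
8 [0.456  0.1338 0.0599] 0.10962896826252141
12 [0.4561 0.1328 0.059 ] 0.10868674054910955
16 [0.4562 0.1317 0.059 ] 0.10757397380837501
20 [0.4563 0.1304 0.0601] 0.10626286718131517
24 [0.4564 0.1296 0.0583] 0.10541542059380646
28 [0.4565 0.1283 0.0588] 0.10418402144827522
32 [0.4566 0.1272 0.0589] 0.10301824738543575
36 [0.4567 0.126  0.0589] 0.10186679106132783
40 [0.4568 0.1253 0.0549] 0.10115446496212933
44 [0.4569 0.1242 0.0536] 0.10007115208807804
48 [0.4573 0.1214 0.0707] 0.09720589728845233
52 [0.4574 0.1203 0.0704] 0.09614536134808736
56 [0.4575 0.1193 0.07  ] 0.09509277072315066
```

View pics/s10z.png

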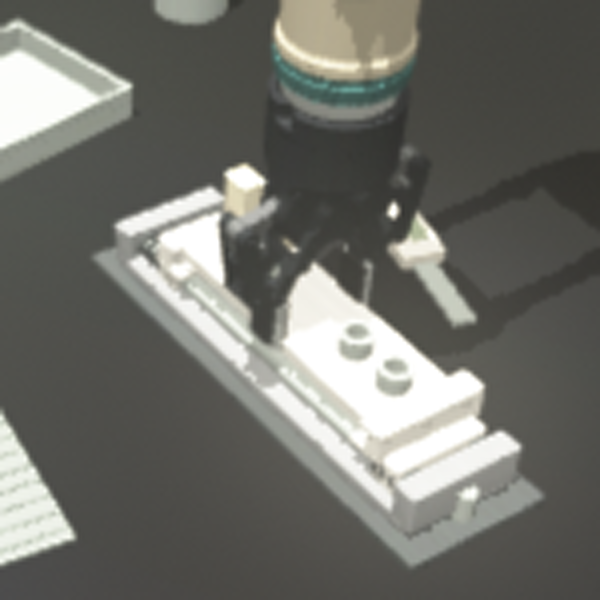

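Emit:
apply_moves(
  moves=[0.05, 0.0045, 0, 0.0012, 0, 0.012, 0.003, 0.05, 0.0045, 0, 0.0012, 0, 0.012, 0.003, 0.05, 0.0045, 0, 0.0012, 0, 0.012, 0.003, 0.05, 0.0045, 0, 0.0012, 0, 0.012, 0.003, 0.05, 0.0045, 0, 0.0012, 0, 0.012, 0.003, 0.05, 0.0045, 0, 0.0012, 0, 0.012, 0.003, 0.05, 0.0045, 0, 0.0012, 0, 0.012, 0.003, 0.05, 0.0045, 0, 0.0012, 0, 0.012, 0.003],
)

```text
clock: 20.28
position: [0.4665, 0.0373, 0.0403]
ee_rot: [0.003, 0.672, 0.74, -0.012]
contact_force: [-3.5, -18.8, 10.1]
width: 0.0564
```

```bash
python3 - <<'E'
from h import *
uv(manip.get_state()); go(vp(0.012,0,.041),tgt(94.05,-.0),8)
d=shot("wrist","w11"); s=manip.get_state(); uv(s); platefit(d,s)
d2=shot("scene","s11"); im=d2["image"][120:270,250:400,::-1]
cv2.imwrite("pics/s11z.png",cv2.resize(im,None,fx=4,fy=4,interpolation=cv2.INTER_CUBIC))
E
```

```text
u 0.0127 v -0.0024 Fu -18.5 Fv 4.9 Fz 10.1
clk 20.28 pos [0.4665 0.0373 0.0403] F [ -3.5362 -18.8463  10.1433] M [-2.7202  0.4099 -0.2791] w 0.0564 q [-0.0516  0.3212  1.9936 -0.0299  0.8375 -0.1281]
 tool shift [-0.0006 -0.0024 -0.0007] per row [-0.0001 -0.0003 -0.0001]
 rot [-0.0134  0.0206  0.026 ] per row [-0.0017  0.0026  0.0032]
u 0.0126 v -0.0024 Fu -17.9 Fv 4.9 Fz 5.5
plate top in tool: z=-0.0301*x+0.0018*y+-0.0123 21460
 end edge x [0.0897 0.0903] y range [-0.0312  0.0287]
```

View pics/s11z.png

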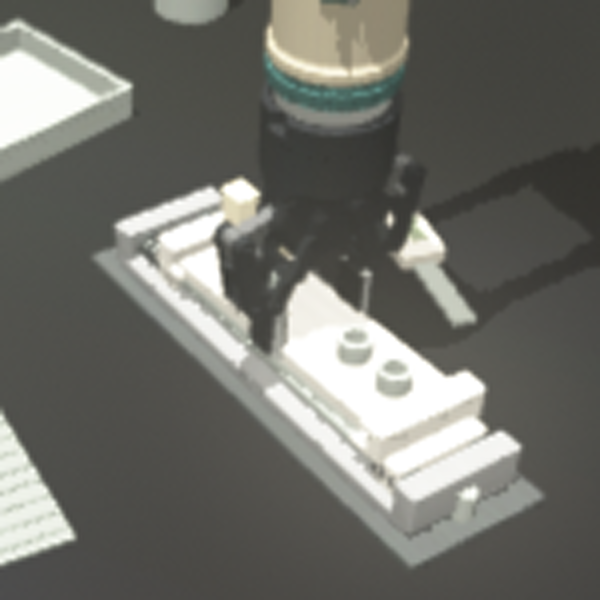

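Emit:
apply_moves(
  moves=[0.085, 0, 0, 0, 0, 0, 0, 0.085, 0, 0, 0, 0, 0, 0, 0.085, 0, 0, 0, 0, 0, 0, 0.085, 0, 0, 0, 0, 0, 0, 0.085, 0, 0, 0, 0, 0, 0, 0.085, 0, 0, 0, 0, 0, 0, 0.085, 0, 0, 0, 0, 0, 0, 0.085, 0, 0, 0, 0, 0, 0],
)

```text
clock: 21.05
position: [0.47, 0.0378, 0.0434]
ee_rot: [0.006, 0.673, 0.74, -0.009]
contact_force: [0.5, -0.5, -0.6]
width: 0.0849
```

Emit:
apply_moves(
  moves=[0.085, 0, 0, -0.01, 0, 0, 0, 0.085, 0, 0, -0.015, 0, 0, 0, 0.085, 0, 0, -0.02, 0, 0, 0, 0.085, 0, 0, -0.02, 0, 0, 0, 0.085, 0, 0, -0.02, 0, 0, 0, 0.085, 0, 0, -0.02, 0, 0, 0, 0.085, 0, 0, -0.02, 0, 0, 0, 0.085, 0, 0, -0.01, 0, 0, 0],
)

```text
clock: 21.72
position: [0.4668, 0.0423, 0.1802]
ee_rot: [0.001, 0.672, 0.74, -0.012]
contact_force: [0.9, 0.3, -0.1]
width: 0.0851
```

```bash
python3 - <<'E'
from h import *
d=shot("wrist","w12"); s=manip.get_state(); uv(s);
d2=shot("scene","s12"); im=d2["image"][120:270,250:400,::-1]
cv2.imwrite("pics/s12z.png",cv2.resize(im,None,fx=4,fy=4,interpolation=cv2.INTER_CUBIC))
go(vp(0,0,.18),tgt(94.05),8)
E
```

```text
u 0.0175 v -0.0040 Fu 0.5 Fv -0.8 Fz 1.0
clk 21.82 pos [0.4672 0.0422 0.1798] F [-0.8791  0.7727  0.4656] M [ 0.0383 -0.0528  0.0031] w 0.0852 q [-0.0428  0.1629  1.7925 -0.0213  1.1995 -0.1318]
 tool shift [-0.0174 -0.0039  0.0001] per row [-0.0022 -0.0005  0.    ]
 rot [-0.0156  0.018   0.0262] per row [-0.002   0.0023  0.0033]
```

View pics/s12z.png

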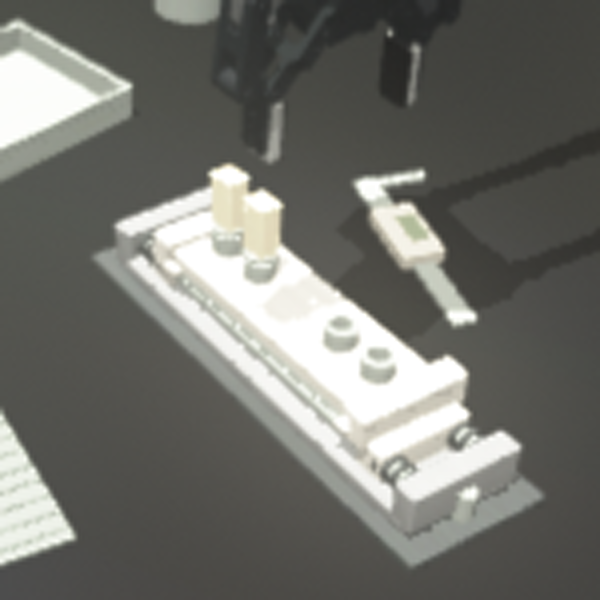

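View pics/w12.png

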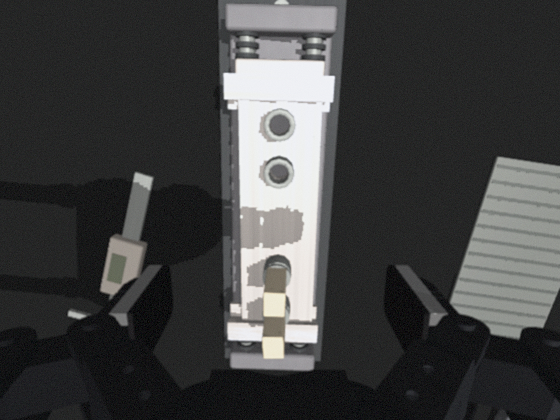

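The plate is seated between both jaws. In the wrist view its sleeves are at (280,125) and (278,172), and the block tops at (275,303) and (273,347).

```bash
cat >> h.py <<'E'
def tops(d,z=.107,box=(200,230,350,380),tol=.006):
    P=cloud(d); m=np.zeros(P.shape[:2],np.uint8); x0,y0,x1,y1=box
    m[y0:y1,x0:x1]=(np.abs(P[y0:y1,x0:x1,2]-z)<tol)
    n,l,st,c=cv2.connectedComponentsWithStats(m)
    for k in range(1,n):
        if st[k,4]>60:
            w=P[l==k]; r=cv2.minAreaRect((w[:,:2]*1000).astype(np.float32)); p=np.array(r[0])/1000-VC
            print("top",st[k],np.round(w.mean(0),4),[np.round(x,1) for x in r],"u %.4f v %.4f"%(p@U,p@V))
E
python3 - <<'E'
from h import *
d=load("w12"); tops(d)
P=cloud(d)
for px in [(280,90),(250,110),(300,200),(280,110)]: print(P[px[1],px[0]])
E
```

```text
top [263 287  22  30 626] [ 0.4671 -0.0182  0.1065] [array([467.2, -19.7]), array([14.4, 20.1]), np.float64(5.5)] u -0.0442 v 0.0010
top [261 330  23  28 582] [ 0.4694 -0.0522  0.1062] [array([469.5, -54. ]), array([15.1, 19.9]), np.float64(8.5)] u -0.0787 v 0.0010
[0.4575 0.1188 0.0583]
[0.4373 0.1033 0.0537]
[0.4807 0.0399 0.0527]
[0.4589 0.1057 0.0685]
```

```bash
python3 - <<'E'
from h import *
go(vp(-.065,0.001,.18),tgt(94.05),8)
E
```

```text
clk 21.82 pos [0.4672 0.0422 0.1798] F [-0.8791  0.7727  0.4656] M [ 0.0383 -0.0528  0.0031] w 0.0852 q [-0.0428  0.1629  1.7925 -0.0213  1.1995 -0.1318]
 tool shift [-0.0824 -0.0066  0.0013] per row [-0.0103 -0.0008  0.0002]
 rot [-0.0156  0.018   0.0262] per row [-0.002   0.0023  0.0033]
```

Emit:
apply_moves(
  moves=[0.085, -0.012, -0.001, 0, -0.003, 0.004, 0.005, 0.085, -0.012, -0.001, 0, -0.003, 0.004, 0.005, 0.085, -0.012, -0.001, 0, -0.003, 0.004, 0.005, 0.085, -0.012, -0.001, 0, -0.003, 0.004, 0.005, 0.085, -0.012, -0.001, 0, -0.003, 0.004, 0.005, 0.085, -0.012, -0.001, 0, -0.002, 0, 0.005, 0.085, -0.01, 0, 0, 0, 0, 0, 0.085, 0, 0, 0, 0, 0, 0],
)

```text
clock: 22.48
position: [0.4629, -0.041, 0.1718]
ee_rot: [-0.006, 0.682, 0.731, -0.001]
contact_force: [-0.2, -0.2, 0.4]
width: 0.0854
```

```bash
python3 - <<'E'
from h import *
d=shot("wrist","w13"); tops(d,box=(200,150,350,400)); uv(manip.get_state())
go(vp(-.076,0.001,.15),tgt(94.05),8)
E
```

```text
top [279 173  25  33 812] [ 0.4672 -0.0193  0.107 ] [array([467.3, -19.8]), array([14.4, 19.1]), np.float64(4.0)] u -0.0444 v 0.0008
top [278 227  26  33 760] [ 0.4694 -0.0533  0.1066] [array([469.5, -54.4]), array([15. , 19.6]), np.float64(8.8)] u -0.0790 v 0.0010
u -0.0643 v 0.0070 Fu 0.4 Fv -0.1 Fz -0.4
clk 22.53 pos [ 0.4625 -0.0401  0.1717] F [ 0.1182  0.4002 -0.4224] M [-0.0102 -0.0179  0.0353] w 0.0853 q [-0.2402  0.161   1.8168  0.0048  1.1774 -0.311 ]
 tool shift [-0.0119  0.0063  0.0216] per row [-0.0015  0.0008  0.0027]
 rot [-0.0115 -0.0084 -0.0017] per row [-0.0014 -0.001  -0.0002]
```

View pics/w13.png

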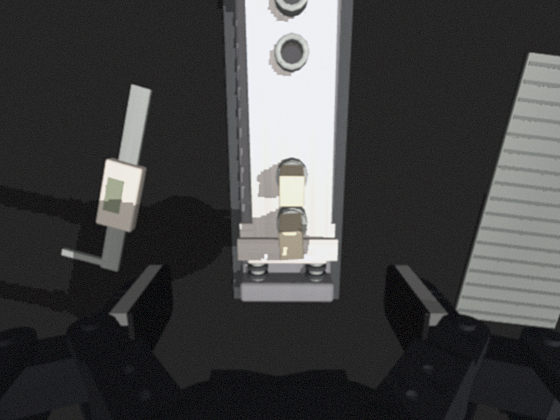

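```bash
python3 - <<'E'
from h import *
d=load("s12"); im=d["image"][155:185,295:330,::-1]
cv2.imwrite("pics/s12b.png",cv2.resize(im,None,fx=16,fy=16,interpolation=cv2.INTER_NEAREST))
P=cloud(d)
m=np.zeros(P.shape[:2],np.uint8); m[150:200,295:330]=(np.abs(P[150:200,295:330,2]-.107)<.004)
n,l,st,c=cv2.connectedComponentsWithStats(m)
for k in range(1,n):
    if st[k,4]>8: w=P[l==k]; p=w.mean(0)[:2]-VC; print(st[k],w.mean(0),p@U,p@V)
print(proj(d,vp(-.074,0,.107)),proj(d,vp(-.040,0,.107)))
E
```

```text
[303 162   9   6  40] [ 0.4729 -0.0508  0.1074] -0.07571757744596957 -0.0026031044830822784
[311 168   9   7  41] [ 0.4707 -0.0168  0.1074] -0.04155870231900999 -0.002746407607276022
[[308.3726 164.5426]] [[316.479  171.1489]]
```

View pics/s12b.png

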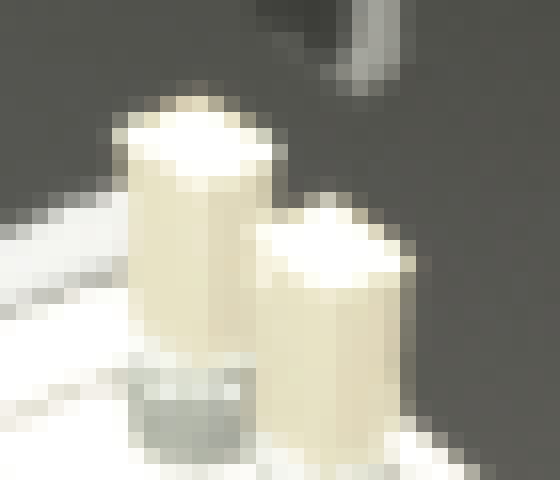

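Emit:
apply_moves(
  moves=[0.085, -0.002, 0.001, 0.002, -0.003, -0.002, 0, 0.085, -0.002, 0.001, 0.002, -0.003, -0.002, 0, 0.085, -0.002, 0.001, 0.002, -0.003, -0.002, 0, 0.085, -0.002, 0.001, 0.002, -0.003, -0.001, 0, 0.085, -0.002, 0.001, 0.002, 0, 0, 0, 0.085, -0.001, 0.001, 0.002, 0, 0, 0, 0.085, 0, 0, 0, 0, 0, 0, 0.085, 0, 0, 0, 0, 0, 0],
)

```text
clock: 23.2
position: [0.4693, -0.0487, 0.1569]
ee_rot: [-0.001, 0.681, 0.732, 0.001]
contact_force: [0.5, 0.3, 0.5]
width: 0.0849
```

```bash
python3 - <<'E'
from h import *
d=shot("wrist","w14"); tops(d,box=(200,150,350,400)); uv(manip.get_state())
go(vp(-.0755,0.000,.083),tgt(94.05),8)
E
```

```text
top [267 162  28  37 972] [ 0.4671 -0.0196  0.107 ] [array([467.3, -20.2]), array([14.7, 19.7]), np.float64(3.8)] u -0.0447 v 0.0008
top [266 221  28  36 886] [ 0.4695 -0.0534  0.1066] [array([469.6, -54.4]), array([15.1, 19.7]), np.float64(8.0)] u -0.0790 v 0.0009
u -0.0734 v 0.0009 Fu -0.3 Fv 0.5 Fz 0.1
clk 23.25 pos [ 0.4693 -0.0487  0.157 ] F [-0.4803 -0.3441  0.0797] M [ 0.0538 -0.0676  0.0023] w 0.0849 q [-0.2533  0.1795  1.8339  0.0031  1.1297 -0.3264]
 tool shift [-0.0024  0.0009  0.074 ] per row [-0.0003  0.0001  0.0092]
 rot [-0.0005 -0.0031  0.0011] per row [-0.0001 -0.0004  0.0001]
```

Emit:
apply_moves(
  moves=[0.085, -0.0005, 0, 0.007, 0, 0, 0, 0.085, -0.0005, 0, 0.007, 0, 0, 0, 0.085, -0.0005, 0, 0.007, 0, 0, 0, 0.085, -0.0005, 0, 0.007, 0, 0, 0, 0.085, -0.0005, 0, 0.007, 0, 0, 0, 0.085, 0, 0, 0.007, 0, 0, 0, 0.085, 0, 0, 0.007, 0, 0, 0, 0.085, 0, 0, 0, 0, 0, 0],
)

```text
clock: 23.92
position: [0.4689, -0.0511, 0.1024]
ee_rot: [-0.002, 0.681, 0.732, 0.001]
contact_force: [-0.1, -0.2, -0.1]
width: 0.0849
```

```bash
python3 - <<'E'
from h import *
d=shot("wrist","w15"); tops(d,box=(200,150,350,400)); uv(manip.get_state())
go(vp(-.0755,0.000,.083),tgt(94.05),8)
E
```

```text
top [ 264  176   38   49 1826] [ 0.4673 -0.0194  0.1069] [array([467.3, -20.2]), array([14.9, 19.3]), np.float64(4.5)] u -0.0447 v 0.0009
top [ 264  254   37   47 1593] [ 0.4696 -0.053   0.1066] [array([469.7, -54.3]), array([15.1, 19.9]), np.float64(7.9)] u -0.0790 v 0.0009
u -0.0758 v 0.0012 Fu -0.3 Fv 0.4 Fz -0.8
clk 23.97 pos [ 0.4691 -0.0512  0.1029] F [-0.3701 -0.3134 -0.8338] M [-0.0295 -0.0048 -0.0518] w 0.0852 q [-0.2585  0.2378  1.9134  0.0035  0.9924 -0.3322]
 tool shift [0.0002 0.0012 0.0199] per row [0.     0.0002 0.0025]
 rot [-0.0009 -0.0034  0.0011] per row [-0.0001 -0.0004  0.0001]
```

View pics/w15.png

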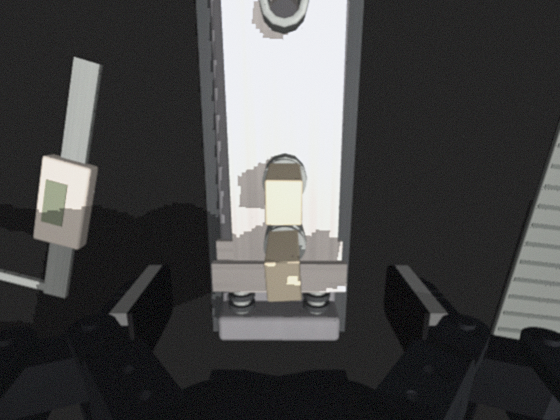

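Emit:
apply_moves(
  moves=[0.085, -0.0005, 0.0005, 0.003, 0, -0.001, 0, 0.085, -0.0005, 0.0005, 0.004, 0, -0.001, 0, 0.085, -0.0005, 0.0005, 0.004, 0, -0.001, 0, 0.085, 0, 0, 0.004, 0, 0, 0, 0.085, 0, 0, 0.002, 0, 0, 0, 0.085, 0, 0, 0, 0, 0, 0, 0.085, 0, 0, 0, 0, 0, 0, 0.085, 0, 0, 0, 0, 0, 0],
)

```text
clock: 24.63
position: [0.4721, -0.0529, 0.0848]
ee_rot: [0.001, 0.681, 0.732, 0.0]
contact_force: [0.3, -0.2, -0.9]
width: 0.0849
```

Emit:
apply_moves(
  moves=[0.012, 0, 0, 0, 0, 0, 0, 0.012, 0, 0, 0, 0, 0, 0, 0.012, 0, 0, 0, 0, 0, 0, 0.012, 0, 0, 0, 0, 0, 0, 0.012, 0, 0, 0, 0, 0, 0, 0.012, 0, 0, 0, 0, 0, 0, 0.012, 0, 0, 0, 0, 0, 0, 0.012, 0, 0, 0, 0, 0, 0],
  newtons=30,
)

```text
clock: 25.3
position: [0.4725, -0.053, 0.0857]
ee_rot: [0.001, 0.681, 0.732, 0.001]
contact_force: [-0.2, -0.3, 0.4]
width: 0.0143
```

Emit:
apply_moves(
  moves=[0.012, 0, 0, 0, 0, 0, 0, 0.012, 0, 0, 0, 0, 0, 0, 0.012, 0, 0, 0, 0, 0, 0, 0.012, 0, 0, 0, 0, 0, 0, 0.005, 0, 0, 0, 0, 0, 0, 0.005, 0, 0, 0, 0, 0, 0, 0.005, 0, 0, 0, 0, 0, 0, 0.005, 0, 0, 0, 0, 0, 0],
  newtons=90,
)

```text
clock: 25.97
position: [0.4725, -0.0531, 0.0858]
ee_rot: [0.002, 0.682, 0.732, 0.001]
contact_force: [-0.6, 0.7, 1.2]
width: 0.0128
```

```bash
python3 - <<'E'
from h import *
d=shot("wrist","w16"); uv(manip.get_state())
go(vp(-.0755,0.000,.083),tgt(94.05),8)
E
```

```text
u -0.0779 v -0.0020 Fu 0.1 Fv 0.1 Fz 0.4
clk 26.02 pos [ 0.4725 -0.053   0.0858] F [-0.1378  0.1203  0.4421] M [-0.0903  0.099  -0.1116] w 0.0134 q [-0.2582  0.261   1.9331 -0.0002  0.9443 -0.3288]
 tool shift [ 0.0024 -0.002   0.0028] per row [ 0.0003 -0.0002  0.0004]
 rot [0.003  0.0012 0.    ] per row [0.0004 0.0001 0.    ]
```

View pics/w16.png

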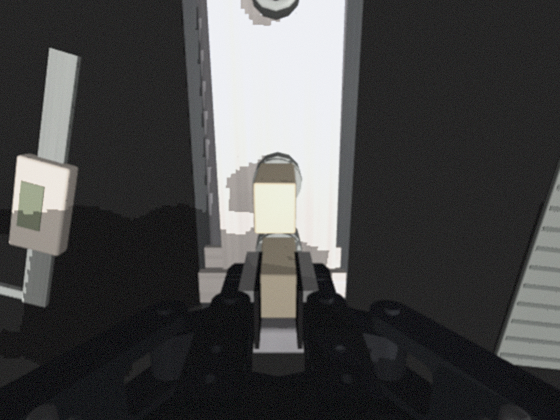

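Emit:
apply_moves(
  moves=[0.005, 0, 0, -0.0003, 0, 0, 0.12, 0.005, 0, 0, -0.0003, 0, 0, 0.12, 0.005, 0, 0, -0.0003, 0, 0, 0.12, 0.005, 0, 0, -0.0003, 0, 0, 0.12, 0.005, 0, 0, -0.0003, 0, 0, -0.12, 0.005, 0, 0, -0.0003, 0, 0, -0.12, 0.005, 0, 0, -0.0003, 0, 0, -0.12, 0.005, 0, 0, -0.0003, 0, 0, -0.12],
)

```text
clock: 26.68
position: [0.4724, -0.0529, 0.0863]
ee_rot: [0.001, 0.684, 0.73, 0.0]
contact_force: [0.9, 0.8, -1.7]
width: 0.0131
```

```bash
python3 - <<'E'
from h import *
uv(manip.get_state())
go(vp(-.0779,-0.002,.0858),tgt(94.05),8)
E
```

```text
u -0.0777 v -0.0019 Fu 0.7 Fv -1.0 Fz -1.7
clk 26.68 pos [ 0.4724 -0.0529  0.0863] F [ 0.9344  0.762  -1.6859] M [-0.0011 -0.1865 -0.1177] w 0.0131 q [-0.2577  0.2608  1.9321 -0.0005  0.9464 -0.3222]
 tool shift [-0.0002  0.0001  0.0005] per row [-0.      0.      0.0001]
 rot [ 0.0021  0.0012 -0.0059] per row [ 0.0003  0.0001 -0.0007]
```

Emit:
apply_moves(
  moves=[0.005, 0, 0, -0.002, 0, 0, -0.12, 0.005, 0, 0, -0.002, 0, 0, -0.12, 0.005, 0, 0, -0.002, 0, 0, -0.12, 0.005, 0, 0, -0.002, 0, 0, -0.12, 0.005, 0, 0, -0.002, 0, 0, 0.12, 0.005, 0, 0, -0.002, 0, 0, 0.12, 0.005, 0, 0, -0.002, 0, 0, 0.12, 0.005, 0, 0, -0.002, 0, 0, 0.12],
)

```text
clock: 27.35
position: [0.4714, -0.0524, 0.0909]
ee_rot: [-0.002, 0.679, 0.734, -0.001]
contact_force: [2.3, -0.6, -11.5]
width: 0.0132
```

```bash
python3 - <<'E'
from h import *
uv(manip.get_state())
go(vp(-.0779,-0.002,.0858),tgt(94.05),8)
d=shot("wrist","w17"); P=cloud(d)
E
```

```text
u -0.0771 v -0.0010 Fu -0.8 Fv -2.2 Fz -11.5
clk 27.35 pos [ 0.4714 -0.0524  0.0909] F [  2.2823  -0.639  -11.4547] M [-0.2036 -0.5835  0.0824] w 0.0132 q [-0.2576  0.2565  1.9236  0.0002  0.965  -0.3345]
 tool shift [-0.0008  0.001   0.0051] per row [-0.0001  0.0001  0.0006]
 rot [-0.0032 -0.0013  0.0061] per row [-0.0004 -0.0002  0.0008]
```

View pics/w17.png

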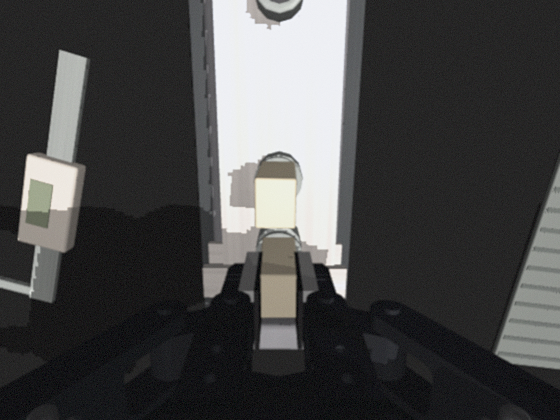

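```bash
cat >> h.py <<'E'
def chk(d,s):
    P=cloud(d); C=T(s).inv()
    def z(px,r=4):
        a=P[px[1]-r:px[1]+r,px[0]-r:px[0]+r].reshape(-1,3); return np.median(a,0)
    print("nbr top z",z((275,205)),"held top z",z((280,300),3),"plate z",z((230,140)))
E
python3 - <<'E'
from h import *
s=manip.get_state()
for n in ("w16","w17"): print(n); chk(load(n),s)
E
```

```text
w16
nbr top z [ 0.4676 -0.0188  0.1072] held top z [ 0.472  -0.0559  0.1067] plate z [ 0.4443 -0.0026  0.0519]
w17
nbr top z [ 0.4665 -0.0189  0.1091] held top z [ 0.4711 -0.0553  0.1118] plate z [ 0.4423 -0.0024  0.0536]
```

Emit:
apply_moves(
  moves=[0.005, 0, 0, -0.0016, 0, 0, 0.12, 0.005, 0, 0, -0.0016, 0, 0, 0.12, 0.005, 0, 0, -0.0016, 0, 0, 0.12, 0.005, 0, 0, -0.0016, 0, 0, 0.12, 0.005, 0, 0, -0.0016, 0, 0, -0.12, 0.005, 0, 0, -0.0016, 0, 0, -0.12, 0.005, 0, 0, -0.0016, 0, 0, -0.12, 0.005, 0, 0, -0.0016, 0, 0, -0.12],
)

```text
clock: 28.07
position: [0.4715, -0.0523, 0.0935]
ee_rot: [-0.003, 0.676, 0.737, -0.002]
contact_force: [3.0, -1.0, -12.1]
width: 0.0129
```

Emit:
apply_moves(
  moves=[0.005, 0, 0, -0.0016, 0, 0, -0.12, 0.005, 0, 0, -0.0016, 0, 0, -0.12, 0.005, 0, 0, -0.0016, 0, 0, -0.12, 0.005, 0, 0, -0.0016, 0, 0, -0.12, 0.005, 0, 0, -0.0016, 0, 0, 0.12, 0.005, 0, 0, -0.0016, 0, 0, 0.12, 0.005, 0, 0, -0.0016, 0, 0, 0.12, 0.005, 0, 0, -0.0016, 0, 0, 0.12],
)

```text
clock: 28.73
position: [0.4718, -0.0522, 0.0958]
ee_rot: [-0.005, 0.668, 0.744, -0.002]
contact_force: [2.4, 0.7, -12.3]
width: 0.0131
```

```bash
python3 - <<'E'
from h import *
s=manip.get_state();uv(s)
go(vp(-.0779,-0.002,.0858),tgt(94.05),8)
d=shot("wrist","w18"); chk(d,s)
E
```

```text
u -0.0770 v -0.0013 Fu 0.5 Fv -2.4 Fz -12.3
clk 28.73 pos [ 0.4718 -0.0522  0.0958] F [  2.3833   0.7121 -12.2673] M [-0.2579 -0.4672  0.1894] w 0.0131 q [-0.2578  0.2548  1.9105  0.0012  0.9879 -0.3665]
 tool shift [-0.0009  0.0007  0.01  ] per row [-0.0001  0.0001  0.0012]
 rot [-0.0106 -0.0049  0.0374] per row [-0.0013 -0.0006  0.0047]
nbr top z [ 0.4659 -0.0205  0.1089] held top z [ 0.4716 -0.0551  0.1168] plate z [ 0.44   -0.0035  0.0535]
```

Emit:
apply_moves(
  moves=[0.005, 0, 0, -0.0018, 0.001, 0, 0.12, 0.005, 0, 0, -0.0018, 0.001, 0, 0.12, 0.005, 0, 0, -0.0018, 0.001, 0, 0.12, 0.005, 0, 0, -0.0018, 0.001, 0, 0.12, 0.005, 0, 0, -0.0018, 0.001, 0, -0.12, 0.005, 0, 0, -0.0018, 0.001, 0, -0.12, 0.005, 0, 0, -0.0018, 0.001, 0, -0.12, 0.005, 0, 0, -0.0018, 0.001, 0, -0.12],
)

```text
clock: 29.45
position: [0.4721, -0.0522, 0.0991]
ee_rot: [-0.011, 0.661, 0.75, -0.005]
contact_force: [2.8, -1.0, -15.3]
width: 0.0128
```

Emit:
apply_moves(
  moves=[0.005, 0, 0, -0.0018, 0.001, 0, -0.12, 0.005, 0, 0, -0.0018, 0.001, 0, -0.12, 0.005, 0, 0, -0.0018, 0.001, 0, -0.12, 0.005, 0, 0, -0.0018, 0.001, 0, -0.12, 0.005, 0, 0, -0.0018, 0.001, 0, 0.12, 0.005, 0, 0, -0.0018, 0.001, 0, 0.12, 0.005, 0, 0, -0.0018, 0.001, 0, 0.12, 0.005, 0, 0, -0.0018, 0.001, 0, 0.12],
)

```text
clock: 30.12
position: [0.4726, -0.0521, 0.1021]
ee_rot: [-0.014, 0.649, 0.76, -0.009]
contact_force: [2.8, -1.4, -14.4]
width: 0.0131
```

Emit:
apply_moves(
  moves=[0.005, 0, 0, -0.0016, 0, 0, 0.12, 0.005, 0, 0, -0.0016, 0, 0, 0.12, 0.005, 0, 0, -0.0016, 0, 0, 0.12, 0.005, 0, 0, -0.0016, 0, 0, 0.12, 0.005, 0, 0, -0.0016, 0, 0, -0.12, 0.005, 0, 0, -0.0016, 0, 0, -0.12, 0.005, 0, 0, -0.0016, 0, 0, -0.12, 0.005, 0, 0, -0.0016, 0, 0, -0.12],
)

```text
clock: 30.78
position: [0.4726, -0.0523, 0.1088]
ee_rot: [-0.016, 0.642, 0.766, -0.01]
contact_force: [0.2, 0.1, -0.7]
width: 0.0132
```

```bash
python3 - <<'E'
from h import *
s=manip.get_state();uv(s)
go(vp(-.0779,-0.002,.0858),tgt(94.05),8)
d=shot("wrist","w19"); chk(d,s)
E
```

```text
u -0.0771 v -0.0021 Fu 0.1 Fv -0.3 Fz -0.7
clk 30.78 pos [ 0.4726 -0.0523  0.1088] F [ 0.2463  0.1336 -0.6885] M [-0.0611 -0.0089  0.0192] w 0.0132 q [-0.2535  0.2543  1.8715 -0.0046  1.054  -0.4268]
 tool shift [-0.0011  0.0006  0.023 ] per row [-0.0001  0.0001  0.0029]
 rot [-0.037  -0.0103  0.105 ] per row [-0.0046 -0.0013  0.0131]
nbr top z [ 0.4648 -0.0245  0.1087] held top z [ 0.4731 -0.0551  0.1296] plate z [ 0.4285 -0.0105  0.0172]
```

View pics/w19.png

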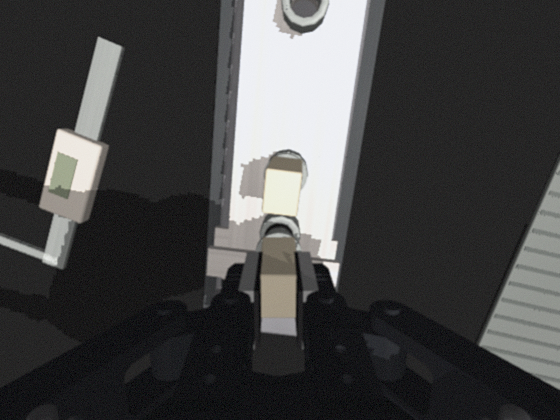

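Emit:
apply_moves(
  moves=[0.005, 0, 0, -0.008, -0.003, 0, 0.01, 0.005, 0, 0, -0.012, -0.003, 0, 0.01, 0.005, 0, 0, -0.014, -0.003, 0, 0.01, 0.005, 0, 0, -0.015, -0.003, 0, 0.01, 0.005, 0, 0, -0.015, -0.003, 0, 0.01, 0.005, 0, 0, -0.015, -0.003, 0, 0.01, 0.005, 0, 0, -0.015, -0.003, 0, 0.01, 0.005, 0, 0, -0.005, 0, 0, 0.01],
)

```text
clock: 31.5
position: [0.4738, -0.0521, 0.2162]
ee_rot: [-0.01, 0.674, 0.739, -0.002]
contact_force: [0.9, -0.7, -0.7]
width: 0.013
```

```bash
python3 - <<'E'
from h import *
s=manip.get_state();uv(s)
d=shot("top","t20")
g=cv2.cvtColor(d["image"],cv2.COLOR_RGB2GRAY); P=cloud(d)
m=np.zeros_like(g); m[180:300,385:490]=((P[180:300,385:490,2]>.018)&(P[180:300,385:490,2]<.036))
cs,_=cv2.findContours(m,cv2.RETR_EXTERNAL,cv2.CHAIN_APPROX_NONE); c=max(cs,key=len)
w=P[m>0][:,:2]; r=cv2.minAreaRect((w*1000).astype(np.float32)); print("rim",r,len(w))
m2=np.zeros_like(g); m2[180:300,385:490]=(np.abs(P[180:300,385:490,2]-.004)<.004)&(g[180:300,385:490]>100)
w=P[m2>0][:,:2]; print("floor",cv2.minAreaRect((w*1000).astype(np.float32)))
go([.50,-.30,.19],tgt(147),20)
E
```

```text
u -0.0770 v -0.0034 Fu -0.7 Fv -0.9 Fz -0.7
rim ((521.707275390625, -339.82086181640625), (190.04855346679688, 142.30276489257812), 13.652225494384766) 487
floor ((528.4842529296875, -366.8586730957031), (222.92076110839844, 123.71681213378906), 29.826248168945312)
clk 31.55 pos [ 0.4741 -0.0522  0.2164] F [-0.4001  0.0706 -0.1328] M [-0.019  -0.0066  0.0163] w 0.0131 q [-0.26    0.1468  1.7155  0.0059  1.2971 -0.3538]
 tool shift [-0.2495  0.0033  0.0235] per row [-0.0125  0.0002  0.0012]
 rot [-0.0086 -0.0173 -0.9026] per row [-0.0004 -0.0009 -0.0451]
```

View pics/t20.png

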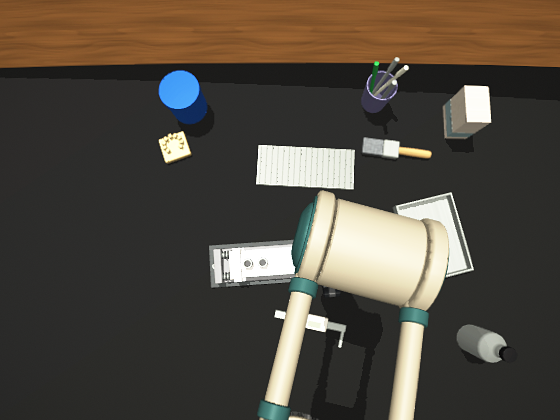

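Emit:
apply_moves(
  moves=[0.005, -0.016, 0, 0, 0, 0, 0, 0.005, -0.016, 0, 0, 0, 0, 0, 0.005, -0.016, 0, 0, 0, 0, 0, 0.005, -0.016, 0, 0, 0, 0, 0, 0.005, -0.016, 0, 0, 0, 0, 0, 0.005, -0.016, 0, 0, 0, 0, 0, 0.005, -0.016, 0, 0, 0, 0, 0, 0.005, -0.016, 0, 0, 0, 0, 0],
)

```text
clock: 32.22
position: [0.4828, -0.1795, 0.2124]
ee_rot: [-0.013, 0.672, 0.74, -0.001]
contact_force: [-0.1, 0.1, -1.0]
width: 0.0129
```

Emit:
apply_moves(
  moves=[0.005, -0.016, 0, 0, 0, 0, 0, 0.005, -0.016, 0, 0, 0, 0, 0, 0.005, -0.016, 0, 0, 0, 0, 0, 0.005, -0.016, 0, 0, 0, 0, 0, 0.005, -0.016, 0, 0, 0, 0, 0, 0.005, -0.016, 0, 0, 0, 0, 0, 0.005, -0.016, 0, 0, 0, 0, 0, 0.005, -0.016, 0, 0, 0, 0, 0],
)

```text
clock: 32.88
position: [0.4931, -0.3147, 0.2056]
ee_rot: [-0.017, 0.673, 0.74, -0.002]
contact_force: [0.1, -0.2, 0.4]
width: 0.0131
```

Emit:
apply_moves(
  moves=[0.005, 0, 0, 0, 0, 0, -0.112, 0.005, 0, 0, 0, 0, 0, -0.112, 0.005, 0, 0, 0, 0, 0, -0.112, 0.005, 0, 0, 0, 0, 0, -0.112, 0.005, 0, 0, 0, 0, 0, -0.112, 0.005, 0, 0, 0, 0, 0, -0.112, 0.005, 0, 0, 0, 0, 0, -0.112, 0.005, 0, 0, 0, 0, 0, -0.112],
)

```text
clock: 33.55
position: [0.4945, -0.3287, 0.2039]
ee_rot: [-0.015, 0.269, 0.963, 0.005]
contact_force: [-0.5, 0.5, -0.3]
width: 0.0131
```

```bash
python3 - <<'E'
from h import *
shot("wrist","w21")
go([.5606,-.3304,.15],tgt(147),8)
E
```

```text
clk 33.60 pos [ 0.4945 -0.3289  0.2039] F [ 0.4378  0.0684 -1.1573] M [-0.0213 -0.0329  0.0464] w 0.0131 q [-0.7018  0.3378  1.4831 -0.0037  1.3529 -1.7311]
 tool shift [-0.0592  0.0326  0.052 ] per row [-0.0074  0.0041  0.0065]
 rot [ 0.001  -0.0324  0.0354] per row [ 0.0001 -0.0041  0.0044]
```

View pics/w21.png

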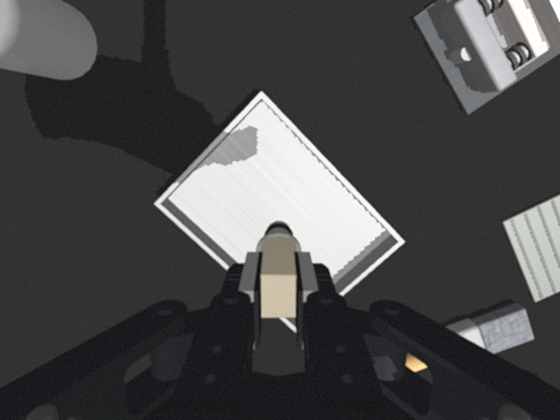

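The tray appears in the wrist view with corners near (262,92), (404,240) and (155,203). The held block is over it.

```bash
python3 - <<'E'
from h import *
d=load("w21"); w=onplane(d,[(262,92),(404,240),(155,203)],.028); print(w, np.linalg.norm(w[1]-w[0]),np.linalg.norm(w[2]-w[0]),"centre",(w[1]+w[2])/2)
E
```

```text
[[ 0.4116 -0.2962  0.028 ]
 [ 0.5934 -0.252   0.028 ]
 [ 0.4432 -0.431   0.028 ]] 0.18706284582645222 0.13841371155388688 centre [ 0.5183 -0.3415  0.028 ]
```

Emit:
apply_moves(
  moves=[0.005, -0.009, 0.005, 0.006, 0, -0.004, 0.005, 0.005, -0.009, 0.005, 0.006, 0, -0.004, 0.005, 0.005, -0.009, 0.005, 0.008, 0, -0.004, 0.005, 0.005, -0.009, 0.005, 0.012, 0, -0.004, 0.005, 0.005, -0.009, 0.005, 0.012, 0, -0.004, 0.005, 0.005, -0.008, 0.004, 0.012, 0, -0.004, 0.005, 0.005, -0.005, 0.002, 0.012, 0, -0.004, 0.005, 0.005, 0, 0, 0.01, 0, 0, 0],
)

```text
clock: 34.27
position: [0.57, -0.3361, 0.118]
ee_rot: [0.002, 0.292, 0.956, 0.0]
contact_force: [-0.3, -0.9, -1.5]
width: 0.0135
```

Emit:
apply_moves(
  moves=[0.005, 0, 0, 0, 0, 0.1, 0, 0.005, 0, 0, 0, 0, 0.1, 0, 0.005, 0, 0, 0, 0, 0.1, 0, 0.005, 0, 0, 0, 0, 0.1, 0, 0.005, 0, 0, 0, 0, 0.1, 0, 0.005, 0, 0, 0, 0, 0.1, 0, 0.005, 0, 0, 0, 0, 0.1, 0, 0.005, 0, 0, 0, 0, 0.1, 0],
)

```text
clock: 34.93
position: [0.5653, -0.3278, 0.1087]
ee_rot: [-0.391, 0.268, 0.872, 0.119]
contact_force: [-0.2, -0.2, -0.8]
width: 0.0133
```

```bash
python3 - <<'E'
from h import *
d=shot("scene","s22")
cv2.imwrite("pics/s22z.png",cv2.resize(d["image"][50:200,180:360,::-1],None,fx=4,fy=4,interpolation=cv2.INTER_CUBIC))
go([.559,-.331,.042],tgt(147,.8),8)
E
```

```text
clk 34.98 pos [ 0.5654 -0.328   0.1002] F [ 0.3403  0.4568 -5.6926] M [-0.3212 -0.4951  0.0047] w 0.0128 q [-0.6209  0.9869  0.7878 -0.025   2.2211 -1.6024]
 tool shift [-0.0415 -0.006   0.0409] per row [-0.0052 -0.0008  0.0051]
 rot [ 0.0136 -0.0546 -0.0134] per row [ 0.0017 -0.0068 -0.0017]
```

View pics/s22z.png

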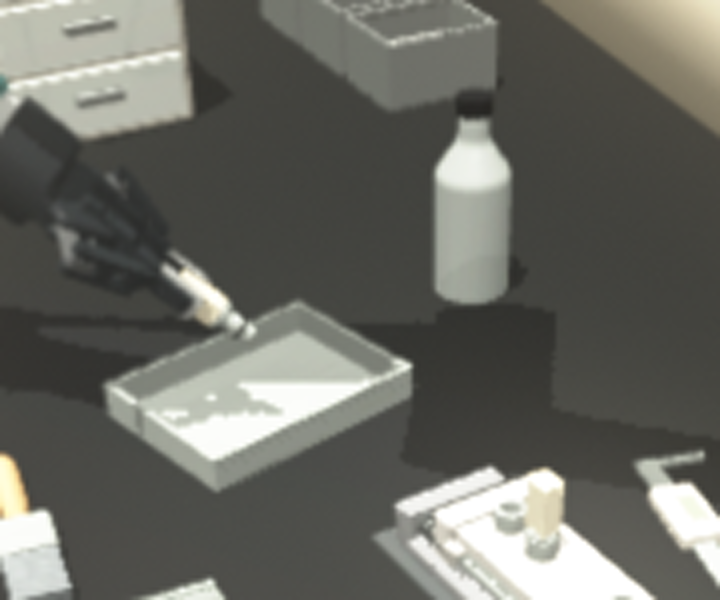

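Emit:
apply_moves(
  moves=[0.005, -0.0045, -0.0005, 0.0045, 0, -0.004, 0, 0.005, -0.0045, -0.0005, 0.0045, 0, -0.004, 0, 0.005, -0.0045, -0.0005, 0.0045, 0, -0.004, 0, 0.005, -0.0045, -0.0005, 0.0045, 0, -0.004, 0, 0.005, -0.0045, -0.0005, 0.0045, 0, -0.004, 0, 0.005, -0.0045, -0.0005, 0.0045, 0, -0.004, 0, 0.005, -0.003, 0, 0.003, 0, 0, 0, 0.005, 0, 0, 0, 0, 0, 0],
)

```text
clock: 35.65
position: [0.5611, -0.3283, 0.0532]
ee_rot: [-0.381, 0.269, 0.877, 0.116]
contact_force: [-0.4, -0.4, -0.8]
width: 0.0133
```

```bash
python3 - <<'E'
from h import *
s=manip.get_state(); print("foot",s["position"]+T(s).apply([0,0,.043]))
go([.559,-.331,.042],tgt(147,.8),8)
E
```

```text
foot [ 0.5351 -0.3107  0.0238]
clk 35.65 pos [ 0.5611 -0.3283  0.0532] F [-0.3722 -0.4244 -0.7725] M [-0.2485 -0.3509 -0.0057] w 0.0133 q [-0.6237  0.9927  0.8694 -0.0259  2.0983 -1.6016]
 tool shift [-0.008  -0.0034  0.0078] per row [-0.001  -0.0004  0.001 ]
 rot [ 0.0124 -0.0192 -0.015 ] per row [ 0.0016 -0.0024 -0.0019]
```

Emit:
apply_moves(
  moves=[0.005, -0.002, 0, 0.002, 0, 0, 0, 0.005, -0.002, 0, 0.002, 0, 0, 0, 0.005, -0.002, 0, 0.002, 0, 0, 0, 0.005, -0.002, 0, 0.002, 0, 0, 0, 0.005, -0.001, 0, 0.001, 0, 0, 0, 0.005, 0, 0, 0, 0, 0, 0, 0.005, 0, 0, 0, 0, 0, 0, 0.005, 0, 0, 0, 0, 0, 0],
)

```text
clock: 36.32
position: [0.5614, -0.3286, 0.0416]
ee_rot: [-0.379, 0.27, 0.878, 0.115]
contact_force: [0.6, 0.6, -0.6]
width: 0.0128
```

```bash
python3 - <<'E'
from h import *
s=manip.get_state(); print("foot",s["position"]+T(s).apply([0,0,.043]))
go([.559,-.331,.042],tgt(147,.8),8)
E
```

```text
foot [ 0.5355 -0.3111  0.0121]
clk 36.32 pos [ 0.5614 -0.3286  0.0416] F [ 0.6001  0.6195 -0.5789] M [-0.2069 -0.3863 -0.0523] w 0.0128 q [-0.6238  0.9996  0.8798 -0.0256  2.0762 -1.6009]
 tool shift [ 0.0007 -0.0034  0.0002] per row [ 0.0001 -0.0004  0.    ]
 rot [ 0.0123 -0.0144 -0.0152] per row [ 0.0015 -0.0018 -0.0019]
```

Emit:
apply_moves(
  moves=[0.03, 0, 0, 0, 0, 0, 0, 0.05, 0, 0, 0, 0, 0, 0, 0.05, 0, 0, 0, 0, 0, 0, 0.05, 0, 0, 0, 0, 0, 0, 0.05, 0, 0, 0, 0, 0, 0, 0.05, 0, 0, 0, 0, 0, 0, 0.05, 0, 0, 0, 0, 0, 0, 0.05, 0, 0, 0, 0, 0, 0],
)

```text
clock: 36.98
position: [0.5614, -0.3286, 0.0424]
ee_rot: [-0.379, 0.27, 0.878, 0.115]
contact_force: [-0.4, -1.0, -0.4]
width: 0.0499
```

Emit:
apply_moves(
  moves=[0.05, 0, 0, -0.01, 0, 0, 0, 0.05, 0, 0, -0.015, 0, 0, 0, 0.05, 0, 0, -0.015, 0, 0, 0, 0.05, 0, 0, -0.015, 0, 0, 0, 0.05, 0.01, 0, -0.015, 0, 0, 0, 0.05, 0.01, 0, -0.01, 0, -0.05, 0, 0.05, 0.01, 0, -0.01, 0, -0.1, 0, 0.05, 0.01, 0, 0, 0, -0.1, 0],
)

```text
clock: 37.65
position: [0.5942, -0.351, 0.1227]
ee_rot: [-0.27, 0.282, 0.917, 0.082]
contact_force: [-0.0, -0.0, 0.8]
width: 0.0501
```

```bash
python3 - <<'E'
from h import *
d=shot("wrist","w23");
go([.50,-.30,.2],tgt(147,0),8)
E
```

```text
clk 37.70 pos [ 0.5891 -0.347   0.1279] F [-2.4801  3.1228  1.4977] M [-0.0541 -0.1068 -0.0383] w 0.0498 q [-0.6246  0.8444  0.8725 -0.0194  1.9982 -1.6021]
 tool shift [ 0.1232 -0.0112 -0.0062] per row [ 0.0154 -0.0014 -0.0008]
 rot [ 0.0035 -0.5738 -0.0196] per row [ 0.0004 -0.0717 -0.0024]
```

View pics/w23.png

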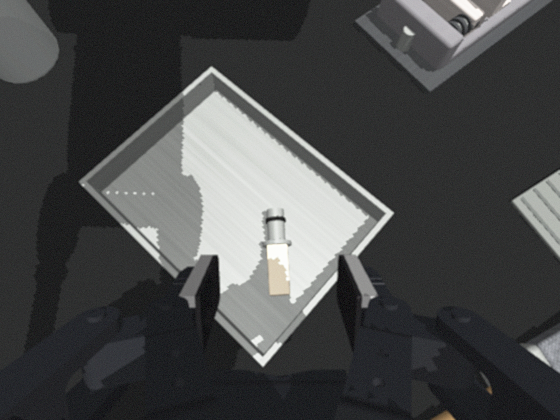

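The block lies in the tray, its top end near (278,280) in the wrist view and well inside the rim.

Emit:
apply_moves(
  moves=[0.06, 0, 0, -0.008, 0, -0.08, 0, 0.06, 0, 0, -0.008, 0, -0.08, 0, 0.06, 0, 0, -0.008, 0, -0.08, 0, 0.06, 0, 0, -0.008, 0, -0.08, 0, 0.06, 0, 0, -0.008, 0, -0.08, 0, 0.06, 0, 0, -0.008, 0, -0.08, 0, 0.06, 0, 0, -0.008, 0, -0.06, 0, 0.06, 0, 0, -0.008, 0, 0, 0],
)

```text
clock: 38.37
position: [0.5997, -0.3536, 0.1893]
ee_rot: [-0.014, 0.293, 0.956, 0.003]
contact_force: [-1.1, 0.8, 0.3]
width: 0.0602
```

Emit:
apply_moves(
  moves=[0.08, 0, 0, 0, 0, 0, 0.115, 0.08, 0, 0, 0, 0, 0, 0.115, 0.08, 0, 0, 0, 0, 0, 0.115, 0.08, 0, 0, 0, 0, 0, 0.115, 0.08, 0, 0, 0, 0, 0, 0.115, 0.08, 0, 0, 0, 0, 0, 0.115, 0.08, 0, 0, 0, 0, 0, 0.115, 0.08, 0, 0, 0, 0, 0, 0.115],
)

```text
clock: 39.03
position: [0.6014, -0.3549, 0.1942]
ee_rot: [-0.021, 0.703, 0.711, -0.005]
contact_force: [0.2, -0.6, -0.6]
width: 0.0801
```

```bash
python3 - <<'E'
from h import *
go(vp(-.04,-.002,.18),tgt(94.05),16)
E
```

```text
clk 39.03 pos [ 0.6014 -0.3549  0.1942] F [ 0.1565 -0.612  -0.6372] M [-0.023  -0.0277 -0.0543] w 0.0801 q [-0.6311  0.506   1.231  -0.0031  1.4472 -0.6431]
 tool shift [ 0.3408 -0.1266  0.0266] per row [ 0.0213 -0.0079  0.0017]
 rot [-0.0352 -0.0241 -0.0581] per row [-0.0022 -0.0015 -0.0036]
```

Emit:
apply_moves(
  moves=[0.085, 0.022, -0.0075, 0.001, -0.003, -0.002, -0.005, 0.085, 0.022, -0.0075, 0.001, -0.003, -0.002, -0.005, 0.085, 0.022, -0.0075, 0.001, -0.003, -0.002, -0.005, 0.085, 0.022, -0.0075, 0.001, -0.003, -0.002, -0.005, 0.085, 0.022, -0.0075, 0.001, -0.003, -0.002, -0.005, 0.085, 0.022, -0.0075, 0.001, -0.003, -0.002, -0.005, 0.085, 0.022, -0.0075, 0.001, -0.003, -0.002, -0.005, 0.085, 0.022, -0.0075, 0.001, -0.003, -0.002, -0.005],
)

```text
clock: 39.7
position: [0.5397, -0.1823, 0.1882]
ee_rot: [-0.016, 0.692, 0.722, -0.005]
contact_force: [0.4, 0.3, 0.5]
width: 0.0851
```

```bash
python3 - <<'E'
from h import *
go(vp(-.04,-.002,.17),tgt(94.05),8)
E
```

```text
clk 39.70 pos [ 0.5397 -0.1823  0.1882] F [0.4386 0.3179 0.5084] M [ 0.0306 -0.0199 -0.012 ] w 0.0851 q [-0.4484  0.3126  1.5618  0.001   1.3002 -0.4915]
 tool shift [ 0.1695 -0.0621  0.0227] per row [ 0.0212 -0.0078  0.0028]
 rot [-0.0284 -0.0168 -0.028 ] per row [-0.0035 -0.0021 -0.0035]
```

Emit:
apply_moves(
  moves=[0.085, 0.022, -0.008, 0.002, -0.005, -0.003, -0.005, 0.085, 0.022, -0.008, 0.002, -0.005, -0.003, -0.005, 0.085, 0.022, -0.008, 0.002, -0.005, -0.003, -0.005, 0.085, 0.022, -0.008, 0.002, -0.005, -0.003, -0.005, 0.085, 0.022, -0.008, 0.002, -0.005, -0.003, -0.005, 0.085, 0.022, -0.008, 0.002, -0.005, -0.003, -0.005, 0.085, 0.02, -0.008, 0.002, -0.005, -0.003, -0.003, 0.085, 0.008, -0.003, 0, 0, 0, 0],
)

```text
clock: 40.37
position: [0.4708, -0.0182, 0.1781]
ee_rot: [-0.006, 0.679, 0.734, -0.003]
contact_force: [-0.7, 0.6, -0.1]
width: 0.0852
```

```bash
python3 - <<'E'
from h import *
d=shot("wrist","w24"); tops(d,box=(200,150,350,400)); 
go(vp(-.0435,-.002,.15),tgt(94.05),8)
E
```

```text
top [262 203  25  33 780] [ 0.4662 -0.0176  0.1084] [array([466.3, -18.5]), array([15.1, 19.5]), np.float64(3.8)] u -0.0430 v 0.0018
clk 40.42 pos [ 0.4712 -0.0179  0.1783] F [-0.0576  1.7515 -0.3311] M [0.0845 0.0053 0.0119] w 0.0849 q [-0.1868  0.1651  1.7933  0.0015  1.1948 -0.2656]
 tool shift [-0.0009 -0.0008  0.0283] per row [-0.0001 -0.0001  0.0035]
 rot [-0.0109 -0.0043  0.0076] per row [-0.0014 -0.0005  0.0009]
```

View pics/w24.png

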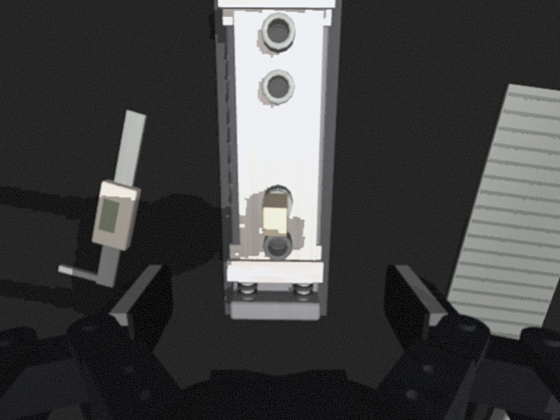

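Emit:
apply_moves(
  moves=[0.085, 0, 0, 0.008, -0.003, -0.001, 0.002, 0.085, 0, 0, 0.009, -0.003, -0.001, 0.002, 0.085, 0, 0, 0.009, -0.003, -0.001, 0.002, 0.085, 0, 0, 0.009, -0.003, -0.001, 0.001, 0.085, 0, 0, 0.009, 0, 0, 0, 0.085, 0, 0, 0.009, 0, 0, 0, 0.085, 0, 0, 0.009, 0, 0, 0, 0.085, 0, 0, 0, 0, 0, 0],
)

```text
clock: 41.08
position: [0.4794, -0.0251, 0.1122]
ee_rot: [0.002, 0.683, 0.731, -0.001]
contact_force: [-1.0, 0.6, 0.6]
width: 0.0851
```

```bash
python3 - <<'E'
from h import *
d=shot("wrist","w25"); tops(d,box=(200,150,350,400)); uv(manip.get_state())
go(vp(-.042,-.0015,.086),tgt(94.05),8)
E
```

```text
top [ 235  224   35   46 1552] [ 0.4665 -0.0172  0.1084] [array([466.3, -18.5]), array([15.1, 19.6]), np.float64(3.5)] u -0.0429 v 0.0017
u -0.0506 v -0.0113 Fu -0.5 Fv 0.8 Fz 0.2
clk 41.13 pos [ 0.4799 -0.0251  0.1129] F [-0.7694 -0.518   0.1782] M [ 0.0591 -0.0326 -0.051 ] w 0.0850 q [-0.1943  0.2353  1.886  -0.0045  1.0159 -0.2604]
 tool shift [ 0.0087 -0.0099  0.0268] per row [ 0.0011 -0.0012  0.0034]
 rot [ 0.0033  0.0048 -0.0022] per row [ 0.0004  0.0006 -0.0003]
```

Emit:
apply_moves(
  moves=[0.085, 0.003, -0.003, 0, 0, 0.001, 0, 0.085, 0.002, -0.003, 0, 0, 0.001, 0, 0.085, 0.002, -0.002, 0, 0, 0, 0, 0.085, 0.001, -0.001, 0, 0, 0, 0, 0.085, 0, 0, 0, 0, 0, 0, 0.085, 0, 0, 0, 0, 0, 0, 0.085, 0, 0, 0, 0, 0, 0, 0.085, 0, 0, 0, 0, 0, 0],
)

```text
clock: 41.8
position: [0.4706, -0.0171, 0.1149]
ee_rot: [0.004, 0.682, 0.731, 0.001]
contact_force: [0.3, -0.2, -0.7]
width: 0.0848
```

```bash
python3 - <<'E'
from h import *
d=shot("wrist","w26"); tops(d,box=(200,150,350,400)); uv(manip.get_state())
go(vp(-.042,-.0015,.086),tgt(94.05),8)
E
```

```text
top [ 254  239   34   46 1469] [ 0.4663 -0.0172  0.1083] [array([466.3, -18.6]), array([15. , 19.9]), np.float64(4.1)] u -0.0430 v 0.0017
u -0.0419 v -0.0027 Fu 0.5 Fv 0.1 Fz -0.9
clk 41.85 pos [ 0.4707 -0.0171  0.1149] F [-0.1288  0.5192 -0.9217] M [ 0.0114  0.0136 -0.0317] w 0.0851 q [-0.1829  0.2178  1.9048 -0.0021  1.0109 -0.2507]
 tool shift [ 0.     -0.0014  0.0289] per row [ 0.     -0.0002  0.0036]
 rot [ 0.0074  0.0037 -0.0018] per row [ 0.0009  0.0005 -0.0002]
```

Well aligned; descend and grip.

Emit:
apply_moves(
  moves=[0.085, 0, 0, 0.006, 0, 0, 0, 0.085, 0, 0, 0.006, 0, 0, 0, 0.085, 0, 0, 0.006, 0, 0, 0, 0.085, 0, 0, 0.006, 0, 0, 0, 0.085, 0, 0, 0.003, 0, 0, 0, 0.085, 0, 0, 0, 0, 0, 0, 0.085, 0, 0, 0, 0, 0, 0, 0.085, 0, 0, 0, 0, 0, 0],
)

```text
clock: 42.52
position: [0.4704, -0.0173, 0.0838]
ee_rot: [0.003, 0.682, 0.731, 0.001]
contact_force: [-0.4, 0.1, -1.3]
width: 0.0848
```

Emit:
apply_moves(
  moves=[0.012, 0, 0, 0, 0, 0, 0, 0.012, 0, 0, 0, 0, 0, 0, 0.012, 0, 0, 0, 0, 0, 0, 0.012, 0, 0, 0, 0, 0, 0, 0.012, 0, 0, 0, 0, 0, 0, 0.012, 0, 0, 0, 0, 0, 0, 0.012, 0, 0, 0, 0, 0, 0, 0.012, 0, 0, 0, 0, 0, 0],
  newtons=30,
)

```text
clock: 43.18
position: [0.4699, -0.0175, 0.0846]
ee_rot: [0.003, 0.682, 0.731, 0.0]
contact_force: [-0.2, -1.0, -0.7]
width: 0.0143
```

Emit:
apply_moves(
  moves=[0.012, 0, 0, 0, 0, 0, 0, 0.012, 0, 0, 0, 0, 0, 0, 0.012, 0, 0, 0, 0, 0, 0, 0.012, 0, 0, 0, 0, 0, 0, 0.005, 0, 0, 0, 0, 0, 0, 0.005, 0, 0, 0, 0, 0, 0, 0.005, 0, 0, 0, 0, 0, 0, 0.005, 0, 0, 0, 0, 0, 0],
  newtons=90,
)

```text
clock: 43.85
position: [0.4699, -0.0175, 0.0847]
ee_rot: [0.003, 0.682, 0.731, 0.0]
contact_force: [-0.9, -0.2, 0.5]
width: 0.0135
```

```bash
python3 - <<'E'
from h import *
d=shot("wrist","w27"); uv(manip.get_state())
go(vp(-.042,-.0015,.086),tgt(94.05),8)
P=cloud(d); print(P[300,280],P[140,235])
E
```

```text
u -0.0422 v -0.0019 Fu 0.3 Fv 0.3 Fz 0.3
clk 43.90 pos [ 0.4699 -0.0175  0.0847] F [-0.3528  0.2949  0.282 ] M [-0.0141  0.1531  0.0259] w 0.0133 q [-0.1834  0.2548  1.9464 -0.0031  0.935  -0.2507]
 tool shift [ 0.0002 -0.0004 -0.0013] per row [ 0.     -0.0001 -0.0002]
 rot [ 0.0046  0.0038 -0.0016] per row [ 0.0006  0.0005 -0.0002]
[ 0.4695 -0.0188  0.1084] [0.4447 0.033  0.0521]
```

View pics/w27.png

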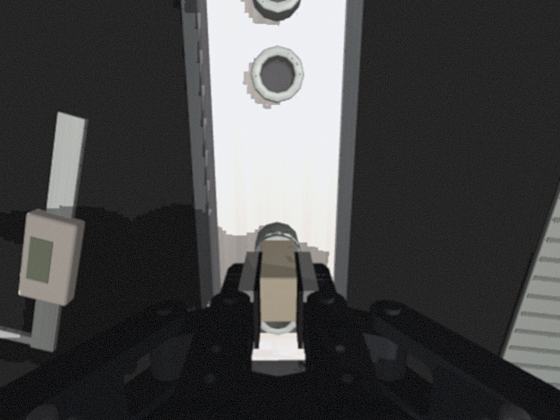

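Emit:
apply_moves(
  moves=[0.005, 0, 0, -0.0012, 0, 0, 0.12, 0.005, 0, 0, -0.0014, 0, 0, 0.12, 0.005, 0, 0, -0.0016, 0, 0, 0.12, 0.005, 0, 0, -0.0016, 0, 0, 0.12, 0.005, 0, 0, -0.0016, 0, 0, -0.12, 0.005, 0, 0, -0.0016, 0, 0, -0.12, 0.005, 0, 0, -0.0016, 0, 0, -0.12, 0.005, 0, 0, -0.0016, 0, 0, -0.12],
)

```text
clock: 44.57
position: [0.4697, -0.0174, 0.0872]
ee_rot: [0.002, 0.685, 0.728, -0.0]
contact_force: [2.4, -0.1, -11.6]
width: 0.013
```

Emit:
apply_moves(
  moves=[0.005, 0, 0, -0.0016, 0, 0, -0.12, 0.005, 0, 0, -0.0016, 0, 0, -0.12, 0.005, 0, 0, -0.0016, 0, 0, -0.12, 0.005, 0, 0, -0.0016, 0, 0, -0.12, 0.005, 0, 0, -0.0016, 0, 0, 0.12, 0.005, 0, 0, -0.0016, 0, 0, 0.12, 0.005, 0, 0, -0.0016, 0, 0, 0.12, 0.005, 0, 0, -0.0016, 0, 0, 0.12],
)

```text
clock: 45.23
position: [0.47, -0.0173, 0.0891]
ee_rot: [-0.0, 0.681, 0.732, -0.001]
contact_force: [2.8, -1.1, -10.9]
width: 0.0132
```

```bash
python3 - <<'E'
from h import *
d=shot("wrist","w28"); s=manip.get_state(); uv(s)
go(vp(-.042,-.0015,.086),tgt(94.05),8)
P=cloud(d); print(P[300,280],P[140,235])
E
```

```text
u -0.0420 v -0.0020 Fu -2.2 Fv -1.7 Fz -9.3
clk 45.28 pos [ 0.47   -0.0172  0.0891] F [ 1.8743 -2.0334 -9.321 ] M [-0.1904 -0.2932 -0.0989] w 0.0132 q [-0.1841  0.2524  1.9354 -0.001   0.9554 -0.2505]
 tool shift [-0.     -0.0005  0.0031] per row [-0.     -0.0001  0.0004]
 rot [-0.0017  0.0004 -0.0037] per row [-0.0002  0.     -0.0005]
[ 0.4697 -0.0188  0.1124] [0.4441 0.033  0.0541]
```

Emit:
apply_moves(
  moves=[0.005, 0, 0, -0.002, 0, 0, 0.12, 0.005, 0, 0, -0.002, 0, 0, 0.12, 0.005, 0, 0, -0.002, 0, 0, 0.12, 0.005, 0, 0, -0.002, 0, 0, 0.12, 0.005, 0, 0, -0.002, 0, 0, -0.12, 0.005, 0, 0, -0.002, 0, 0, -0.12, 0.005, 0, 0, -0.002, 0, 0, -0.12, 0.005, 0, 0, -0.002, 0, 0, -0.12],
)

```text
clock: 45.95
position: [0.4698, -0.0172, 0.0927]
ee_rot: [-0.003, 0.679, 0.734, -0.002]
contact_force: [2.6, 0.6, -15.5]
width: 0.013
```

Emit:
apply_moves(
  moves=[0.005, 0, 0, -0.002, 0, 0, -0.12, 0.005, 0, 0, -0.002, 0, 0, -0.12, 0.005, 0, 0, -0.002, 0, 0, -0.12, 0.005, 0, 0, -0.002, 0, 0, -0.12, 0.005, 0, 0, -0.002, 0, 0, 0.12, 0.005, 0, 0, -0.002, 0, 0, 0.12, 0.005, 0, 0, -0.002, 0, 0, 0.12, 0.005, 0, 0, -0.002, 0, 0, 0.12],
)

```text
clock: 46.62
position: [0.47, -0.0171, 0.0956]
ee_rot: [-0.005, 0.671, 0.741, -0.003]
contact_force: [2.8, -0.9, -14.9]
width: 0.0131
```

Emit:
apply_moves(
  moves=[0.005, 0, 0, -0.002, 0, 0, 0.12, 0.005, 0, 0, -0.002, 0, 0, 0.12, 0.005, 0, 0, -0.002, 0, 0, 0.12, 0.005, 0, 0, -0.002, 0, 0, 0.12, 0.005, 0, 0, -0.002, 0, 0, -0.12, 0.005, 0, 0, -0.002, 0, 0, -0.12, 0.005, 0, 0, -0.002, 0, 0, -0.12, 0.005, 0, 0, -0.002, 0, 0, -0.12],
)

```text
clock: 47.28
position: [0.4701, -0.0171, 0.0984]
ee_rot: [-0.007, 0.67, 0.742, -0.004]
contact_force: [2.9, 0.3, -15.5]
width: 0.0131
```

```bash
python3 - <<'E'
from h import *
d=shot("wrist","w29"); s=manip.get_state(); uv(s)
go(vp(-.042,-.0015,.086),tgt(94.05),8)
P=cloud(d); print(P[300,280],P[140,235])
E
```

```text
u -0.0419 v -0.0022 Fu -1.8 Fv -3.7 Fz -12.5
clk 47.33 pos [ 0.4701 -0.0172  0.0986] F [  3.8331  -1.5706 -12.4601] M [-0.0738 -0.6776  0.0946] w 0.0128 q [-0.1857  0.248   1.912   0.0017  0.9977 -0.2924]
 tool shift [-0.0001 -0.0005  0.0126] per row [-0.     -0.0001  0.0016]
 rot [-0.0151 -0.0057  0.0351] per row [-0.0019 -0.0007  0.0044]
[ 0.4702 -0.019   0.1213] [0.441  0.0317 0.0544]
```

Emit:
apply_moves(
  moves=[0.005, 0, 0, -0.0018, -0.002, 0, -0.12, 0.005, 0, 0, -0.0018, -0.002, 0, -0.12, 0.005, 0, 0, -0.0018, -0.002, 0, -0.12, 0.005, 0, 0, -0.0018, -0.002, 0, -0.12, 0.005, 0, 0, -0.0018, -0.002, 0, 0.12, 0.005, 0, 0, -0.0018, -0.002, 0, 0.12, 0.005, 0, 0, -0.0018, -0.002, 0, 0.12, 0.005, 0, 0, -0.0018, -0.002, 0, 0.12],
)

```text
clock: 48.0
position: [0.4699, -0.0173, 0.1035]
ee_rot: [-0.006, 0.669, 0.743, 0.002]
contact_force: [-0.8, -0.2, -1.3]
width: 0.0131
```

Emit:
apply_moves(
  moves=[0.005, 0, 0, -0.0018, -0.002, 0, 0.12, 0.005, 0, 0, -0.0018, -0.002, 0, 0.12, 0.005, 0, 0, -0.0018, -0.002, 0, 0.12, 0.005, 0, 0, -0.0018, -0.002, 0, 0.12, 0.005, 0, 0, -0.0018, -0.002, 0, -0.12, 0.005, 0, 0, -0.0018, -0.002, 0, -0.12, 0.005, 0, 0, -0.0018, -0.002, 0, -0.12, 0.005, 0, 0, -0.0018, -0.002, 0, -0.12],
)

```text
clock: 48.67
position: [0.4704, -0.0172, 0.1217]
ee_rot: [0.002, 0.674, 0.739, 0.008]
contact_force: [0.1, 0.3, -0.2]
width: 0.013
```

Emit:
apply_moves(
  moves=[0.005, 0, 0, -0.0016, -0.002, 0, -0.12, 0.005, 0, 0, -0.0016, -0.002, 0, -0.12, 0.005, 0, 0, -0.0016, -0.002, 0, -0.12, 0.005, 0, 0, -0.0016, -0.002, 0, -0.12, 0.005, 0, 0, -0.0016, -0.002, 0, 0.12, 0.005, 0, 0, -0.0016, -0.002, 0, 0.12, 0.005, 0, 0, -0.0016, -0.002, 0, 0.12, 0.005, 0, 0, -0.0016, -0.002, 0, 0.12],
)

```text
clock: 49.33
position: [0.471, -0.0166, 0.1397]
ee_rot: [0.007, 0.67, 0.742, 0.017]
contact_force: [0.4, -0.5, -0.9]
width: 0.013
```

```bash
python3 - <<'E'
from h import *
d=shot("wrist","w30"); s=manip.get_state(); uv(s)
go(vp(-.042,-.0015,.2),tgt(94.05),8)
P=cloud(d); print(P[300,280],P[140,235])
E
```

```text
u -0.0415 v -0.0033 Fu 0.1 Fv -0.1 Fz -0.3
clk 49.38 pos [ 0.4712 -0.0167  0.1401] F [ 0.0613  0.1513 -0.3081] M [0.0123 0.0109 0.0185] w 0.0135 q [-0.2002  0.1777  1.8854  0.0251  1.0477 -0.3097]
 tool shift [ 0.0003  0.0004 -0.06  ] per row [ 0.      0.     -0.0075]
 rot [ 0.0358 -0.0122  0.0267] per row [ 0.0045 -0.0015  0.0033]
[ 0.4699 -0.0189  0.1626] [0.4411 0.0295 0.0545]
```

View pics/w30.png

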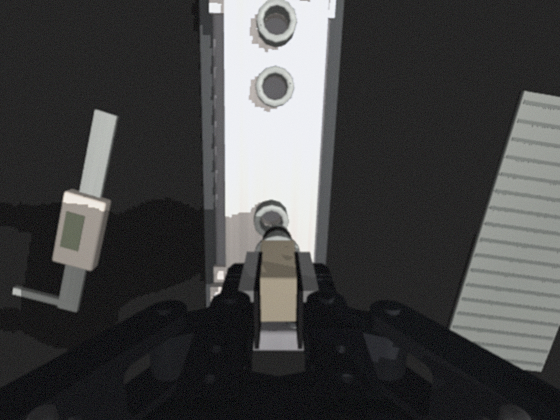

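Emit:
apply_moves(
  moves=[0.005, 0, 0, -0.008, 0.004, -0.001, 0.003, 0.005, 0, 0, -0.01, 0.004, -0.001, 0.003, 0.005, 0, 0, -0.01, 0.004, -0.001, 0.003, 0.005, 0, 0, -0.01, 0.004, -0.001, 0.003, 0.005, 0, 0, -0.01, 0.004, -0.001, 0.003, 0.005, 0, 0, -0.01, 0.004, -0.001, 0.003, 0.005, 0, 0, -0.008, 0.004, -0.001, 0.003, 0.005, 0, 0, 0, 0, 0, 0],
)

```text
clock: 50.05
position: [0.4685, -0.0167, 0.2114]
ee_rot: [0.0, 0.674, 0.739, 0.005]
contact_force: [0.2, -0.4, -0.8]
width: 0.0132
```

```bash
cat >> h.py <<'E'
def tray(d):
    P=cloud(d); q=P[180:310,370:500]; m=(q[...,2]>.018)&(q[...,2]<.036)
    w=q[m][:,:2]; print("rim",cv2.minAreaRect((w*1000).astype(np.float32)),len(w))
E
python3 - <<'E'
from h import *
d=shot("top","t31"); tray(d)
go([.481,-.350,.20],tgt(94.05),20)
E
```

```text
rim ((521.4320678710938, -339.62799072265625), (190.69178771972656, 143.26840209960938), 13.7069673538208) 933
clk 50.10 pos [ 0.4681 -0.0166  0.2106] F [ 0.0325 -0.476  -0.8375] M [ 0.0468 -0.0276 -0.0089] w 0.0134 q [-0.19    0.1255  1.7564  0.0078  1.2553 -0.2844]
 tool shift [-0.3332 -0.0178  0.0086] per row [-0.0167 -0.0009  0.0004]
 rot [ 0.0062 -0.006   0.0213] per row [ 0.0003 -0.0003  0.0011]
```

Tray unmoved. Carry over.

Emit:
apply_moves(
  moves=[0.005, -0.02, -0.001, 0, 0, 0, 0, 0.005, -0.02, -0.001, 0, 0, 0, 0, 0.005, -0.02, -0.001, 0, 0, 0, 0, 0.005, -0.02, -0.001, 0, 0, 0, 0, 0.005, -0.02, -0.001, 0, 0, 0, 0, 0.005, -0.02, -0.001, 0, 0, 0, 0, 0.005, -0.02, -0.001, 0, 0, 0, 0, 0.005, -0.02, -0.001, 0, 0, 0, 0],
)

```text
clock: 50.77
position: [0.4723, -0.1772, 0.2051]
ee_rot: [-0.004, 0.667, 0.745, 0.005]
contact_force: [0.5, 0.4, -0.3]
width: 0.0133
```

Emit:
apply_moves(
  moves=[0.005, -0.02, -0.001, 0, 0, 0, 0, 0.005, -0.02, -0.001, 0, 0, 0, 0, 0.005, -0.02, -0.001, 0, 0, 0, 0, 0.005, -0.02, -0.001, 0, 0, 0, 0, 0.005, -0.02, -0.001, 0, 0, 0, 0, 0.005, -0.02, -0.001, 0, 0, 0, 0, 0.005, -0.02, -0.001, 0, 0, 0, 0, 0.005, -0.01, 0, 0, 0, 0, 0],
)

```text
clock: 51.43
position: [0.4786, -0.3341, 0.1959]
ee_rot: [-0.009, 0.664, 0.748, 0.005]
contact_force: [0.4, 0.1, 0.0]
width: 0.0135
```

Emit:
apply_moves(
  moves=[0.005, 0, 0, 0, 0, 0, -0.112, 0.005, 0, 0, 0, 0, 0, -0.112, 0.005, 0, 0, 0, 0, 0, -0.112, 0.005, 0, 0, 0, 0, 0, -0.112, 0.005, 0, 0, 0, 0, 0, -0.112, 0.005, 0, 0, 0, 0, 0, -0.112, 0.005, 0, 0, 0, 0, 0, -0.112, 0.005, 0, 0, 0, 0, 0, -0.112],
)

```text
clock: 52.1
position: [0.4763, -0.3326, 0.1895]
ee_rot: [-0.011, 0.253, 0.967, 0.012]
contact_force: [-0.2, 0.1, -1.4]
width: 0.0132
```

```bash
python3 - <<'E'
from h import *
shot("wrist","w32")
go([.481,-.350,.11],tgt(147),8)
E
```

```text
clk 52.15 pos [ 0.4762 -0.3325  0.1894] F [ 0.8144 -0.4209 -0.5225] M [ 0.04   -0.0005 -0.0044] w 0.0131 q [-0.7368  0.3265  1.5376  0.0123  1.3092 -1.8033]
 tool shift [-0.015  -0.0145  0.0787] per row [-0.0019 -0.0018  0.0098]
 rot [ 0.0178 -0.0288  0.0683] per row [ 0.0022 -0.0036  0.0085]
```

View pics/w32.png

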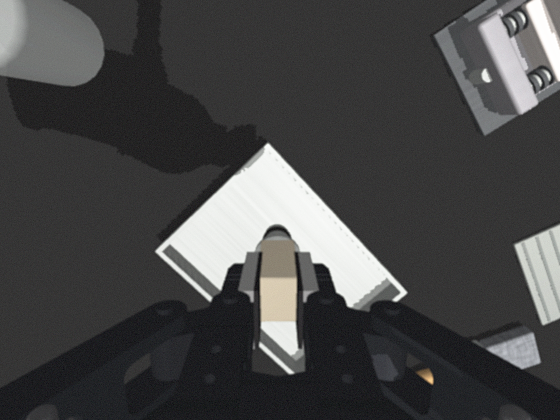

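```bash
python3 - <<'E'
from h import *
d=load("w32"); w=onplane(d,[(267,143),(407,292),(157,249)],.028); print(w, np.linalg.norm(w[1]-w[0]),np.linalg.norm(w[2]-w[0]),"centre",(w[1]+w[2])/2)
d=shot("top","t32"); tray(d)
E
```

```text
[[ 0.433  -0.3176  0.028 ]
 [ 0.6172 -0.2716  0.028 ]
 [ 0.466  -0.45    0.028 ]] 0.1897766680356884 0.1365036794564799 centre [ 0.5416 -0.3608  0.028 ]
rim ((544.6160888671875, -360.572021484375), (191.51629638671875, 143.6389923095703), 14.204461097717285) 814
```

View pics/t32.png

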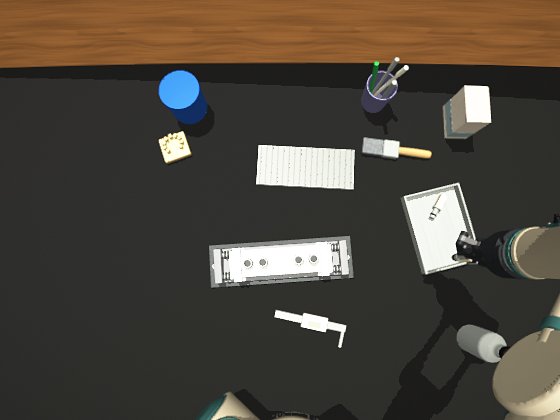

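The tray has been knocked: the top view now puts its centre at about (0.543,-0.361), with the first block still in it at (435,207). I'm retargeting the second drop to (0.504,-0.370).

```bash
python3 - <<'E'
from h import *
go([.504,-.370,.115],tgt(147),8)
E
```

```text
clk 52.20 pos [ 0.4763 -0.3326  0.1895] F [-0.2527  0.2195 -0.4471] M [ 0.0061 -0.0407  0.0749] w 0.0134 q [-0.7368  0.3264  1.5374  0.0122  1.3091 -1.7935]
 tool shift [-0.0447 -0.0201  0.073 ] per row [-0.0056 -0.0025  0.0091]
 rot [ 0.0175 -0.0285  0.0584] per row [ 0.0022 -0.0036  0.0073]
```

Emit:
apply_moves(
  moves=[0.005, -0.007, -0.003, 0.006, 0.002, -0.004, 0.008, 0.005, -0.007, -0.003, 0.008, 0.002, -0.004, 0.008, 0.005, -0.007, -0.003, 0.01, 0.002, -0.004, 0.008, 0.005, -0.007, -0.003, 0.01, 0.002, -0.004, 0.008, 0.005, -0.007, -0.003, 0.01, 0.002, -0.004, 0.008, 0.005, -0.005, -0.003, 0.01, 0.002, -0.004, 0.008, 0.005, -0.003, -0.002, 0.01, 0, -0.004, 0.006, 0.005, 0, 0, 0.005, 0, 0, 0],
)

```text
clock: 52.87
position: [0.5057, -0.3749, 0.1104]
ee_rot: [0.001, 0.289, 0.957, 0.002]
contact_force: [-0.6, 0.9, -0.5]
width: 0.0133
```

Emit:
apply_moves(
  moves=[0.005, 0, 0, 0, 0, 0.1, 0, 0.005, 0, 0, 0, 0, 0.1, 0, 0.005, 0, 0, 0, 0, 0.1, 0, 0.005, 0, 0, 0, 0, 0.1, 0, 0.005, 0, 0, 0, 0, 0.1, 0, 0.005, 0, 0, 0, 0, 0.1, 0, 0.005, 0, 0, 0, 0, 0.1, 0, 0.005, 0, 0, 0, 0, 0.09, 0],
)

```text
clock: 53.53
position: [0.5008, -0.3719, 0.1048]
ee_rot: [-0.385, 0.267, 0.876, 0.119]
contact_force: [0.2, -0.4, -0.8]
width: 0.0131
```

```bash
python3 - <<'E'
from h import *
s=manip.get_state(); print("foot",s["position"]+T(s).apply([0,0,.043]))
go([.504,-.370,.053],tgt(147,.8),8)
E
```

```text
foot [ 0.4746 -0.3541  0.0757]
clk 53.53 pos [ 0.5008 -0.3719  0.1048] F [ 0.1653 -0.3786 -0.8205] M [-0.232  -0.3975 -0.0062] w 0.0131 q [-0.7037  0.9156  0.9221 -0.0936  2.1276 -1.6976]
 tool shift [-0.0392  0.0032  0.0338] per row [-0.0049  0.0004  0.0042]
 rot [ 0.0145 -0.0287 -0.0095] per row [ 0.0018 -0.0036 -0.0012]
```

Emit:
apply_moves(
  moves=[0.005, -0.005, 0.0004, 0.0045, 0, -0.003, 0, 0.005, -0.005, 0.0004, 0.0045, 0, -0.003, 0, 0.005, -0.005, 0.0004, 0.0045, 0, -0.003, 0, 0.005, -0.005, 0.0004, 0.0045, 0, -0.003, 0, 0.005, -0.005, 0.0004, 0.0045, 0, -0.003, 0, 0.005, -0.005, 0.0004, 0.0045, 0, -0.003, 0, 0.005, -0.004, 0, 0.0035, 0, 0, 0, 0.005, 0, 0, 0, 0, 0, 0],
)

```text
clock: 54.2
position: [0.5031, -0.3701, 0.0485]
ee_rot: [-0.375, 0.269, 0.879, 0.116]
contact_force: [-0.5, 0.0, -0.9]
width: 0.0132
```

```bash
python3 - <<'E'
from h import *
s=manip.get_state(); print("foot",s["position"]+T(s).apply([0,0,.043]))
go([.504,-.370,.042],tgt(147,.8),8)
E
```

```text
foot [ 0.4774 -0.3526  0.0188]
clk 54.20 pos [ 0.5031 -0.3701  0.0485] F [-0.4597  0.0314 -0.9411] M [-0.2244 -0.3222 -0.002 ] w 0.0132 q [-0.7014  0.9482  0.979  -0.0838  2.0179 -1.6836]
 tool shift [-0.0052  0.0006  0.004 ] per row [-0.0007  0.0001  0.0005]
 rot [ 0.015  -0.0076 -0.0104] per row [ 0.0019 -0.0009 -0.0013]
```

Emit:
apply_moves(
  moves=[0.005, -0.002, 0, 0.0015, 0, 0, 0, 0.005, -0.002, 0, 0.0015, 0, 0, 0, 0.005, -0.001, 0, 0.001, 0, 0, 0, 0.005, 0, 0, 0, 0, 0, 0, 0.005, 0, 0, 0, 0, 0, 0, 0.005, 0, 0, 0, 0, 0, 0, 0.005, 0, 0, 0, 0, 0, 0, 0.005, 0, 0, 0, 0, 0, 0],
)

```text
clock: 54.87
position: [0.5042, -0.3711, 0.0444]
ee_rot: [-0.373, 0.269, 0.88, 0.115]
contact_force: [0.0, -0.6, -1.0]
width: 0.0131
```

Emit:
apply_moves(
  moves=[0.03, 0, 0, 0, 0, 0, 0, 0.045, 0, 0, 0, 0, 0, 0, 0.045, 0, 0, 0, 0, 0, 0, 0.045, 0, 0, 0, 0, 0, 0, 0.045, 0, 0, 0, 0, 0, 0, 0.045, 0, 0, 0, 0, 0, 0, 0.045, 0, 0, 0, 0, 0, 0, 0.045, 0, 0, 0, 0, 0, 0],
)

```text
clock: 55.53
position: [0.5041, -0.371, 0.0451]
ee_rot: [-0.373, 0.269, 0.88, 0.115]
contact_force: [-0.1, 0.5, 1.1]
width: 0.0451
```

Emit:
apply_moves(
  moves=[0.045, 0, 0, -0.01, 0, 0, 0, 0.045, 0, 0, -0.015, 0, 0, 0, 0.045, 0, 0, -0.015, 0, 0, 0, 0.045, 0, 0, -0.015, 0, 0, 0, 0.045, 0.01, 0, -0.015, 0, 0, 0, 0.045, 0.01, 0, -0.01, 0, -0.05, 0, 0.045, 0.01, 0, -0.01, 0, -0.1, 0, 0.045, 0.01, 0, 0, 0, -0.1, 0],
)

```text
clock: 56.2
position: [0.536, -0.3928, 0.1268]
ee_rot: [-0.263, 0.281, 0.919, 0.083]
contact_force: [0.0, 0.2, 0.9]
width: 0.0451
```

Emit:
apply_moves(
  moves=[0.06, 0, 0, -0.008, 0, -0.08, 0, 0.06, 0, 0, -0.008, 0, -0.08, 0, 0.06, 0, 0, -0.008, 0, -0.08, 0, 0.06, 0, 0, -0.008, 0, -0.08, 0, 0.06, 0, 0, -0.008, 0, -0.08, 0, 0.06, 0, 0, -0.008, 0, -0.08, 0, 0.06, 0, 0, -0.008, 0, -0.06, 0, 0.06, 0, 0, -0.008, 0, 0, 0],
)

```text
clock: 56.87
position: [0.5464, -0.3995, 0.1968]
ee_rot: [0.006, 0.293, 0.956, -0.0]
contact_force: [0.2, 1.4, -0.0]
width: 0.0601
```

```bash
python3 - <<'E'
from h import *
shot("wrist","w33"); d=shot("top","t33"); tray(d)
cv2.imwrite("pics/t33z.png",cv2.resize(d["image"][170:290,200:480,::-1],None,fx=2.8,fy=2.8,interpolation=cv2.INTER_CUBIC))
go(vp(0.005,-.002,.18),tgt(94.05),20)
E
```

```text
rim ((544.365234375, -360.61248779296875), (191.78562927246094, 144.7052764892578), 14.05078125) 1101
clk 56.97 pos [ 0.5489 -0.4016  0.1978] F [ 0.0808 -0.2389 -0.2927] M [-0.0328 -0.056   0.023 ] w 0.0599 q [-0.7362  0.4445  1.3267  0.0044  1.3566 -1.7136]
 tool shift [0.3099 0.3112 0.0141] per row [0.0155 0.0156 0.0007]
 rot [0.0086 0.0122 0.9057] per row [0.0004 0.0006 0.0453]
```

View pics/w33.png

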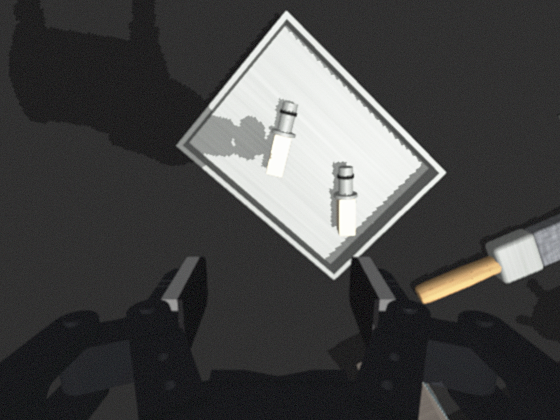

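View pics/t33z.png

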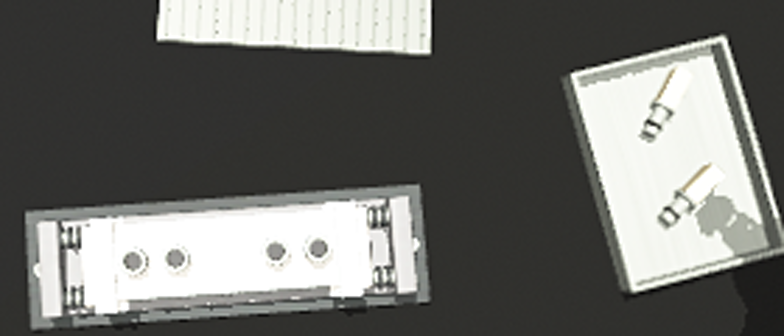

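Both blocks lie inside the rim, at (282,140) and (346,200) in the wrist view. Next is the holder, so I'm measuring where it sits in the vice.

```bash
python3 - <<'E'
from h import *
d=load("t33"); P=cloud(d); R=P[225:295,200:362]
for lo,hi,nm in [(.056,.063,"lip"),(.064,.073,"sleeve"),(.0495,.055,"plate")]:
    m=np.zeros(P.shape[:2],np.uint8); m[225:295,200:362]=((R[...,2]>lo)&(R[...,2]<hi))
    n,l,st,c=cv2.connectedComponentsWithStats(m)
    for k in range(1,n):
        if st[k,4]>12:
            w=P[l==k]; p=w[:,:2]-VC; print(nm,st[k,4],w.mean(0),"u",np.percentile(p@U,[1,50,99]),"v",np.percentile(p@V,[1,50,99]))
for px in [(247,263),(262,262),(298,260),(313,258)]:
    w=onplane(d,[px],.068)[0]; print(px,(w[:2]-VC)@U,(w[:2]-VC)@V)
E
```

```text
lip 262 [ 0.471  -0.0728  0.0594] u [-0.1068 -0.0976 -0.082 ] v [-0.037   0.0016  0.0374]
lip 253 [0.4579 0.123  0.0595] u [0.0904 0.0988 0.1074] v [-0.0373  0.0006  0.037 ]
sleeve 45 [ 0.4695 -0.0152  0.0697] u [-0.0499 -0.0401 -0.0304] v [-0.0119 -0.0012  0.0083]
sleeve 44 [ 0.4724 -0.0482  0.0701] u [-0.0841 -0.0731 -0.064 ] v [-0.0117 -0.0019  0.0084]
sleeve 45 [0.4642 0.0649 0.0696] u [0.0296 0.0402 0.0498] v [-0.0127 -0.0022  0.0073]
sleeve 44 [0.4621 0.0993 0.0691] u [0.0649 0.0755 0.0847] v [-0.0121 -0.0025  0.0071]
plate 1324 [0.4666 0.0287 0.0534] u [-0.0883  0.0043  0.0898] v [-0.0318 -0.0017  0.0274]
(247, 263) 0.07433281018369117 -0.0017955546465335732
(262, 262) 0.04080498531045364 -0.0017176499992070224
(298, 260) -0.03956899448837997 -0.0005702614660849994
(313, 258) -0.0732865950135431 -0.002638314750579433
```

Emit:
apply_moves(
  moves=[0.08, 0, 0, 0, 0, 0, 0.113, 0.08, 0, 0, 0, 0, 0, 0.113, 0.08, 0, 0, 0, 0, 0, 0.113, 0.08, 0, 0, 0, 0, 0, 0.113, 0.08, 0, 0, 0, 0, 0, 0.113, 0.08, 0, 0, 0, 0, 0, 0.113, 0.08, 0, 0, 0, 0, 0, 0.113, 0.08, 0, 0, 0, 0, 0, 0.113],
)

```text
clock: 57.63
position: [0.5539, -0.4057, 0.1895]
ee_rot: [-0.002, 0.696, 0.718, 0.001]
contact_force: [0.0, -0.6, -0.9]
width: 0.0799
```

```bash
python3 - <<'E'
from h import *
go(vp(0.000,-.002,.18),tgt(94.05),20)
E
```

```text
clk 57.63 pos [ 0.5539 -0.4057  0.1895] F [ 0.0067 -0.6353 -0.9317] M [0.0103 0.0509 0.0131] w 0.0799 q [-0.735   0.4684  1.3068  0.0029  1.3701 -0.766 ]
 tool shift [ 0.4328 -0.0738  0.0116] per row [ 0.0216 -0.0037  0.0006]
 rot [-0.0007 -0.0047 -0.0402] per row [-0.     -0.0002 -0.002 ]
```

Emit:
apply_moves(
  moves=[0.085, 0.025, -0.004, 0, 0, 0, -0.003, 0.085, 0.025, -0.004, 0, 0, 0, -0.003, 0.085, 0.025, -0.004, 0, 0, 0, -0.003, 0.085, 0.025, -0.004, 0, 0, 0, -0.003, 0.085, 0.025, -0.004, 0, 0, 0, -0.003, 0.085, 0.025, -0.004, 0, 0, 0, -0.003, 0.085, 0.025, -0.004, 0, 0, 0, -0.003, 0.085, 0.025, -0.004, 0, 0, 0, -0.003],
)

```text
clock: 58.3
position: [0.5204, -0.2101, 0.1784]
ee_rot: [-0.012, 0.691, 0.722, -0.002]
contact_force: [1.1, 0.8, -0.4]
width: 0.0853
```

Emit:
apply_moves(
  moves=[0.085, 0.025, -0.004, 0, 0, 0, -0.003, 0.085, 0.025, -0.004, 0, 0, 0, -0.003, 0.085, 0.025, -0.004, 0, 0, 0, -0.003, 0.085, 0.025, -0.004, 0, 0, 0, -0.003, 0.085, 0.025, -0.004, 0, 0, 0, -0.003, 0.085, 0.025, -0.004, 0, 0, 0, -0.003, 0.085, 0.025, -0.004, 0, 0, 0, -0.003, 0.085, 0.02, -0.004, 0, 0, 0, -0.003],
)

```text
clock: 58.97
position: [0.4824, -0.0096, 0.176]
ee_rot: [-0.021, 0.682, 0.731, -0.006]
contact_force: [-0.1, 0.1, 0.3]
width: 0.0852
```

```bash
python3 - <<'E'
from h import *
go(vp(-0.001,-.002,.15),tgt(94.05),8)
E
```

```text
clk 58.97 pos [ 0.4824 -0.0096  0.176 ] F [-0.1142  0.1487  0.3307] M [-0.0104 -0.0187 -0.0415] w 0.0852 q [-0.174   0.1993  1.7558  0.0136  1.2295 -0.2477]
 tool shift [ 0.0336 -0.012   0.0273] per row [ 0.0042 -0.0015  0.0034]
 rot [-0.0386 -0.0228 -0.0018] per row [-0.0048 -0.0028 -0.0002]
```

Emit:
apply_moves(
  moves=[0.085, 0.004, -0.002, 0, -0.006, -0.004, 0, 0.085, 0.005, -0.002, 0, -0.006, -0.004, 0, 0.085, 0.005, -0.002, 0, -0.006, -0.004, 0, 0.085, 0.005, -0.002, 0.003, -0.006, -0.004, 0, 0.085, 0.005, -0.001, 0.004, -0.006, -0.003, 0, 0.085, 0.004, -0.001, 0.004, -0.004, 0, 0, 0.085, 0, 0, 0.004, 0, 0, 0, 0.085, 0, 0, 0, 0, 0, 0],
)

```text
clock: 59.63
position: [0.4718, 0.0202, 0.1578]
ee_rot: [-0.004, 0.681, 0.732, -0.002]
contact_force: [-0.1, -0.1, -0.0]
width: 0.0852
```

```bash
python3 - <<'E'
from h import *
go(vp(-0.001,-.002,.08),tgt(94.05),8)
E
```

```text
clk 59.63 pos [0.4718 0.0202 0.1578] F [-0.0692 -0.1412 -0.0108] M [ 0.0109 -0.0503  0.071 ] w 0.0852 q [-0.1053  0.1836  1.8262  0.001   1.1412 -0.1772]
 tool shift [ 0.0035 -0.0037  0.0778] per row [ 0.0004 -0.0005  0.0097]
 rot [-0.0091 -0.0025  0.0008] per row [-0.0011 -0.0003  0.0001]
```

Emit:
apply_moves(
  moves=[0.085, 0.0005, -0.0005, 0.01, -0.001, 0, 0, 0.085, 0.0005, -0.0005, 0.01, -0.001, 0, 0, 0.085, 0.0005, -0.0005, 0.01, -0.001, 0, 0, 0.085, 0.0005, -0.0005, 0.01, -0.001, 0, 0, 0.085, 0.0005, -0.0005, 0.01, -0.001, 0, 0, 0.085, 0.0005, -0.0005, 0.01, -0.001, 0, 0, 0.085, 0, 0, 0.01, 0, 0, 0, 0.085, 0, 0, 0, 0, 0, 0],
)

```text
clock: 60.3
position: [0.4703, 0.0196, 0.085]
ee_rot: [0.0, 0.683, 0.73, 0.0]
contact_force: [-0.6, -0.2, -1.1]
width: 0.0854
```

```bash
python3 - <<'E'
from h import *
go(vp(-0.001,-.002,.038),tgt(94.05),8)
E
```

```text
clk 60.30 pos [0.4703 0.0196 0.085 ] F [-0.5515 -0.2437 -1.1324] M [ 0.027   0.0397 -0.0327] w 0.0854 q [-0.1064  0.2572  1.9417  0.0001  0.9421 -0.1738]
 tool shift [ 0.0043 -0.003   0.047 ] per row [ 0.0005 -0.0004  0.0059]
 rot [ 0.0006  0.     -0.0034] per row [ 0.0001  0.     -0.0004]
```

Emit:
apply_moves(
  moves=[0.085, 0.001, -0.001, 0.005, 0, 0, 0, 0.085, 0.001, -0.001, 0.007, 0, 0, 0, 0.085, 0.001, -0.001, 0.007, 0, 0, 0, 0.085, 0.001, -0.0005, 0.007, 0, 0, 0, 0.085, 0.0005, 0, 0.007, 0, 0, 0, 0.085, 0, 0, 0.007, 0, 0, 0, 0.085, 0, 0, 0.003, 0, 0, 0, 0.085, 0, 0, 0, 0, 0, 0],
)

```text
clock: 60.97
position: [0.4678, 0.0233, 0.0388]
ee_rot: [0.001, 0.683, 0.73, 0.001]
contact_force: [-0.9, 0.4, -0.0]
width: 0.0849
```

```bash
python3 - <<'E'
from h import *
uv(manip.get_state());go(vp(-0.001,-.002,.038),tgt(94.05),8); shot("wrist","w34")
E
```

```text
u -0.0014 v -0.0027 Fu 0.5 Fv 0.8 Fz -0.0
clk 60.97 pos [0.4678 0.0233 0.0388] F [-0.8647  0.3936 -0.0095] M [-0.0209  0.048   0.0069] w 0.0849 q [-0.0987  0.3164  2.0069 -0.0004  0.8151 -0.1646]
 tool shift [ 0.0004 -0.0007  0.0008] per row [ 0.     -0.0001  0.0001]
 rot [ 0.0031  0.0008 -0.0046] per row [ 0.0004  0.0001 -0.0006]
```

View pics/w34.png

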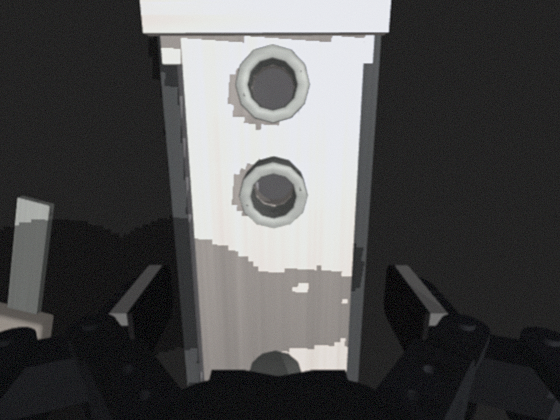

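Emit:
apply_moves(
  moves=[0.06, 0, 0, 0, 0, 0, 0, 0.05, 0, 0, 0, 0, 0, 0, 0.05, 0, 0, 0, 0, 0, 0, 0.05, 0, 0, 0, 0, 0, 0, 0.05, 0, 0, 0, 0, 0, 0, 0.05, 0, 0, 0, 0, 0, 0, 0.05, 0, 0, 0, 0, 0, 0, 0.05, 0, 0, 0, 0, 0, 0],
  newtons=110,
)

```text
clock: 61.68
position: [0.4672, 0.0232, 0.0393]
ee_rot: [0.001, 0.683, 0.73, 0.001]
contact_force: [-0.1, -0.3, -2.4]
width: 0.0565
```

Emit:
apply_moves(
  moves=[0.05, 0.003, 0, 0, 0, 0, 0, 0.05, 0.004, 0, 0, 0, 0.003, 0, 0.05, 0.005, 0, 0, 0, 0.005, 0, 0.05, 0.005, 0, 0, 0, 0.005, 0, 0.05, 0.005, 0, 0, 0, 0.005, 0, 0.05, 0.005, 0, 0, 0, 0.005, 0, 0.05, 0.005, 0, 0, 0, 0.005, 0, 0.05, 0.005, 0, 0, 0, 0.005, 0],
)

```text
clock: 62.35
position: [0.4682, 0.038, 0.0398]
ee_rot: [0.006, 0.675, 0.738, -0.003]
contact_force: [-1.0, -18.3, -1.3]
width: 0.0564
```

```bash
python3 - <<'E'
from h import *
s=manip.get_state();uv(s);go(vp(0.012,-.002,.038),tgt(94.05),8); d=shot("wrist","w35"); platefit(d,s)
E
```

```text
u 0.0133 v -0.0041 Fu -18.2 Fv 2.2 Fz -1.3
clk 62.35 pos [0.4682 0.038  0.0398] F [ -0.9611 -18.2693  -1.2579] M [-2.9508  0.1945 -0.4093] w 0.0564 q [-0.0574  0.3161  2.0041 -0.0173  0.8152 -0.1343]
 tool shift [-0.0012 -0.0021  0.0018] per row [-0.0002 -0.0003  0.0002]
 rot [0.0045 0.0133 0.0181] per row [0.0006 0.0017 0.0023]
plate top in tool: z=-0.0069*x+-0.0052*y+-0.0127 21595
 end edge x [0.0898 0.0903] y range [-0.0313  0.0285]
```

View pics/w35.png

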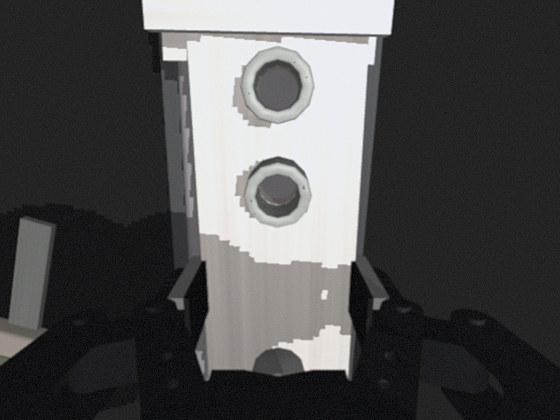

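Emit:
apply_moves(
  moves=[0.05, 0.0048, 0, -0.001, 0, -0.012, 0.002, 0.05, 0.0048, 0, -0.0012, 0, -0.012, 0.002, 0.05, 0.0048, 0, -0.0012, 0, -0.012, 0.002, 0.05, 0.0048, 0, -0.0012, 0, -0.012, 0.002, 0.05, 0.0048, 0, -0.0012, 0, -0.012, 0.002, 0.05, 0.0048, 0, -0.0012, 0, -0.012, 0.002, 0.05, 0.0048, 0, -0.0012, 0, -0.012, 0.002, 0.05, 0.0048, 0, -0.0012, 0, -0.012, 0.002],
)

```text
clock: 63.07
position: [0.4689, 0.0401, 0.0529]
ee_rot: [0.069, 0.669, 0.737, -0.062]
contact_force: [0.4, -21.1, 4.2]
width: 0.0567
```

```bash
python3 - <<'E'
from h import *
s=manip.get_state();uv(s);go(vp(0.013,-.002,.052),tgt(94.05,-.13),8); d=shot("wrist","w36"); platefit(d,s)
d=shot("scene","s36")
cv2.imwrite("pics/s36z.png",cv2.resize(d["image"][120:270,250:400,::-1],None,fx=4,fy=4,interpolation=cv2.INTER_CUBIC))
E
```

```text
u 0.0153 v -0.0050 Fu -21.1 Fv 1.1 Fz 4.2
clk 63.07 pos [0.4689 0.0401 0.0529] F [  0.4158 -21.1156   4.2142] M [-2.6586 -0.0233 -0.3518] w 0.0567 q [ 0.0802  0.3134  1.983  -0.2457  0.856   0.1459]
 tool shift [-0.002  -0.003   0.0013] per row [-0.0003 -0.0004  0.0002]
 rot [0.0052 0.0548 0.0257] per row [0.0007 0.0068 0.0032]
plate top in tool: z=-0.0415*x+-0.0061*y+-0.0125 21445
 end edge x [0.089  0.0896] y range [-0.0313  0.0284]
```

View pics/s36z.png

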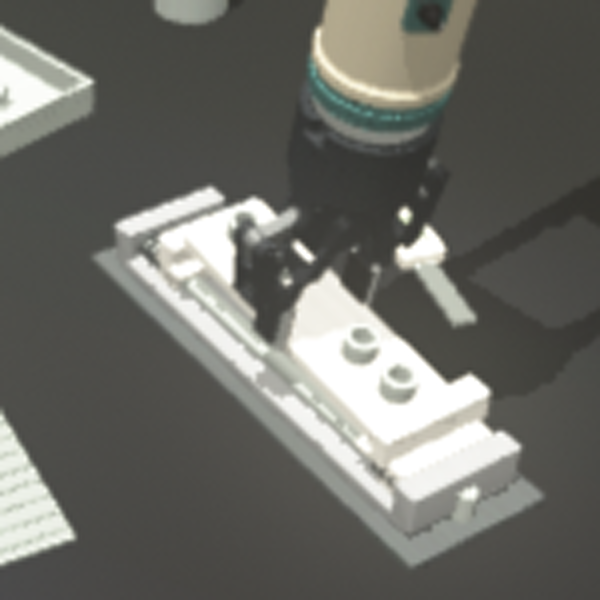

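Emit:
apply_moves(
  moves=[0.05, 0.001, 0, 0, 0, 0, 0.002, 0.05, -0.002, 0.0005, 0, 0, 0, 0.002, 0.05, -0.004, 0.0005, 0.0007, 0, 0, 0.002, 0.05, -0.004, 0.0005, 0.0007, 0, 0, 0.002, 0.05, -0.004, 0, 0.0007, 0, 0, 0.002, 0.05, -0.004, 0, 0.0007, 0, 0, 0.002, 0.05, -0.004, 0, 0.0007, 0, 0, 0.002, 0.05, -0.002, 0, 0.0003, 0, 0, 0],
)

```text
clock: 63.83
position: [0.4724, 0.005, 0.0582]
ee_rot: [0.076, 0.671, 0.734, -0.07]
contact_force: [0.7, 0.1, -2.8]
width: 0.0566
```

```bash
python3 - <<'E'
from h import *
s=manip.get_state();uv(s);go(vp(-.016,-.004,.0535),tgt(94.05,-.18),8); d=shot("wrist","w37"); platefit(d,s)
E
```

```text
u -0.0200 v -0.0060 Fu 0.0 Fv -0.7 Fz -2.8
clk 63.83 pos [0.4724 0.005  0.0582] F [ 0.6846  0.0659 -2.8135] M [ 0.222  -0.0342  0.0314] w 0.0566 q [ 0.0219  0.3064  1.9816 -0.2744  0.8591  0.1126]
 tool shift [ 0.0049 -0.0019  0.0037] per row [ 0.0006 -0.0002  0.0005]
 rot [0.0029 0.0271 0.0187] per row [0.0004 0.0034 0.0023]
plate top in tool: z=0.0037*x+-0.0056*y+-0.0124 21679
 end edge x [0.0943 0.0947] y range [-0.0313  0.0284]
```

View pics/w37.png

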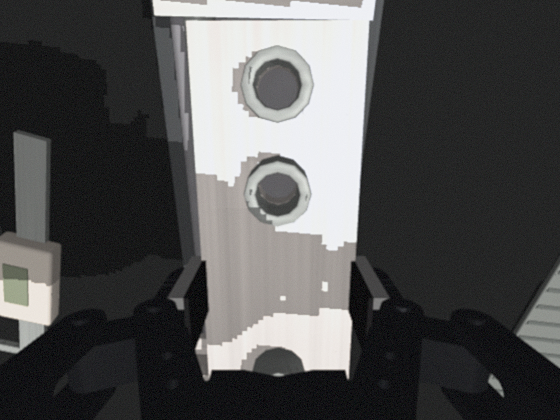

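Emit:
apply_moves(
  moves=[0.05, -0.0015, 0, -0.005, 0, 0, 0, 0.05, -0.002, 0, -0.01, 0, 0, 0, 0.05, -0.003, 0, -0.014, 0, 0, 0, 0.05, -0.003, 0, -0.015, 0, 0, 0, 0.05, -0.003, 0, -0.015, 0, 0.04, 0, 0.05, -0.003, 0, -0.015, 0, 0.04, 0, 0.05, -0.002, 0, -0.012, 0, 0.05, 0, 0.05, 0, 0, -0.005, 0, 0.05, 0],
)

```text
clock: 64.55
position: [0.4691, 0.0091, 0.153]
ee_rot: [0.003, 0.671, 0.741, -0.009]
contact_force: [0.7, 0.0, -4.5]
width: 0.0565
```

```bash
python3 - <<'E'
from h import *
s=manip.get_state();uv(s);d=shot("wrist","w38"); platefit(d,s)
d=shot("top","t38"); g=cv2.cvtColor(d["image"],cv2.COLOR_RGB2GRAY)
s2=np.zeros_like(g); s2[130:205,245:365]=(g[130:205,245:365]>90)
n,l,st,c=cv2.connectedComponentsWithStats(s2.astype(np.uint8)); k=1+np.argmax(st[1:,4])
cs,_=cv2.findContours((l==k).astype(np.uint8),cv2.RETR_EXTERNAL,cv2.CHAIN_APPROX_NONE)
r=cv2.minAreaRect((onplane(d,cs[0].reshape(-1,2),.004)[:,:2]*1000).astype(np.float32)); print("mat",r)
go([.6966,-.0365,.15],tgt(92.9),16); tray(d)
E
```

```text
u -0.0156 v -0.0030 Fu -0.0 Fv -0.6 Fz -4.5
plate top in tool: z=0.0037*x+-0.0057*y+-0.0126 21689
 end edge x [0.0942 0.0946] y range [-0.0313  0.0284]
mat ((696.6148681640625, -36.51274108886719), (240.4131622314453, 101.90521240234375), 87.05754089355469)
clk 64.65 pos [0.4695 0.0075 0.1525] F [ 0.0036 -1.2628 -3.7477] M [-0.0099 -0.0293 -0.0038] w 0.0562 q [-0.116   0.1842  1.8405 -0.0231  1.122  -0.201 ]
 tool shift [-0.0653  0.2219  0.0017] per row [-0.0041  0.0139  0.0001]
 rot [-0.0089  0.0195  0.0444] per row [-0.0006  0.0012  0.0028]
rim ((544.224609375, -360.35595703125), (192.03671264648438, 143.61813354492188), 14.125589370727539) 1092
```

View pics/t38.png

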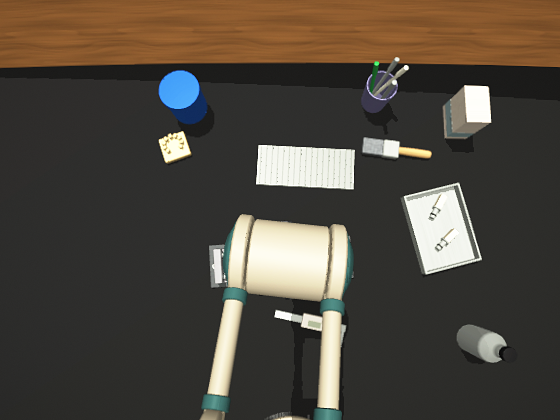

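```bash
python3 - <<'E'
from h import *
go([.6966,-.0365,.13],tgt(87.06),16)
E
```

```text
clk 64.65 pos [0.4695 0.0075 0.1525] F [ 0.0036 -1.2628 -3.7477] M [-0.0099 -0.0293 -0.0038] w 0.0562 q [-0.116   0.1842  1.8405 -0.0231  1.122  -0.201 ]
 tool shift [-0.0649  0.2221  0.0217] per row [-0.0041  0.0139  0.0014]
 rot [-0.0079  0.0199  0.1463] per row [-0.0005  0.0012  0.0091]
```

Emit:
apply_moves(
  moves=[0.05, -0.003, 0.014, 0, 0, 0.002, 0.01, 0.05, -0.003, 0.014, 0, 0, 0.002, 0.01, 0.05, -0.003, 0.014, 0, 0, 0.002, 0.01, 0.05, -0.003, 0.014, 0, 0, 0.002, 0.01, 0.05, -0.003, 0.014, 0, 0, 0.002, 0.01, 0.05, -0.003, 0.014, 0, 0, 0.002, 0.01, 0.05, -0.003, 0.014, 0, 0, 0.002, 0.01, 0.05, -0.003, 0.014, 0, 0, 0.002, 0.01],
)

```text
clock: 65.32
position: [0.5814, -0.0072, 0.1446]
ee_rot: [-0.005, 0.703, 0.711, -0.012]
contact_force: [0.1, -0.4, -4.3]
width: 0.0564
```

```bash
python3 - <<'E'
from h import *
go([.6966,-.0365,.13],tgt(87.06),8)
E
```

```text
clk 65.32 pos [ 0.5814 -0.0072  0.1446] F [ 0.0903 -0.3751 -4.3414] M [-0.0216 -0.0405 -0.0366] w 0.0564 q [-0.124   0.3578  1.6076 -0.0136  1.1988 -0.1315]
 tool shift [-0.0307  0.1152  0.0121] per row [-0.0038  0.0144  0.0015]
 rot [-0.0238  0.0102  0.0639] per row [-0.003   0.0013  0.008 ]
```

Emit:
apply_moves(
  moves=[0.05, -0.004, 0.016, 0.001, -0.004, 0.002, 0.009, 0.05, -0.004, 0.016, 0.001, -0.004, 0.002, 0.009, 0.05, -0.004, 0.016, 0.001, -0.004, 0.002, 0.009, 0.05, -0.004, 0.016, 0.001, -0.004, 0.002, 0.009, 0.05, -0.004, 0.016, 0.001, -0.004, 0.002, 0.009, 0.05, -0.004, 0.016, 0.001, -0.004, 0.002, 0.009, 0.05, -0.004, 0.014, 0.001, -0.004, 0.002, 0.009, 0.05, 0, 0.003, 0, 0, 0, 0],
)

```text
clock: 65.98
position: [0.701, -0.0329, 0.1219]
ee_rot: [-0.003, 0.724, 0.689, -0.005]
contact_force: [-0.1, 0.3, -3.6]
width: 0.0564
```

```bash
python3 - <<'E'
from h import *
go([.6966,-.0365,.04],tgt(87.06),8)
d=shot("wrist","w39"); P=cloud(d); m=(np.abs(P[...,2]-.004)<.004); 
E
```

```text
clk 65.98 pos [ 0.701  -0.0329  0.1219] F [-0.0943  0.2901 -3.6327] M [-0.0695 -0.0612  0.0691] w 0.0564 q [-0.1441  0.5373  1.3575 -0.0038  1.2572 -0.0932]
 tool shift [-0.0036 -0.0033  0.082 ] per row [-0.0004 -0.0004  0.0102]
 rot [-0.0108  0.0026  0.0015] per row [-0.0013  0.0003  0.0002]
```

View pics/w39.png

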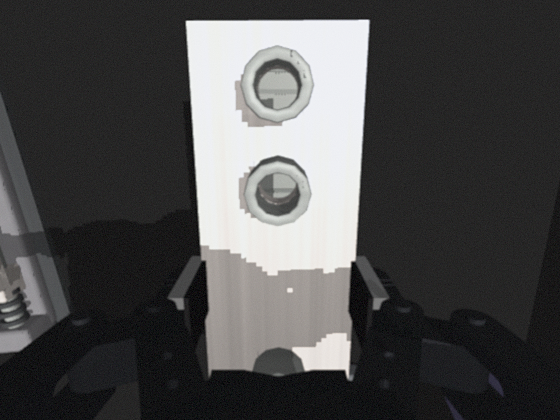

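Emit:
apply_moves(
  moves=[0.05, -0.0005, -0.0005, 0.01, -0.001, 0, 0, 0.05, -0.0005, -0.0005, 0.011, -0.001, 0, 0, 0.05, -0.0005, -0.0005, 0.011, -0.001, 0, 0, 0.05, -0.0005, -0.0005, 0.011, -0.001, 0, 0, 0.05, -0.0005, -0.0005, 0.011, -0.001, 0, 0, 0.05, 0, 0, 0.011, -0.001, 0, 0, 0.05, 0, 0, 0.011, 0, 0, 0, 0.05, 0, 0, 0, 0, 0, 0],
)

```text
clock: 66.7
position: [0.6853, -0.0296, 0.0338]
ee_rot: [-0.008, 0.723, 0.691, -0.009]
contact_force: [-0.4, 0.1, -4.2]
width: 0.0563
```

```bash
python3 - <<'E'
from h import *
go([.6966,-.0365,.006],tgt(87.06),8)
d=shot("wrist","w40")
E
```

```text
clk 66.70 pos [ 0.6853 -0.0296  0.0338] F [-0.4115  0.06   -4.2058] M [0.0264 0.0372 0.0667] w 0.0563 q [-0.1424  0.5968  1.4875 -0.0045  1.0804 -0.0953]
 tool shift [-0.0063  0.0122  0.0275] per row [-0.0008  0.0015  0.0034]
 rot [-0.0234  0.0017  0.0064] per row [-0.0029  0.0002  0.0008]
```

View pics/w40.png

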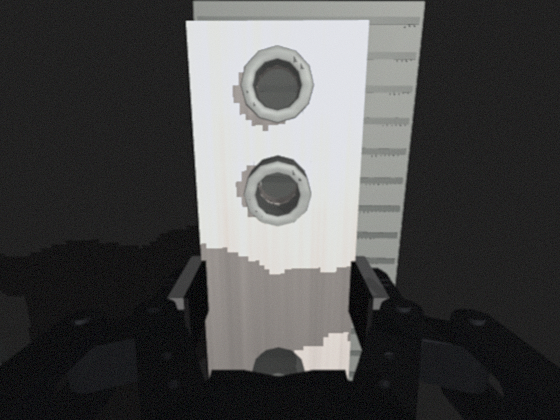

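Emit:
apply_moves(
  moves=[0.05, -0.001, 0.002, 0, -0.005, 0, 0.001, 0.05, -0.001, 0.003, 0, -0.005, 0, 0.001, 0.05, -0.001, 0.003, 0, -0.005, 0, 0.001, 0.05, -0.001, 0.003, 0, -0.005, 0, 0.001, 0.05, -0.001, 0.003, 0, -0.002, 0, 0, 0.05, 0, 0, 0, 0, 0, 0, 0.05, 0, 0, 0, 0, 0, 0, 0.05, 0, 0, 0, 0, 0, 0],
)

```text
clock: 67.42
position: [0.7036, -0.0363, 0.0384]
ee_rot: [0.004, 0.724, 0.689, 0.002]
contact_force: [0.3, 0.5, -3.2]
width: 0.0568
```

```bash
python3 - <<'E'
from h import *
go([.6966,-.0365,.006],tgt(87.06),8)
d=shot("wrist","w41")
E
```

```text
clk 67.42 pos [ 0.7036 -0.0363  0.0384] F [ 0.265   0.4897 -3.1654] M [-0.0064  0.0034 -0.0322] w 0.0568 q [-0.1492  0.6008  1.4655 -0.002   1.0659 -0.099 ]
 tool shift [-0.0005 -0.0072  0.0323] per row [-0.0001 -0.0009  0.004 ]
 rot [0.0092 0.0027 0.0021] per row [0.0012 0.0003 0.0003]
```

View pics/w41.png

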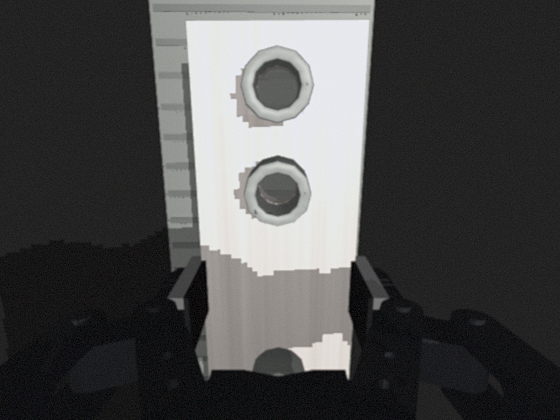

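Emit:
apply_moves(
  moves=[0.05, 0, -0.002, 0.002, 0.001, 0, 0, 0.05, 0, -0.002, 0.003, 0.001, 0, 0, 0.05, 0, -0.002, 0.003, 0, 0, 0, 0.05, 0, 0, 0.003, 0, 0, 0, 0.05, 0, 0, 0.003, 0, 0, 0, 0.05, 0, 0, 0.003, 0, 0, 0, 0.05, 0, 0, 0.002, 0, 0, 0, 0.05, 0, 0, 0, 0, 0, 0],
)

```text
clock: 68.13
position: [0.6957, -0.0356, 0.0165]
ee_rot: [0.002, 0.724, 0.69, 0.001]
contact_force: [0.8, 0.2, -3.3]
width: 0.0564
```

```bash
python3 - <<'E'
from h import *
go([.6966,-.0365,.003],tgt(87.06),8)
d=shot("wrist","w42")
E
```

```text
clk 68.13 pos [ 0.6957 -0.0356  0.0165] F [ 0.7563  0.1853 -3.2543] M [-0.0129  0.0056  0.0104] w 0.0564 q [-0.1499  0.6144  1.5025 -0.0023  1.0201 -0.0996]
 tool shift [-0.0008  0.0009  0.0135] per row [-0.0001  0.0001  0.0017]
 rot [0.0044 0.0024 0.0022] per row [0.0006 0.0003 0.0003]
```

View pics/w42.png

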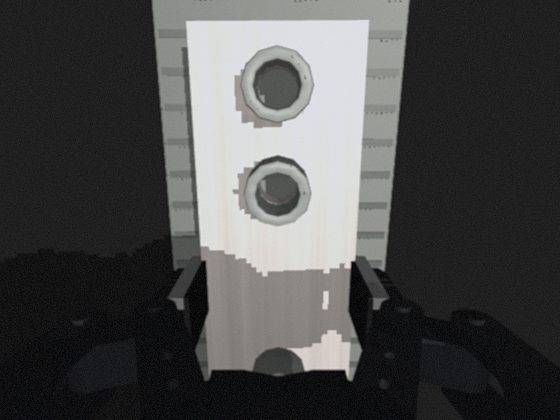

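Centred over the mat with margins on both sides. Lowering.

Emit:
apply_moves(
  moves=[0.05, 0, 0, 0.003, 0, 0, 0, 0.05, 0, 0, 0.003, 0, 0, 0, 0.05, 0, 0, 0.003, 0, 0, 0, 0.05, 0, 0, 0.002, 0, 0, 0, 0.05, 0, 0, 0.001, 0, 0, 0, 0.05, 0, 0, 0.001, 0, 0, 0, 0.05, 0, 0, 0, 0, 0, 0, 0.05, 0, 0, 0, 0, 0, 0],
)

```text
clock: 68.85
position: [0.6965, -0.0357, 0.0025]
ee_rot: [0.003, 0.724, 0.69, 0.001]
contact_force: [-0.1, -0.3, -3.3]
width: 0.0568
```

```bash
python3 - <<'E'
from h import *
go([.6966,-.0365,.0014],tgt(87.06),8)
E
```

```text
clk 68.85 pos [ 0.6965 -0.0357  0.0025] F [-0.1343 -0.2825 -3.3476] M [0.0078 0.0582 0.0013] w 0.0568 q [-0.1499  0.6293  1.5139 -0.0023  0.9925 -0.0996]
 tool shift [-0.0008  0.0001  0.0011] per row [-0.0001  0.      0.0001]
 rot [0.0056 0.0025 0.0023] per row [0.0007 0.0003 0.0003]
```

Emit:
apply_moves(
  moves=[0.05, 0, 0, 0.001, 0, 0, 0, 0.05, 0, 0, 0.001, 0, 0, 0, 0.05, 0, 0, 0.001, 0, 0, 0, 0.05, 0, 0, 0, 0, 0, 0, 0.085, 0, 0, 0, 0, 0, 0, 0.085, 0, 0, 0, 0, 0, 0, 0.085, 0, 0, 0, 0, 0, 0, 0.085, 0, 0, 0, 0, 0, 0],
)

```text
clock: 69.52
position: [0.6991, -0.0361, 0.0031]
ee_rot: [0.006, 0.724, 0.69, 0.003]
contact_force: [-0.2, -0.8, 1.3]
width: 0.0851
```

Emit:
apply_moves(
  moves=[0.085, 0, 0, 0, 0, 0, 0, 0.085, 0, 0, 0, 0, 0, 0, 0.085, 0, 0, -0.01, 0, 0, 0, 0.085, 0, 0, -0.015, 0, 0, 0, 0.085, 0, 0, -0.02, 0, 0, 0, 0.085, 0, 0, -0.02, 0, 0, 0, 0.085, 0, 0, -0.02, 0, 0, 0, 0.085, 0, 0, -0.02, 0, 0, 0],
)

```text
clock: 70.18
position: [0.6948, -0.0353, 0.1094]
ee_rot: [0.002, 0.724, 0.69, 0.0]
contact_force: [0.1, -0.0, 0.1]
width: 0.085
```

```bash
python3 - <<'E'
from h import *
s=manip.get_state(); d=shot("wrist","w43"); shot("scene","s43"); print(s["position"],s["contact_force"])
E
```

```text
[ 0.6948 -0.0353  0.1094] [ 0.11   -0.0023  0.0742]
```

View pics/w43.png

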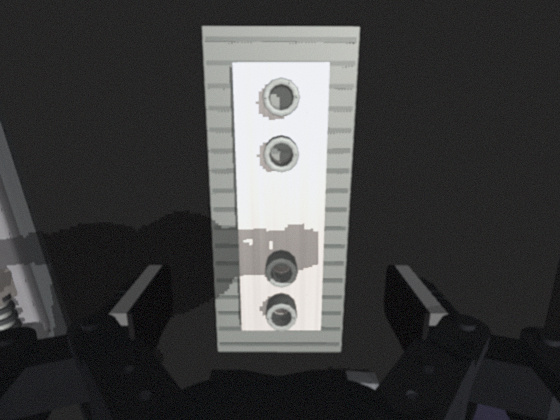

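View pics/s43.png

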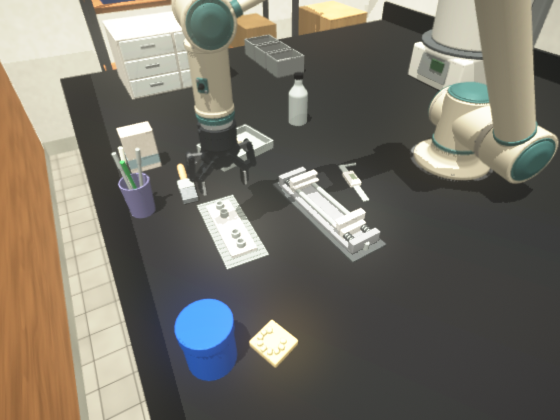

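The holder lies flat inside the mat: plate (232–330, 62–331) within mat (203–360, 27–352). I'm backing the arm off for a last check from above.

Emit:
apply_moves(
  moves=[0.085, 0, 0, -0.02, 0, 0, 0, 0.085, 0, 0, -0.02, 0, 0, 0, 0.085, 0, 0, -0.02, 0, 0, 0, 0.085, 0, 0, -0.02, 0, 0, 0, 0.085, 0, -0.02, -0.01, 0, 0, 0, 0.085, 0, -0.025, 0, 0, 0, 0, 0.085, 0, -0.03, 0, 0, 0, 0, 0.085, 0, -0.03, 0, 0, 0, 0],
)

```text
clock: 70.95
position: [0.593, -0.0306, 0.2025]
ee_rot: [0.006, 0.724, 0.69, 0.003]
contact_force: [-1.1, 0.1, 0.0]
width: 0.0852
```

Emit:
apply_moves(
  moves=[0.085, 0, -0.03, 0, 0, 0, 0, 0.085, 0, -0.03, 0, 0, 0, 0, 0.085, 0, -0.03, 0, 0, 0, 0, 0.085, 0, -0.03, 0, 0, 0, 0, 0.085, 0, -0.03, 0, 0, 0, 0, 0.085, 0, -0.02, 0, 0, 0, 0, 0.085, 0, 0, 0, 0, 0, 0, 0.085, 0, 0, 0, 0, 0, 0],
)

```text
clock: 71.62
position: [0.404, -0.0198, 0.1963]
ee_rot: [0.001, 0.724, 0.69, -0.0]
contact_force: [0.6, 0.5, -0.4]
width: 0.0847
```

```bash
python3 - <<'E'
from h import *
d=shot("top","t44"); tray(d); P=cloud(d); a=load("top0")
for nm,(y0,y1,x0,x1) in {"cast":(125,165,150,195),"brush":(130,165,360,440)}.items():
    print(nm,np.abs(d["image"][y0:y1,x0:x1].astype(int)-a["image"][y0:y1,x0:x1]).mean())
q=P[130:205,245:365]; m=(q[...,2]>.0105)&(q[...,2]<.018); w=q[m]; print("plate",cv2.minAreaRect((w[:,:2]*1000).astype(np.float32)),np.percentile(w[:,2],[5,50,95]))
cv2.imwrite("pics/t44z.png",cv2.resize(d["image"][120:290,140:490,::-1],None,fx=2.28,fy=2.28,interpolation=cv2.INTER_CUBIC))
s=manip.get_state(); print(s["position"],s["contact_force"])
E
```

```text
rim ((544.3386840820312, -360.560791015625), (191.78273010253906, 144.00991821289062), 14.04908275604248) 1083
cast 1.5068518518518519
brush 1.8275
plate ((702.4444580078125, -63.72541809082031), (93.50442504882812, 253.4090118408203), 9.12388801574707) [0.0117 0.0142 0.0167]
[ 0.4038 -0.0198  0.1962] [-0.7025 -0.019  -0.3731]
```

View pics/t44z.png

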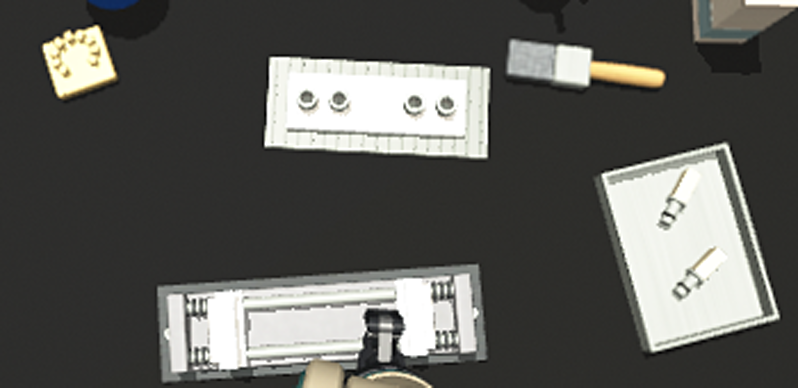

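The enlarged top view shows the holder on the mat, sleeves up, at (376,102). Both blocks are in the tray, the vice is empty, and the cast and brush are where they started. Handing in.

```bash
python3 - <<'E'
from rig import workorder
print(workorder.sign_off())
E
```

```text
the job is handed in; nothing more can be done
None
```

The job is done and handed in at about 72 s. I clamped the holder in the vice, freed both blocks that were present by twisting, laid them in the tray, then unloaded the holder and laid it sleeves up on the mat.

**Last checks (top view):**
- **Blocks:** both lie inside the tray rim. The tray was knocked about 3 cm aside during the second carry; I saw it and moved the drop point to suit.
- **Holder:** it is flat, with its top at about 14 mm, and has mat showing on every side.
- **Bystanders:** the cast and brush look the same as in the first image.
- **Robot:** the arm is clear and touching nothing.

**Readings that disagreed or went over:**
- **Camera and arm positions:** these differed by 2–4 mm along the vice, so I averaged them and relied on the force readings.
- **Jaw travel:** while lowering the holder in, I briefly pushed the sprung jaw to about its stop (roughly 24 mm, 23 N) instead of 18 mm. I eased it back before going on, and it came near the stop again during unloading (about 21 N).
- **Plate height:** the plate rose about 1.5–2 mm against the jaw lips while I drew the blocks. The last pull readings were 9–16 N, well under the 28 N that lifts the vice. I read forces only at the end of each call, so brief peaks are not recorded.
- **Holder outline:** my final automatic outline of the holder also picked up other points nearby, so its position on the mat is judged from the images.

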